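Stand the toppled jars on the carrier and knock its lock pins down

ROBOT

A 7-joint arm with a two-finger parallel gripper is mounted at the origin on the work surface. World frame = base frame: x ahead of the robot, y to its left, z up, the work surface at z = 0. Lengths are in m, angles in rad, forces in N, time in s.
With the tool pointing down it reaches from about 0.4 to 0.875 m from the base axis. Payload 19.3 kg.
Tool frame: the origin (TCP) lies on the centre line of the jaws, within the pads' length; the fingertips stand 11 mm ahead of it and the grasp point (between the pads) lies 8 mm behind it; y points along the fingers, x is the direction in which the jaws open and shut, and the axes are right-handed (so a half turn about y gives the same grasp; the last joint's range is limited). The gripper opens to 85 mm and grips with 20 to 120 N. Pads are 22 mm wide; open, the fingers measure 114 mm over their backs; the gripper's body (76 mm by 85 mm) begins 54 mm behind the grasp point. The pads swing forward as they close: fully open they stand 13 mm farther back than shut.
Start: joints at [-1.225, 0.521, -0.036, 1.599, 0.021, 1.021, -0.113], TCP at [0.252, 0.572, 0.218] pointing down, gripper open.
Joint ranges: [-2.91, 2.91], [-0.3, 2.13], [-1.5, 1.42], [0.17, 2.43], [-1.26, 4.41], [0.16, 1.93], [-2.52, 2.52]. Speed limits (rad/s): [1.89, 1.89, 2.39, 2.39, 3.01, 3.01, 3.01].

INTERFACE

Orientations are given as [roll, pitch, yaw] about the fixed x, y, z axes, in that order (R = Rz(yaw) Ry(pitch) Rx(roll)).
In Python, from workcell import monitor, cams, bot gives the robot as it stands.
- The arm moves only by the tool send_rows, never from a script. Its argument "series" is text: rows parted by semicolons, each of 7 numbers parted by spaces: the turn, a rotation vector about the tool's x, y, z in rad, then the shift along the tool's x, y, z in mm, then the opening, from 0 (shut) to 1 (fully open). In form: ax ay az tx ty tz claw; .... A call has 1 to 20 rows; each row is the pose to reach, as a shift and turn from the pose commanded when the call began, along the tool's axes at that moment; what a row does not reach only later rows make up. A row lasts 1/12 s, in which the tool goes at most 41.7 mm and 7.16 degrees, less where a joint would pass 70% of its speed; a pose out of reach is approached as far as the arm can. A call with a gripper value outside its range is refused whole. The fingers move at their own pace and stop on an object; "force" is the grip in N (left out, the last holds). Time passes only in rows, so rows that repeat a pose let the fingers close. It gives the time, the measured TCP pose, the force and the opening at its end, in the units of the state.
- monitor.observe(): the state, without advancing time (a new reading comes with each control period).
- cams.grab_frame(name): name is "side" or "top" or "wrist"; returns the picture (420x560x3 uint8, red, green, blue); there is no depth.
- cams.get_calibration(name): a dict with "mtx" (3x3 intrinsics, pixels), "origin" and "attitude" of the camera in the world. Camera axes: x right, y down, z forward; pixel columns grow to the right and rows downward; lengths in m; the calibration is good to about 2 mm. A picture is of the moment at which its call begins: read the wrist's pose just before it. get_calibration takes no time and is no camera call; for the wrist camera it gives the pose at the moment of the call.
- bot.job_done(): hands the job in, once; it reports no verdict.
The state is a dict: "clock": time; "qpos": joint angles; "qd": joint speeds; "joint_efforts": joint torques, N m; "position": TCP position; "tool_rot": TCP orientation; "force": force on the tool from outside, world axes, zero at the start; "moment": the same for the moment, N m; "grip_width": finger opening in m.
Only numpy, scipy, OpenCV 4.12 (cv2) and the standard library are available. Lean on these libraries where they do the work, as an engineer would, in place of code of your own. Each camera call takes 0.05 s, during which the arm holds its last target.

TASK

Some red-lidded jars have toppled on the packing bench: stand every one upright, lids up, on its own round spot of the white carrier, setting them down gently. Once they all stand, knock the carrier's sprung lock pins fully home with brisk blows of the mallet, the red pin first and then the blue, never pushing a pin with the bare gripper. Then stand the mallet back upright on its head on the yellow mark of its green mat, and leave everything else on the bench alone; a jar that gets knocked off its spot must be put back.

Things in the scene. Friction and masses are not known exactly. Their poses are not given: they have to be found in the camera images.
- jar1: Eight-sided amber glass jar, red label, round red lid; 82 mm tall (64 mm glass, then lid 48 mm wide, 18 mm high), 52 mm over the flats, 56 mm over the corners, about 200 g. Origin: centre of its base; z from base to lid, x and y square to flats (one every 45 degrees). Starts lying on a flat, lid roughly away from the robot. Three or four jars are present, an absent one is None.
- jar2: Eight-sided amber glass jar, red label, round red lid; 82 mm tall (64 mm glass, then lid 48 mm wide, 18 mm high), 52 mm over the flats, 56 mm over the corners, about 200 g. Origin: centre of its base; z from base to lid, x and y square to flats (one every 45 degrees). Starts lying on a flat, lid roughly away from the robot. Three or four jars are present, an absent one is None.
- jar3: Eight-sided amber glass jar, red label, round red lid; 82 mm tall (64 mm glass, then lid 48 mm wide, 18 mm high), 52 mm over the flats, 56 mm over the corners, about 200 g. Origin: centre of its base; z from base to lid, x and y square to flats (one every 45 degrees). Starts lying on a flat, lid roughly away from the robot. Three or four jars are present, an absent one is None.
- jar4: Eight-sided amber glass jar, red label, round red lid; 82 mm tall (64 mm glass, then lid 48 mm wide, 18 mm high), 52 mm over the flats, 56 mm over the corners, about 200 g. Origin: centre of its base; z from base to lid, x and y square to flats (one every 45 degrees). Starts lying on a flat, lid roughly away from the robot. Three or four jars are present, an absent one is None.
- carrier: White plate 130 x 480 mm, 10 mm thick, fixed to the bench. Origin: centre of its underside; z up, y along its length: four round spots in a row, then a lock pin near each end (y = +210 mm red, -210 mm blue). Each pin slides in a dark steel collar 36 mm wide, whose top is 32 mm above the bench.
- spot1 (a point): Centre of a round grey spot with blue rim, 68 mm wide, on the carrier's top face, 10 mm above the bench; the spots are 90 mm apart (spot1 at carrier y = -135 mm). Any jar may take any spot, one each
- spot2 (a point): Centre of a round grey spot with blue rim, 68 mm wide, on the carrier's top face, 10 mm above the bench; the spots are 90 mm apart (spot2 at carrier y = -45 mm). Any jar may take any spot, one each
- spot3 (a point): Centre of a round grey spot with blue rim, 68 mm wide, on the carrier's top face, 10 mm above the bench; the spots are 90 mm apart (spot3 at carrier y = 45 mm). Any jar may take any spot, one each
- spot4 (a point): Centre of a round grey spot with blue rim, 68 mm wide, on the carrier's top face, 10 mm above the bench; the spots are 90 mm apart (spot4 at carrier y = 135 mm). Any jar may take any spot, one each
- pin_red (a joint): Travel of the red lock pin in m: 0 = fully up, 0.018 = fully home on its stop. A return spring pushes it up, but a friction clip keeps it where it is driven; moving it takes 6 to 9 N. It starts 0 to 5 mm down
- pin_blue (a joint): Travel of the blue lock pin in m: 0 = fully up, 0.018 = fully home on its stop. A return spring pushes it up, but a friction clip keeps it where it is driven; moving it takes 6 to 9 N. It starts 0 to 5 mm down
- red_top (a point): Centre of the top face of the red lock pin's red plastic head, 24 mm wide, 10 mm thick, 60 mm above the bench when fully up and 42 mm when home; it moves with the pin. z up
- blue_top (a point): Centre of the top face of the blue lock pin's blue plastic head, 24 mm wide, 10 mm thick, 60 mm above the bench when fully up and 42 mm when home; it moves with the pin. z up
- mallet: Mallet, 350 g. White nylon head, black band: upright cylinder 54 mm wide, 90 mm tall, standing on its striking face. Origin: centre of that lower face; z up. Level wooden handle along -x, 22 mm wide (y), 26 mm high, centred 45 mm above the lower face, 25 to 160 mm from the head's axis. Centre of mass 15 mm from the axis, on the handle side
- mallet_grip (a point): Good place to hold the mallet: on the handle's centre line, 52 mm from the head's axis, 45 mm above the lower face
- mat: Green mat 200 x 90 mm, 4 mm thick, fixed. Origin: under the centre of the yellow mark, 64 mm wide, on which the mallet's head starts and must end; the mat runs on along -x for the handle. z up
- tub: Bystander: white round tub 68 mm wide, 42 mm high, origin at its base
- tape: Bystander: yellow roll of tape lying flat, 100 mm wide, 48 mm high, origin at its base
- spare_lid: Bystander: spare red lid 48 mm wide, 14 mm high, lying flat, origin at its base
- marker_box: Bystander: blue box 50 x 90 x 30 mm, origin at its base
There are look-alikes about, which are no part of the job. What is shaped like the jar1 but purple or turquoise is not meant.

How it is judged:
By the outcome, as a careful person would: the job done as asked, in the order asked, and still so for the second after the job is handed in, with the robot touching nothing.
Of jar1, jar2, jar3, jar4 only 3 to 4 are there at a start; the rules pass over those that are not, and their reading is None.
At some moment in a run one of jar1, jar2, jar3, jar4 may be knocked a few centimetres aside while the robot is not near it.
It also fails if it takes over 210 s, if anything falls off the work surface, if the arm or the gripper's body presses on something with over 40 N, if the wrist force passes 120 N, or if a joint passes its speed limit or range.

## Working session

There is one attempt and no reset: what is moved stays moved. The work goes in short steps, Python scripts to look and compute and a tool call to move; the robot and the scene stay as the last step left them, time stands still between calls to the robot, and variables do not carry over. Pictures are saved under pics/ and viewed, and the job is handed in when it is done.

Besides the shell and the picture viewer there is one more tool, called after ">>>" as a command line: name --argument value ..., lists and objects as JSON in quotes. send_rows: Moves the arm, as the interface text tells. Its arguments: {"type":"object","properties":{"series":{"type":"string"},"force":{"type":"number"}},"required":["series"]}

```bash
ls; mkdir -p pics
python3 - <<'E'
from workcell import monitor, cams, bot
import cv2
s=monitor.observe(); print(s)
for n in ["side","top","wrist"]:
    c=cams.get_calibration(n); print(n,c)
    im=cams.grab_frame(n); cv2.imwrite(f"pics/{n}0.png",im[:,:,::-1])
E
```

```text
pics
{'clock': 0.0, 'qpos': array([-1.22520723,  0.52202836, -0.03636133,  1.59999902,  0.02122557,
        1.02109796, -0.11279011]), 'qd': array([-5.37899729e-04,  1.64321088e-03, -2.38264469e-05,  1.60015764e-03,
       -7.54407683e-04,  1.09440535e-03,  1.86380200e-03]), 'joint_efforts': array([ 6.29816532e-04, -9.27110767e+01,  1.98032632e+00, -3.69925082e+01,
        1.77948049e-02,  8.33922182e-03, -2.88080923e-05]), 'position': array([0.25232597, 0.57141634, 0.21701965]), 'tool_rot': array([-1.57088296e+00,  1.14349876e-03,  1.15504973e+00]), 'force': array([-0.32934221, -0.35773129, -0.90693353]), 'moment': array([-0.01068601, -0.02423503,  0.03031541]), 'grip_width': 0.0849818448412247}
side {'mtx': array([[453.06207743,   0.        , 272.53841189],
       [  0.        , 453.06207743, 215.23017613],
       [  0.        ,   0.        ,   1.        ]]), 'origin': array([ 0.33561824, -0.86935695,  0.96733238]), 'attitude': array([-2.37427073, -0.01250274, -0.24989459])}
top {'mtx': array([[414.83508556,   0.        , 274.9677065 ],
       [  0.        , 414.83508556, 215.28062773],
       [  0.        ,   0.        ,   1.        ]]), 'origin': array([ 0.49130437, -0.04551168,  1.44310151]), 'attitude': array([-3.09137346, -0.01141287, -1.5922735 ])}
wrist {'mtx': array([[353.81265025,   0.        , 280.43235995],
       [  0.        , 353.81265025, 213.11388842],
       [  0.        ,   0.        ,   1.        ]]), 'origin': array([0.18743399, 0.59943085, 0.37324584]), 'attitude': array([2.85567661e+00, 8.84829714e-05, 1.15404296e+00])}
```

View pics/top0.png

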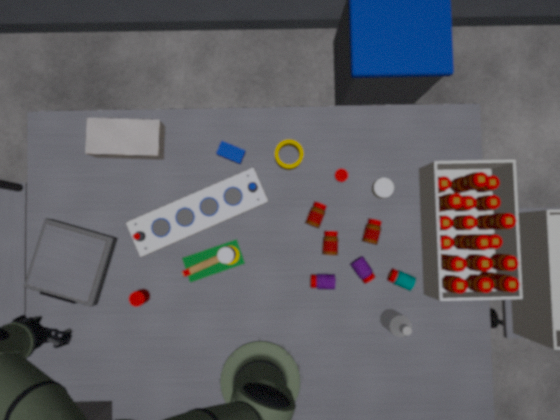

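View pics/side0.png

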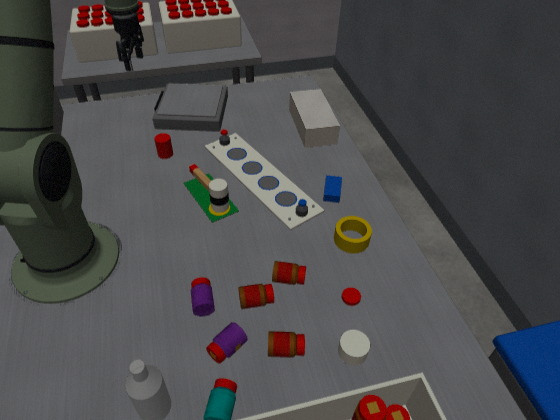

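View pics/wrist0.png

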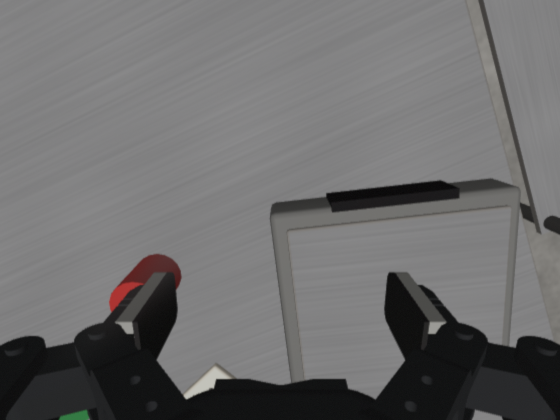

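```bash
cat > h.py <<'E'
from workcell import monitor, cams, bot
import numpy as np, cv2, json
from scipy.spatial.transform import Rotation as R
def rpy(a): return R.from_euler('xyz',a).as_matrix()
def cal(n):
    c=cams.get_calibration(n); return c['mtx'],np.array(c['origin']),rpy(c['attitude'])
def pix2w(c,uv,z):
    K,o,A=c; uv=np.atleast_2d(np.array(uv,float))
    d=(A@np.linalg.inv(K)@np.c_[uv,np.ones(len(uv))].T).T
    t=(z-o[2])/d[:,2]; return o+d*t[:,None]
def w2pix(c,p):
    K,o,A=c; p=np.atleast_2d(np.array(p,float))
    q=(K@A.T@(p-o).T).T; return q[:,:2]/q[:,2:]
def save(n,im,crop=None,sc=1):
    if crop: im=im[crop[1]:crop[3],crop[0]:crop[2]]
    im=cv2.resize(im,None,fx=sc,fy=sc,interpolation=cv2.INTER_CUBIC)
    cv2.imwrite(f'pics/{n}.png',im[:,:,::-1])
def log():
    s=monitor.observe()
    with open('fk.jsonl','a') as f: f.write(json.dumps([list(map(float,s['qpos'])),list(map(float,s['position'])),list(map(float,s['tool_rot']))])+'\n')
    return s
E
python3 - <<'E'
from h import *
im=cv2.imread('pics/top0.png')[:,:,::-1]
save('t1',im,(110,120,310,310),3.5); save('t2',im,(270,150,460,350),3)
hs=cv2.cvtColor(im,cv2.COLOR_RGB2HSV)
c=cal('top')
def blobs(name,lo,hi,z,amin=15):
    m=cv2.inRange(hs,np.array(lo),np.array(hi))
    n,l,st,ce=cv2.connectedComponentsWithStats(m)
    for i in range(1,n):
        if st[i,4]>=amin and ce[i,0]<420:
            print(name,st[i,4],ce[i].round(1),pix2w(c,ce[i],z)[0].round(4))
blobs('red',(0,150,70),(6,255,255),0.026)
blobs('red2',(174,150,70),(180,255,255),0.026)
blobs('green',(45,100,50),(75,255,255),0.004)
blobs('blue',(105,120,60),(125,255,255),0.05)
blobs('yellow',(22,150,80),(35,255,255),0.004)
blobs('white',(0,0,160),(180,60,255),0.01)
blobs('spotgrey',(100,40,70),(130,110,200),0.01)
E
```

```text
red 106 [340.9 175. ] [ 0.6964 -0.2931  0.026 ]
red 49 [319.4 205.7] [ 0.5919 -0.2163  0.026 ]
red 123 [314.9 216.9] [ 0.5539 -0.1998  0.026 ]
red 52 [374.4 222.2] [ 0.5313 -0.4033  0.026 ]
red 136 [371.3 233.8] [ 0.4917 -0.3913  0.026 ]
red 45 [330.6 233.6] [ 0.4957 -0.2519  0.026 ]
red 24 [136.2 235.8] [0.5022 0.4097 0.026 ]
red 123 [329.6 246. ] [ 0.4534 -0.2474  0.026 ]
red 34 [185.9 272.4] [0.3748 0.2429 0.026 ]
red 66 [392.8 275.6] [ 0.3481 -0.4601  0.026 ]
red 45 [312.5 280.8] [ 0.3365 -0.1859  0.026 ]
red 28 [369.2 278.6] [ 0.3397 -0.3792  0.026 ]
red 203 [137.7 297.7] [0.2936 0.4057 0.026 ]
red2 15 [367.8 277.5] [ 0.3435 -0.3746  0.026 ]
green 834 [209.6 261.4] [0.4088 0.1652 0.004 ]
blue 7906 [400.4  38. ] [ 1.164  -0.5086  0.05  ]
blue 382 [230.4 151.9] [0.7789 0.0832 0.05  ]
blue 38 [252.1 186.1] [0.6613 0.0121 0.05  ]
yellow 351 [288.6 153.6] [ 0.7785 -0.1158  0.004 ]
yellow 77 [235.1 255.2] [0.4283 0.0773 0.004 ]
white 3540 [197.2 211.4] [0.582  0.2047 0.01  ]
white 269 [383.6 187.1] [ 0.6533 -0.4437  0.01  ]
white 183 [225.  255.2] [0.4293 0.1114 0.01  ]
spotgrey 89 [230.2 151.5] [0.7886 0.0877 0.01  ]
spotgrey 19 [252.1 185.1] [0.6696 0.0138 0.01  ]
spotgrey 136 [232.6 195.8] [0.6334 0.0819 0.01  ]
spotgrey 140 [208.4 206.1] [0.5995 0.1661 0.01  ]
spotgrey 135 [184.6 216.9] [0.5638 0.2485 0.01  ]
spotgrey 125 [160.8 227.3] [0.5298 0.3304 0.01  ]
```

View pics/t1.png

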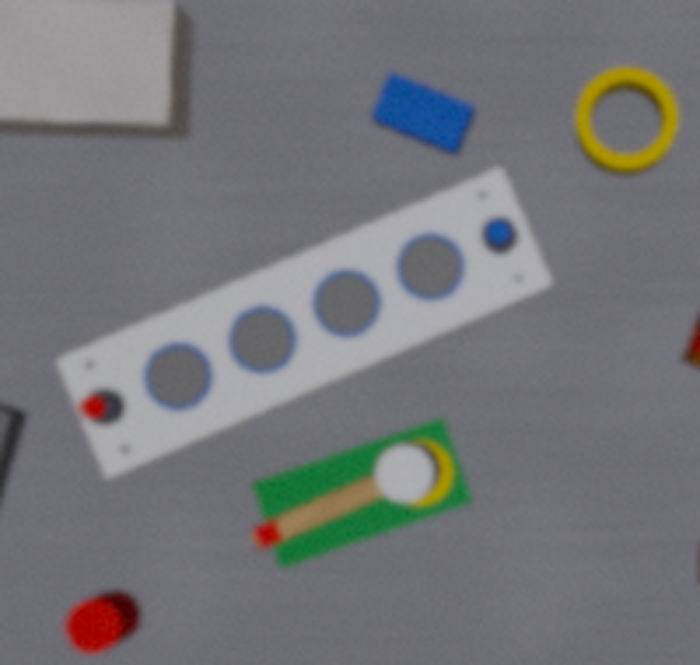

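View pics/t2.png

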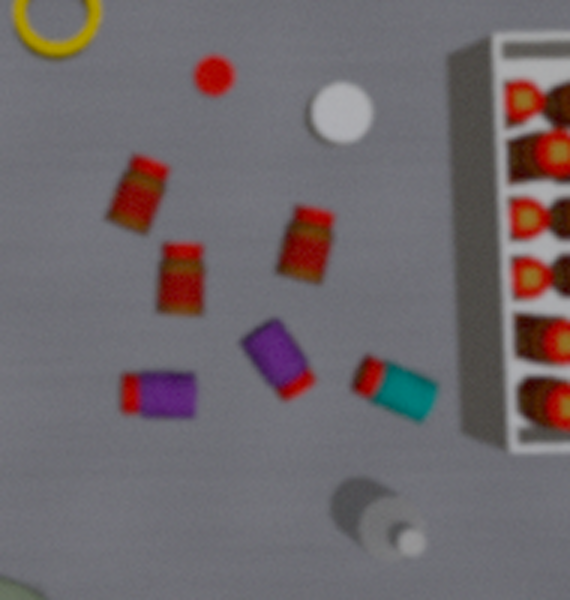

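```bash
cat >> h.py <<'E'
def Rtool(ax_x,tilt=0.0):
    """tool-down orientation with tool x at azimuth ax_x(deg); tilt deg about tool x (positive: rotates as rotvec +x)"""
    a=np.radians(ax_x)
    B=R.from_euler('xyz',[-np.pi/2,0,a]).as_matrix()
    return B@R.from_rotvec([np.radians(tilt),0,0]).as_matrix()
def rel(p,Rt):
    s=log(); Rc=rpy(s['tool_rot']); pc=np.array(s['position'])
    rv=R.from_matrix(Rc.T@Rt).as_rotvec(); sh=Rc.T@(np.array(p)-pc)*1000
    n=max(np.linalg.norm(sh)/41.7, np.degrees(np.linalg.norm(rv))/7.16)
    print('turn',rv.round(3),'shift',sh.round(1),'rows',round(n,1),'t',round(s['clock'],2))
E
python3 - <<'E'
from h import *
R0=Rtool(0,0); print(R0.round(2))
R1=Rtool(-90,35); print(R1.round(2))
rel([0.5,0.33,0.28],Rtool(0))
E
```

```text
[[ 1.  0.  0.]
 [ 0.  0.  1.]
 [ 0. -1.  0.]]
[[ 0.    0.57  0.82]
 [-1.    0.    0.  ]
 [ 0.   -0.82  0.57]]
turn [ 1.000e-03  1.155e+00 -1.000e-03] shift [-120.9  -62.7 -324.1] rows 9.2 t 0.15
```

>>> send_rows --series "0 1.155 0 -121 -63 -324 1;0 1.155 0 -121 -63 -324 1;0 1.155 0 -121 -63 -324 1;0 1.155 0 -121 -63 -324 1;0 1.155 0 -121 -63 -324 1;0 1.155 0 -121 -63 -324 1;0 1.155 0 -121 -63 -324 1;0 1.155 0 -121 -63 -324 1;0 1.155 0 -121 -63 -324 1;0 1.155 0 -121 -63 -324 1;0 1.155 0 -121 -63 -324 1;0 1.155 0 -121 -63 -324 1"

```text
clock: 1.15
position: [0.4995, 0.3305, 0.2803]
tool_rot: [-1.571, 0.001, 0.002]
force: [-0.1, 0.3, -0.1]
grip_width: 0.0849
```

Run:
```python
from h import *
print(monitor.observe()['qpos'].round(3))
rel([0.55,-0.08,0.28],Rtool(-95))
```

```text
[-0.898  0.436  0.308  1.608 -0.143  1.12  -0.552]
turn [ 1.00e-03  1.66e+00 -0.00e+00] shift [ 4.960e+01  3.000e-01 -4.106e+02] rows 13.3 t 1.15
```

>>> send_rows --series "0 1.66 0 50 0 -411 1;0 1.66 0 50 0 -411 1;0 1.66 0 50 0 -411 1;0 1.66 0 50 0 -411 1;0 1.66 0 50 0 -411 1;0 1.66 0 50 0 -411 1;0 1.66 0 50 0 -411 1;0 1.66 0 50 0 -411 1;0 1.66 0 50 0 -411 1;0 1.66 0 50 0 -411 1;0 1.66 0 50 0 -411 1;0 1.66 0 50 0 -411 1;0 1.66 0 50 0 -411 1;0 1.66 0 50 0 -411 1;0 1.66 0 50 0 -411 1;0 1.66 0 50 0 -411 1"

```text
clock: 2.48
position: [0.5499, -0.0799, 0.2803]
tool_rot: [-1.571, 0.0, -1.656]
force: [-0.7, 0.2, 0.6]
grip_width: 0.0853
```

Run:
```python
from h import *
print(monitor.observe()['qpos'].round(3))
c=cal('wrist'); im=cams.grab_frame('wrist'); save('w1',im); np.savez('w1.npz',im=im,K=c[0],o=c[1],A=c[2])
print(c[1])
rel([0.56,-0.20,0.30],Rtool(-108))
```

```text
[-0.527  0.448  0.801  1.736 -0.355  1.11  -1.269]
[ 0.62188586 -0.08706757  0.43645107]
turn [ 0.     0.229 -0.   ] shift [118.6 -19.6  20.2] rows 2.9 t 2.53
```

View pics/w1.png

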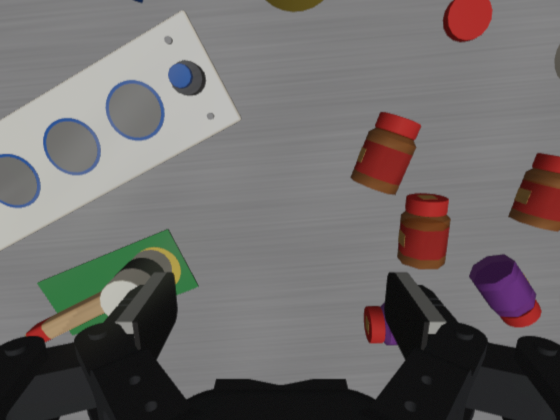

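>>> send_rows --series "0 0 0 170 -25 -60 1;0 0 0 170 -25 -60 1;0 0 0 170 -25 -60 1;0 0 0 170 -25 -60 1;0 0 0 170 -25 -60 1;0 0 0 170 -25 -60 1;0 0 0 170 -25 -60 1"

```text
clock: 3.12
position: [0.4748, -0.2453, 0.3058]
tool_rot: [-1.57, 0.0, -1.66]
force: [0.9, 0.7, -1.1]
grip_width: 0.0856
```

Run:
```python
from h import *
s=log();print(s['position'],s['qpos'].round(3))
c=cal('wrist'); im=cams.grab_frame('wrist'); save('w2',im); np.savez('w2.npz',im=im,K=c[0],o=c[1],A=c[2])
print(c[1])
```

```text
[ 0.47481333 -0.24526393  0.3057659 ] [-0.25   0.385  0.843  1.754 -0.314  1.143 -0.971]
[ 0.54655198 -0.25275148  0.4619616 ]
```

View pics/w2.png

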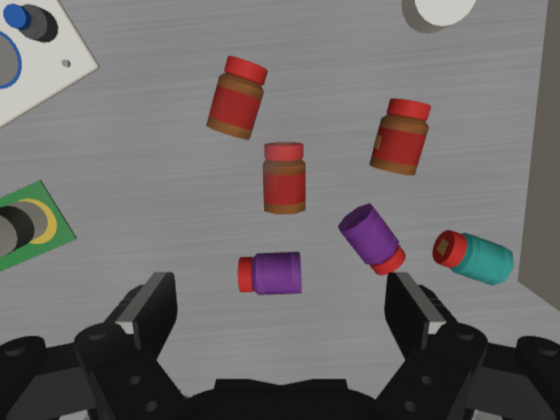

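```bash
cat >> h.py <<'E'
def jars(im,c,amin=300,zp=0.026):
    hs=cv2.cvtColor(im,cv2.COLOR_RGB2HSV)
    m=(((hs[...,0]<=17)|(hs[...,0]>=172))&(hs[...,1]>130)&(hs[...,2]>40)).astype(np.uint8)
    m=cv2.morphologyEx(m,cv2.MORPH_OPEN,np.ones((3,3)))
    n,l,st,ce=cv2.connectedComponentsWithStats(m); out=[]
    for i in range(1,n):
        if st[i,4]<amin: continue
        b=(l==i)
        amb=b&(hs[...,0]>=6)&(hs[...,0]<=17)
        cn,_=cv2.findContours(b.astype(np.uint8),cv2.RETR_EXTERNAL,cv2.CHAIN_APPROX_NONE)
        cn=max(cn,key=len).reshape(-1,2)
        w=pix2w(c,cn,zp)[:,:2]
        (cx,cy),(a,bb),ang=cv2.minAreaRect((w*1000).astype(np.float32))
        yx=np.argwhere(b)[:,::-1]; 
        # lid = bright red without amber; use ends
        u=np.array([np.cos(np.radians(ang)),np.sin(np.radians(ang))])
        if bb>a: u=np.array([-u[1],u[0]]); a,bb=bb,a
        wa=pix2w(c,np.argwhere(amb)[:,::-1],zp)[:,:2]*1000 if amb.sum()>5 else np.array([[cx,cy]])
        if (wa.mean(0)-[cx,cy])@u>0: u=-u   # amber lies on base side
        print('px',ce[i].round(0),'area',st[i,4],'amber',int(amb.sum()),'centre mm',np.round([cx,cy],1),'LxW',round(a,1),round(bb,1),'lid yaw',np.degrees(np.arctan2(u[1],u[0])).round(1))
        out.append((cx,cy,a,bb,np.degrees(np.arctan2(u[1],u[0])),amb.sum()))
    return out
def ld(n):
    d=np.load(n); return d['im'],(d['K'],d['o'],d['A'])
E
python3 - <<'E'
from h import *
im,c=ld('w2.npz'); jars(im,c)
im,c=ld('w1.npz'); jars(im,c)
E
```

```text
px [237.  98.] area 3262 amber 1081 centre mm [ 564.3 -202.7] LxW 84.9 53.2 lid yaw -23.9
px [401. 136.] area 3181 amber 1125 centre mm [ 502.4 -394.3] LxW 85.1 57.3 lid yaw -16.2
px [285. 180.] area 2557 amber 774 centre mm [ 462.7 -248.7] LxW 87.3 50.8 lid yaw -4.1
px [450. 249.] area 898 amber 73 centre mm [ 350.9 -458.8] LxW 46.9 44.0 lid yaw -24.2
px [390. 263.] area 434 amber 0 centre mm [ 337.4 -380.9] LxW 45.6 25.3 lid yaw 123.4
px [245. 274.] area 464 amber 0 centre mm [ 338.2 -184.8] LxW 50.5 18.8 lid yaw 175.3
px [467.  19.] area 1652 amber 0 centre mm [ 693.9 -287.9] LxW 49.1 37.4 lid yaw 85.1
px [387. 153.] area 3460 amber 1224 centre mm [ 563.2 -204. ] LxW 85.5 57.0 lid yaw -23.7
px [541. 194.] area 2665 amber 1070 centre mm [ 500.4 -392.3] LxW 86.5 66.1 lid yaw -14.0
px [424. 231.] area 3239 amber 1190 centre mm [ 462.6 -249.7] LxW 96.1 59.4 lid yaw -4.9
px [524. 318.] area 428 amber 0 centre mm [ 330.7 -383.9] LxW 47.6 27.7 lid yaw 113.8
px [375. 324.] area 649 amber 46 centre mm [ 336.8 -187.4] LxW 55.4 26.4 lid yaw 179.8
```

```bash
cat >> h.py <<'E'
def graspose(cx,cy,yaw,tilt=-35,gz=0.030,back=0.0,off=0.0):
    u=np.array([np.cos(np.radians(yaw)),np.sin(np.radians(yaw)),0])
    Rt=Rtool(yaw-90,tilt)
    p=np.array([cx,cy,gz])+off*u+Rt[:,1]*(0.008-back)
    return p,Rt
E
python3 - <<'E'
from h import *
rel(*graspose(.564,-.203,-24,back=.11))
E
```

```text
turn [-0.605  0.321  0.101] shift [-29.7 192.  140.1] rows 5.7 t 3.17
```

>>> send_rows --series "-0.605 0.321 0.101 -30 192 140 1;-0.605 0.321 0.101 -30 192 140 1;-0.605 0.321 0.101 -30 192 140 1;-0.605 0.321 0.101 -30 192 140 1;-0.605 0.321 0.101 -30 192 140 1;-0.605 0.321 0.101 -30 192 140 1;-0.605 0.321 0.101 -30 192 140 1;-0.605 0.321 0.101 -30 192 140 1;-0.605 0.321 0.101 -30 192 140 1"

```text
clock: 3.92
position: [0.6168, -0.2254, 0.1068]
tool_rot: [-2.191, -0.0, -1.989]
force: [0.0, 0.1, -0.9]
grip_width: 0.0855
```

Run:
```python
from h import *
s=log();print(s['position'],s['qpos'].round(3))
rel(*graspose(.564,-.203,-24,back=.0))
c=cal('wrist'); im=cams.grab_frame('wrist'); save('w3',im)
```

```text
[ 0.61676655 -0.22535026  0.10679969] [ 0.052  1.195  0.684  0.934 -0.558  1.809 -1.37 ]
turn [0.009 0.    0.   ] shift [  1.  103.8  -1.9] rows 2.5 t 3.92
```

View pics/w3.png

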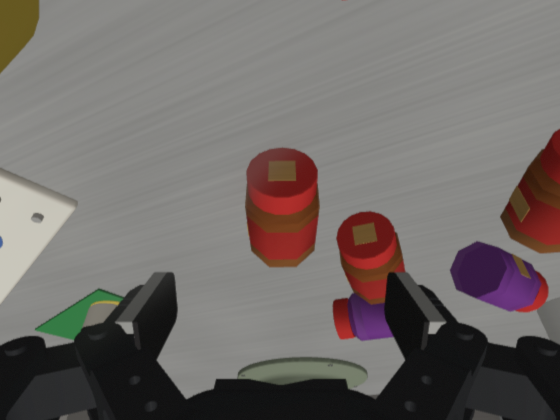

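>>> send_rows --series "0 0 0 1 35 0 0.85;0 0 0 1 65 -1 0.85;0 0 0 1 90 -2 0.85;0 0 0 1 104 -2 0.85;0 0 0 1 104 -2 0.85;0 0 0 1 104 -2 0.85"

```text
clock: 4.47
position: [0.5616, -0.2026, 0.0315]
tool_rot: [-2.179, 0.001, -1.99]
force: [-0.1, -0.2, 0.7]
grip_width: 0.0724
```

Run:
```python
from h import *
s=log();print(s['position'],s['qpos'].round(3),s['force'])
rel(*graspose(.564,-.203,-24,back=.0))
c=cal('wrist'); im=cams.grab_frame('wrist'); save('w4',im)
```

```text
[ 0.56160039 -0.20260007  0.03152415] [-0.017  1.182  0.668  1.213 -0.569  1.573 -1.296] [-0.1081915  -0.15357129  0.74985287]
turn [-0.003  0.    -0.   ] shift [-0.6  7.9  2.8] rows 0.2 t 4.47
```

View pics/w4.png

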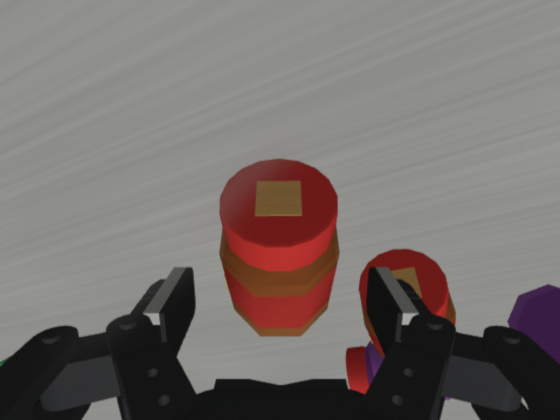

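>>> send_rows --series "0 0 0 0 8 3 0.85;0 0 0 0 8 3 0.85;0 0 0 0 8 3 0;0 0 0 0 8 3 0;0 0 0 0 8 3 0;0 0 0 0 8 3 0;0 0 0 0 8 3 0;0 0 0 0 8 3 0;0 0 0 0 8 3 0;0 0 0 0 8 3 0" --force 50

```text
clock: 5.35
position: [0.5593, -0.2028, 0.0219]
tool_rot: [-2.181, -0.0, -1.991]
force: [2.7, -0.7, 5.4]
grip_width: 0.0499
```

Run:
```python
from h import *
s=log();print(s['position'],s['qpos'].round(3),s['force'],s['grip_width'])
rel([.564,-.203,.30],Rtool(-114,-35))
rel([.5,-.1,.30],Rtool(-105,0))
```

```text
[ 0.55928685 -0.20275972  0.02186318] [-0.016  1.193  0.664  1.219 -0.573  1.56  -1.294] [ 2.69442534 -0.73822942  5.44994744] 0.04986518754566665
turn [-0.001 -0.001 -0.001] shift [  -1.7 -230.5 -155.7] rows 6.7 t 5.35
turn [ 0.608 -0.154 -0.048] shift [ -69.6 -173.  -238. ] rows 7.3 t 5.35
```

>>> send_rows --series "0 0 0 0 -25 -17 0;0 0 0 0 -55 -38 0;0 0 0 0 -90 -62 0;0 0 0 0 -120 -82 0;0 0 0 0 -150 -102 0;0 0 0 0 -150 -102 0;0 0 0 0 -150 -102 0"

```text
clock: 5.93
position: [0.5617, -0.204, 0.2042]
tool_rot: [-2.178, 0.0, -1.991]
force: [-0.3, 0.8, -3.1]
grip_width: 0.0497
```

Run:
```python
from h import *
s=log();print(s['position'],s['qpos'].round(3),s['force'],s['grip_width'])
im,c=ld('w1.npz')
hs=cv2.cvtColor(im,cv2.COLOR_RGB2HSV)
m=cv2.inRange(hs,np.array((100,100,60)),np.array((125,255,255)))
n,l,st,ce=cv2.connectedComponentsWithStats(m)
cn,_=cv2.findContours(m,cv2.RETR_EXTERNAL,cv2.CHAIN_APPROX_NONE)
for k in cn:
    if len(k)>40:
        w=pix2w(c,k.reshape(-1,2),.01)[:,:2]*1000
        print(cv2.minEnclosingCircle(w.astype(np.float32)), w.mean(0))
        print(cv2.fitEllipse(w.astype(np.float32)))
rel([.55,-.05,.26],Rtool(-90,10))
im=cams.grab_frame('side'); save('s1',im)
```

```text
[ 0.56172685 -0.20395195  0.20423622] [-0.031  0.996  0.735  1.148 -0.493  1.808 -1.323] [-0.31617862  0.76800777 -3.09315981] 0.049701602766813034
((566.3344116210938, 248.2457275390625), 33.18214797973633) [563.1094608  235.71846467]
((566.1406860351562, 248.2241973876953), (63.39500045776367, 63.58140563964844), 8.327729225158691)
((587.029541015625, 152.6689453125), 26.277124404907227) [581.07579705 146.65938687]
((611.4468994140625, 175.5998077392578), (74.27909851074219, 94.49532318115234), 134.8465576171875)
((601.1904907226562, 165.48406982421875), 32.82562255859375) [611.85609503 173.24899184]
((600.5574951171875, 165.03887939453125), (63.56792449951172, 63.836692810058594), 142.05361938476562)
((635.1282348632812, 81.43064880371094), 33.218605041503906) [635.45392219  81.32098349]
((634.9097900390625, 81.64962768554688), (63.509544372558594, 63.77207946777344), 150.165771484375)
((667.8893432617188, 22.883426666259766), 13.368480682373047) [667.82986411  23.07005397]
((667.9183959960938, 22.872203826904297), (24.896068572998047, 25.72545623779297), 157.6825714111328)
turn [ 0.77  -0.421 -0.093] shift [-135.8   -3.8  -92.2] rows 7.1 t 5.93
```

View pics/s1.png

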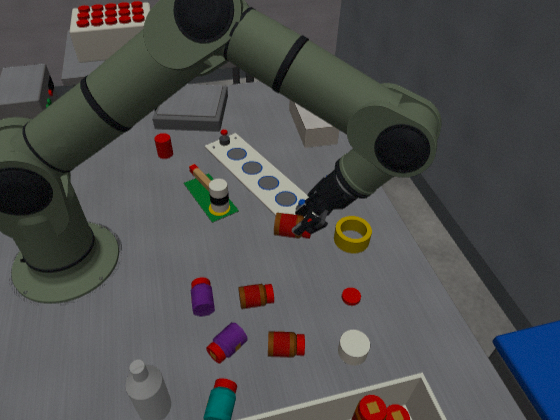

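```bash
cat >> h.py <<'E'
SP={1:(.6342,.0818),2:(.6001,.1656),3:(.565,.2484),4:(.5305,.3315)}
def hold(p,rot,cx,cy,yaw,zc=0.026,L=0.041):
    u=np.array([np.cos(np.radians(yaw)),np.sin(np.radians(yaw)),0])
    b=np.array([cx,cy,zc])-L*u
    Rt=rpy(rot); return Rt.T@(b-np.array(p)), Rt.T@u
def placepose(sp,alpha,b,tilt=55,dz=0.0):
    Rt=Rtool(alpha-90,tilt); return np.array([*SP[sp],0.010+dz])-Rt@b, Rt
E
python3 - <<'E'
from h import *
b,a=hold([.55929,-.20276,.02186],[-2.181,0,-1.991],.564,-.203,-24); print(b,a)
p,Rt=placepose(3,18,b,dz=.1); print(p, Rt@a)
rel([.53,0.02,.30],Rtool(-90,10))
E
```

```text
[-0.001648    0.01758123 -0.03236868] [-0.00132465 -0.57303389  0.8195306 ]
[0.56946966 0.24811948 0.14659905] [2.19845015e-04 1.46425387e-03 9.99998904e-01]
turn [ 0.773 -0.421 -0.093] shift [-191.2  -11.2 -153.9] rows 7.1 t 5.98
```

>>> send_rows --series "0.773 -0.421 -0.093 -191 -11 -154 0;0.773 -0.421 -0.093 -191 -11 -154 0;0.773 -0.421 -0.093 -191 -11 -154 0;0.773 -0.421 -0.093 -191 -11 -154 0;0.773 -0.421 -0.093 -191 -11 -154 0;0.773 -0.421 -0.093 -191 -11 -154 0;0.773 -0.421 -0.093 -191 -11 -154 0;0.773 -0.421 -0.093 -191 -11 -154 0;0.773 -0.421 -0.093 -191 -11 -154 0;0.773 -0.421 -0.093 -191 -11 -154 0"

```text
clock: 6.82
position: [0.5282, 0.0214, 0.2993]
tool_rot: [-1.398, 0.001, -1.568]
force: [1.0, 0.5, -1.7]
grip_width: 0.0494
```

Run:
```python
from h import *
s=log();print(s['position'],s['qpos'].round(3),s['grip_width'])
rel([.54,0.20,.22],Rtool(18-90,55))
```

```text
[0.52821054 0.02144333 0.29932891] [-0.895  0.262  0.895  1.922 -0.257  0.894 -1.457] 0.0494431214834258
turn [ 0.78 -0.27  0.17] shift [-178.4   80.5   -1.6] rows 6.7 t 6.82
```

>>> send_rows --series "0.78 -0.27 0.17 -178 80 -2 0;0.78 -0.27 0.17 -178 80 -2 0;0.78 -0.27 0.17 -178 80 -2 0;0.78 -0.27 0.17 -178 80 -2 0;0.78 -0.27 0.17 -178 80 -2 0;0.78 -0.27 0.17 -178 80 -2 0;0.78 -0.27 0.17 -178 80 -2 0;0.78 -0.27 0.17 -178 80 -2 0;0.78 -0.27 0.17 -178 80 -2 0;0.78 -0.27 0.17 -178 80 -2 0"

```text
clock: 7.65
position: [0.5456, 0.2033, 0.2793]
tool_rot: [-0.875, 0.002, -1.299]
force: [0.0, 0.1, -1.9]
grip_width: 0.05
```

Run:
```python
from h import *
s=log();print(s['position'],s['qpos'].round(3),s['grip_width'])
b=np.array([-0.001648,0.01758,-0.03237])
rel(*placepose(3,18,b,dz=.06))
```

```text
[0.54558547 0.20333192 0.27932019] [-1.555  0.296  1.207  2.281 -1.262  0.163 -0.561] 0.0499568992857536
turn [ 0.264 -0.03   0.03 ] shift [-36.4 155.1 -83.8] rows 4.3 t 7.65
```

```bash
wc -l fk.jsonl
cat > kin.py <<'E'
import numpy as np, json, itertools
from scipy.optimize import least_squares
from scipy.spatial.transform import Rotation as R
def load():
    D=[json.loads(l) for l in open('fk.jsonl')]
    return np.array([d[0] for d in D]),np.array([d[1] for d in D]),R.from_euler('xyz',np.array([d[2] for d in D])).as_matrix()
def rot(ax,t): return R.from_rotvec(np.array(ax)*t).as_matrix()
def fk(q,P,S):
    # P: base yaw, h, L1, e1, L2, e2, Lt(3: x,y,z), toolrot rotvec(3), w offset
    yaw,h,L1,e1,L2,e2,wx,tx,ty,tz=P[:10]; rv=P[10:13]
    M=rot([0,0,1],yaw); p=np.array([0,0,h])
    M=M@rot([0,0,1],S[0]*q[0])@rot([0,1,0],q[1])
    p=p+M@[0,0,L1]; 
    M=M@rot([0,0,1],S[1]*q[2]); p=p+M@[e1,0,0]; M=M@rot([0,1,0],q[3]); p=p+M@[e2,0,L2]
    M=M@rot([0,0,1],S[2]*q[4])@rot([0,1,0],q[5]); p=p+M@[wx,0,0]
    M=M@rot([0,0,1],S[3]*q[6]); p=p+M@[tx,ty,tz]
    return p,M@R.from_rotvec(rv).as_matrix()
def res(P,S,Q,X,RR):
    o=[]
    for q,x,r in zip(Q,X,RR):
        p,M=fk(q,P,S); o+=list((p-x)*5); o+=list(R.from_matrix(M.T@r).as_rotvec())
    return np.array(o)
def fit():
    Q,X,RR=load(); best=None
    for S in itertools.product([-1,1],repeat=4):
        for rv0 in ([1.57,0,0],[-1.57,0,0],[-1.2,1.2,1.2],[1.2,1.2,-1.2]):
            P0=np.r_[0,.35,.42,0,.4,0,0,0,0,.3,rv0]
            s=least_squares(res,P0,args=(S,Q,X,RR),max_nfev=60)
            if best is None or s.cost<best[0]: best=(s.cost,S,s.x)
    return best
if __name__=='__main__':
    b=fit(); print(b[0],b[1],b[2].round(4)); r=res(b[2],b[1],*load()).reshape(-1,6); print(np.abs(r).max(0))
    np.savez('kin.npz',S=b[1],P=b[2])
E
python3 kin.py
```

```text
19 fk.jsonl
0.021742314938426405 (-1, -1, -1, -1) [-8.3600e-02  3.3830e-01  5.1820e-01  4.0000e-04  4.3690e-01 -1.4400e-02
  8.8000e-03 -2.0000e-03 -5.0000e-04  3.4170e-01  6.0300e-02  2.1752e+00
  2.1753e+00]
[0.01652822 0.04282833 0.06101096 0.00242318 0.01013252 0.07163943]
```

Run:
```python
import kin, numpy as np
from scipy.optimize import least_squares
Q,X,RR=kin.load(); d=np.load('kin.npz'); S=d['S']; P=d['P']
r=kin.res(P,S,Q,X,RR).reshape(-1,6); print(r.round(3))
f=lambda v: kin.res(v[:13],S,Q+np.r_[0,v[13:18],0],X,RR)
s=least_squares(f,np.r_[P,np.zeros(5)]); print(s.cost,s.x.round(4)); print(np.abs(s.fun.reshape(-1,6)).max(0))
```

```text
[[-0.017  0.043  0.061  0.001 -0.01   0.018]
 [-0.     0.037  0.041  0.001 -0.01   0.018]
 [ 0.005  0.014  0.003  0.001 -0.01   0.018]
 [ 0.014  0.018  0.012  0.001 -0.01   0.018]
 [ 0.014  0.018  0.012  0.001 -0.01   0.018]
 [-0.01  -0.014  0.006 -0.001  0.005 -0.03 ]
 [-0.01  -0.014  0.006 -0.001  0.005 -0.03 ]
 [-0.015  0.004 -0.017 -0.001  0.005 -0.03 ]
 [-0.015  0.004 -0.017 -0.001  0.005 -0.03 ]
 [-0.016  0.006 -0.018 -0.001  0.005 -0.03 ]
 [-0.016  0.006 -0.018 -0.001  0.005 -0.03 ]
 [-0.016  0.006 -0.018 -0.001  0.005 -0.03 ]
 [ 0.007 -0.003  0.003 -0.001  0.005 -0.03 ]
 [ 0.007 -0.003  0.003 -0.001  0.005 -0.03 ]
 [ 0.007 -0.003  0.003 -0.001  0.005 -0.03 ]
 [-0.012  0.023  0.01   0.001 -0.009  0.032]
 [-0.012  0.023  0.01   0.001 -0.009  0.032]
 [ 0.001 -0.012 -0.042  0.002  0.009  0.072]
 [ 0.001 -0.012 -0.042  0.002  0.009  0.072]]
0.003923751105698515 [-3.1400e-02  3.3110e-01  5.1890e-01  4.6000e-03  4.3000e-01  1.4000e-03
 -9.4000e-03  3.2000e-03  7.0000e-04  3.4520e-01  8.1300e-02  2.1942e+00
  2.1738e+00 -1.5300e-02  6.3900e-02 -1.5500e-02  7.3000e-03  5.4800e-02]
[0.00761072 0.01174703 0.02767399 0.0295213  0.01120416 0.02347711]
```

```bash
cat > poe.py <<'E'
import numpy as np, kin
from scipy.optimize import least_squares
from scipy.spatial.transform import Rotation as R
# axes defined at zero config: dir = nominal perturbed, fixed body chain: M = prod( Exp(axis_i q_i) about point p_i) * T0
nomd=np.array([[0,0,-1],[0,1,0],[0,0,-1],[0,1,0],[0,0,-1],[0,1,0],[0,0,-1.]])
pert=[(0,1),(0,2),(0,1),(0,2),(0,1),(0,2),(0,1)]
def unpack(v):
    ax=[];pt=[]
    for i in range(7):
        d=nomd[i].copy(); p=np.zeros(3)
        for k,j in enumerate(pert[i]):
            d[j]+=v[4*i+k]; p[j]=v[4*i+2+k]
        ax.append(d/np.linalg.norm(d)); pt.append(p)
    return np.array(ax),np.array(pt),v[28:31],v[31:34]
def fk(q,v):
    ax,pt,p0,rv=unpack(v)
    M=R.from_rotvec(rv).as_matrix(); p=p0.copy()
    for i in range(6,-1,-1):
        E=R.from_rotvec(ax[i]*q[i]).as_matrix()
        p=pt[i]+E@(p-pt[i]); M=E@M
    return p,M
def frames(q,v):
    ax,pt,p0,rv=unpack(v); out=[]
    # positions of joint points & axes in world
    A=np.eye(3); T=np.zeros(3)
    for i in range(7):
        out.append((A@pt[i]+T, A@ax[i]))
        E=R.from_rotvec(ax[i]*q[i]).as_matrix()
        T=A@(pt[i]-E@pt[i])+T; A=A@E
    return out
def v0():
    v=np.zeros(34); z=[0,.335,0,.85,0,1.285,0]
    for i in (1,3,5): v[4*i+3]=z[i]
    v[28:31]=[0,0,1.285+.343]; v[31:34]=[0.08,2.19,2.17]
    return v
def fit(reg=0.003):
    Q,X,RR=kin.load(); w=v0()
    def f(v):
        o=[]
        for q,x,r in zip(Q,X,RR):
            p,M=fk(q,v); o+=list((p-x)*5)+list(R.from_matrix(M.T@r).as_rotvec())
        return np.r_[o,reg*(v-w)]
    s=least_squares(f,w); return s.x,s.fun[:len(Q)*6].reshape(-1,6)
if __name__=='__main__':
    v,r=fit(); print(np.abs(r).max(0).round(4)); print(v[:28].reshape(7,4).round(3)); print(v[28:]); np.save('poe.npy',v)
E
python3 poe.py
```

```text
[0. 0. 0. 0. 0. 0.]
[[-0.     0.     0.     0.   ]
 [ 0.     0.     0.     0.32 ]
 [-0.    -0.    -0.    -0.021]
 [ 0.     0.     0.     0.85 ]
 [-0.    -0.    -0.    -0.059]
 [ 0.     0.     0.     1.271]
 [-0.    -0.    -0.    -0.059]]
[-4.08989489e-07 -5.91276228e-02  1.61234178e+00  1.00912974e-04
  2.22140989e+00  2.22139441e+00]
```

```bash
cat > ik.py <<'E'
import numpy as np, poe
from scipy.optimize import least_squares
from scipy.spatial.transform import Rotation as R
v=np.load('poe.npy')
lo=np.array([-2.91,-.3,-1.5,.17,-1.26,.16,-2.52]); hi=np.array([2.91,2.13,1.42,2.43,4.41,1.93,2.52])
def ik(p,Rt,q0,reg=0.0,qr=None,m=0.03):
    def f(q):
        x,M=poe.fk(q,v); o=np.r_[(x-p)*5,R.from_matrix(M.T@Rt).as_rotvec()]
        return np.r_[o,reg*(q-qr)] if qr is not None else o
    s=least_squares(f,np.clip(q0,lo+m+1e-3,hi-m-1e-3),bounds=(lo+m,hi-m),max_nfev=80)
    r=f(s.x)[:6]; return s.x,np.abs(r).max()
E
python3 - <<'E'
from h import *; import ik,poe
b=np.array([-0.001648,0.01758,-0.03237]); s=monitor.observe(); qc=s['qpos']
print(poe.fk(qc,ik.v)[0],s['position'])
rng=np.random.default_rng(0)
for al in range(-180,180,20):
    best=None
    p,Rt=placepose(3,al,b)
    for k in range(12):
        q0=qc+rng.normal(0,.6,7)*(k>0)
        q,e=ik.ik(p,Rt,q0,reg=1e-4,qr=qc)
        if e<2e-3:
            z=[f[0][2] for f in poe.frames(q,ik.v)]
            d=np.abs(q-qc).max()
            if best is None or d<best[0]: best=(d,q)
    print(al, None if best is None else (round(best[0],2),best[1].round(2)))
E
```

```text
[0.54558546 0.20333193 0.27932025] [0.54558547 0.20333192 0.27932019]
-180 None
-160 None
-140 None
-120 (np.float64(2.46), array([-0.69,  1.27,  0.03,  0.91,  0.3 ,  1.88,  1.9 ]))
-100 (np.float64(2.6), array([-0.8 ,  1.18,  0.04,  1.13,  0.47,  1.67,  2.04]))
-80 (np.float64(2.49), array([-0.66,  1.1 , -0.37,  1.37,  0.93,  1.64,  1.93]))
-60 None
-40 (np.float64(1.81), array([-1.72,  1.69,  1.39,  1.95, -1.12,  0.64, -2.37]))
-20 None
0 None
20 None
40 None
60 (np.float64(3.5), array([ 0.78,  1.46, -1.36,  2.18,  2.24,  0.49, -2.35]))
80 (np.float64(1.98), array([ 0.43,  1.01, -0.69,  1.97, -1.23,  0.41,  1.06]))
100 (np.float64(1.58), array([ 0.03,  0.96, -0.13,  1.74, -1.1 ,  0.99,  1.02]))
120 (np.float64(1.51), array([-0.05,  1.05, -0.08,  1.47, -0.83,  1.26,  0.95]))
140 (np.float64(1.5), array([-0.11,  1.14, -0.12,  1.21, -0.59,  1.51,  0.94]))
160 (np.float64(1.57), array([-0.13,  1.25, -0.3 ,  0.97, -0.28,  1.73,  0.94]))
```

Run:
```python
from h import *; import ik,poe
b=np.array([-0.001648,0.01758,-0.03237]); s=monitor.observe(); qc=s['qpos']
qg=np.array([-.05,1.05,-.08,1.47,-.83,1.26,.95])
for sp in (4,3,2):
  for al in (100,113,125):
    p,Rt=placepose(sp,al,b); q,e=ik.ik(p,Rt,qg,reg=1e-3,qr=qg); 
    p2,_=placepose(sp,al,b,dz=.12); q2,e2=ik.ik(p2,Rt,q,reg=1e-3,qr=q)
    print(sp,al,q.round(2),round(e,4),q2.round(2),round(e2,4))
p2,Rt=placepose(4,113,b,dz=.12); q2,e2=ik.ik(p2,Rt,qg,reg=1e-3,qr=qg)
for t in np.linspace(0,1,9):
    q=qc+(q2-qc)*t; x,M=poe.fk(q,ik.v); print(x.round(3),R.from_matrix(M).as_euler('xyz').round(2), 'jar axis z',(M@[0,-.573,.82]).round(2),'wrist/elbow',[f[0].round(2) for f in poe.frames(q,ik.v)][5],)
```

```text
4 100 [-0.07  0.94 -0.2   1.82 -1.23  0.87  1.05] 0.0 [-0.09  0.73 -0.16  1.83 -1.15  0.97  0.84] 0.0
4 113 [-0.12  0.99 -0.15  1.65 -1.    1.04  0.96] 0.0 [-0.13  0.8  -0.13  1.66 -0.96  1.15  0.8 ] 0.0
4 125 [-0.17  1.04 -0.12  1.49 -0.84  1.21  0.92] 0.0 [-0.17  0.86 -0.11  1.5  -0.83  1.32  0.8 ] 0.0
3 100 [ 0.03  0.96 -0.13  1.74 -1.1   0.99  1.01] 0.0 [ 0.01  0.76 -0.1   1.75 -1.05  1.1   0.84] 0.0
3 113 [-0.02  1.01 -0.09  1.57 -0.91  1.17  0.96] 0.0 [-0.03  0.83 -0.07  1.58 -0.89  1.28  0.83] 0.0
3 125 [-0.07  1.07 -0.07  1.41 -0.77  1.33  0.95] 0.0 [-0.08  0.9  -0.07  1.42 -0.77  1.44  0.84] 0.0
2 100 [ 0.11  1.   -0.06  1.62 -1.01  1.13  0.99] 0.0 [ 0.09  0.81 -0.03  1.63 -0.97  1.24  0.84] 0.0
2 113 [ 0.06  1.06 -0.04  1.44 -0.84  1.3   0.96] 0.0 [ 0.06  0.89 -0.03  1.45 -0.83  1.41  0.84] 0.0
2 125 [ 0.02  1.12 -0.03  1.28 -0.72  1.45  0.97] 0.0 [ 0.01  0.95 -0.02  1.29 -0.72  1.57  0.87] 0.0
[0.546 0.203 0.279] [-0.88  0.   -1.3 ] jar axis z [0.25 0.07 0.97] wrist/elbow [0.36 0.18 0.57]
[0.554 0.239 0.257] [-0.95 -0.07 -1.07] jar axis z [0.26 0.22 0.94] wrist/elbow [0.4  0.2  0.56]
[0.557 0.268 0.226] [-1.04 -0.1  -0.83] jar axis z [0.25 0.34 0.91] wrist/elbow [0.44 0.22 0.55]
[0.554 0.292 0.193] [-1.1  -0.07 -0.6 ] jar axis z [0.22 0.42 0.88] wrist/elbow [0.48 0.22 0.52]
[0.547 0.311 0.162] [-1.12 -0.   -0.37] jar axis z [0.18 0.46 0.87] wrist/elbow [0.52 0.22 0.5 ]
[0.537 0.326 0.141] [-1.07  0.07 -0.16] jar axis z [0.13 0.43 0.89] wrist/elbow [0.56 0.21 0.47]
[0.53  0.337 0.133] [-0.96  0.11  0.05] jar axis z [0.09 0.35 0.93] wrist/elbow [0.6  0.19 0.44]
[0.526 0.341 0.142] [-0.79  0.1   0.25] jar axis z [0.05 0.2  0.98] wrist/elbow [0.64 0.16 0.41]
[0.53  0.336 0.167] [-0.61  0.    0.4 ] jar axis z [-0.  0.  1.] wrist/elbow [0.67 0.12 0.4 ]
```

Run:
```python
from h import *
rel([.555,.26,.27],rpy([-1.04,-.1,-.83]))
rel([.547,.30,.24],rpy([-1.12,0,-.37]))
```

```text
turn [-0.139 -0.441  0.188] shift [-52.   22.8  12.6] rows 4.0 t 7.65
turn [-0.228 -0.783  0.503] shift [-92.6  47.9  -4.3] rows 7.7 t 7.65
```

>>> send_rows --series "-0.14 -0.44 0.19 -52 23 13 0;-0.14 -0.44 0.19 -52 23 13 0;-0.14 -0.44 0.19 -52 23 13 0;-0.14 -0.44 0.19 -52 23 13 0;-0.23 -0.78 0.50 -93 48 -4 0;-0.23 -0.78 0.50 -93 48 -4 0;-0.23 -0.78 0.50 -93 48 -4 0;-0.23 -0.78 0.50 -93 48 -4 0;-0.23 -0.78 0.50 -93 48 -4 0;-0.23 -0.78 0.50 -93 48 -4 0"

```text
clock: 8.48
position: [0.5488, 0.2995, 0.2402]
tool_rot: [-1.115, 0.007, -0.387]
force: [-1.0, -0.0, -2.2]
grip_width: 0.0497
```

Run:
```python
from h import *
s=log();print(s['position'],s['tool_rot'],s['qpos'].round(3),s['grip_width'])
b=np.array([-0.001648,0.01758,-0.03237])
rel(*placepose(4,118,b,dz=.14))
```

```text
[0.54876292 0.29951825 0.24016046] [-1.11500703  0.0067819  -0.3866582 ] [-1.012  0.488  0.812  1.918 -1.025  0.843  0.005] 0.04970401441094709
turn [ 0.468 -0.676  0.57 ] shift [-30.8  60.    0.3] rows 8.0 t 8.48
```

>>> send_rows --series "0.468 -0.676 0.57 -31 60 0 0;0.468 -0.676 0.57 -31 60 0 0;0.468 -0.676 0.57 -31 60 0 0;0.468 -0.676 0.57 -31 60 0 0;0.468 -0.676 0.57 -31 60 0 0;0.468 -0.676 0.57 -31 60 0 0;0.468 -0.676 0.57 -31 60 0 0;0.468 -0.676 0.57 -31 60 0 0;0.468 -0.676 0.57 -31 60 0 0;0.468 -0.676 0.57 -31 60 0 0;0.468 -0.676 0.57 -31 60 0 0"

```text
clock: 9.4
position: [0.5277, 0.3379, 0.1872]
tool_rot: [-0.612, 0.001, 0.491]
force: [-0.6, -0.3, -1.2]
grip_width: 0.0498
```

Run:
```python
from h import *
s=log();print(s['position'],s['tool_rot'],s['qpos'].round(3),s['grip_width'])
b=np.array([-0.001648,0.01758,-0.03237])
rel(*placepose(4,118,b,dz=.015))
im=cams.grab_frame('side'); save('s2',im,(100,60,380,270),2.8)
im=cams.grab_frame('wrist'); save('w5',im)
```

```text
[0.52771973 0.33789593 0.18717956] [-0.61223996  0.00061572  0.49058545] [-0.421  0.823  0.311  1.613 -1.124  1.439  0.929] 0.0497867788999341
turn [ 0.001  0.001 -0.002] shift [   1.2   69.9 -104.4] rows 3.0 t 9.4
```

View pics/s2.png

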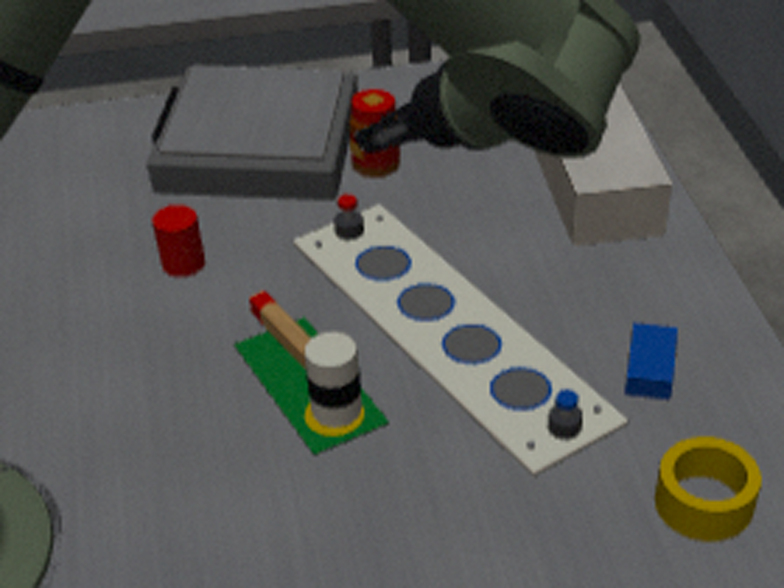

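View pics/w5.png

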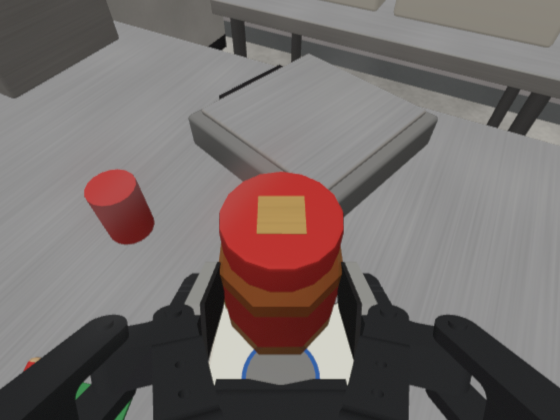

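>>> send_rows --series "0 0 0 0 20 -30 0;0 0 0 1 40 -60 0;0 0 0 1 55 -83 0;0 0 0 1 65 -96 0;0 0 0 1 72 -107 0;0 0 0 1 73 -109 0;0 0 0 1 73 -109 0"

```text
clock: 10.08
position: [0.5305, 0.3359, 0.0573]
tool_rot: [-0.611, -0.002, 0.494]
force: [0.0, 0.1, -1.2]
grip_width: 0.0497
```

Run:
```python
from h import *
s=log();print(s['position'],s['tool_rot'],s['qpos'].round(3),s['grip_width'],s['force'])
b=np.array([-0.001648,0.01758,-0.03237])
rel(*placepose(4,118,b,dz=.0))
im=cams.grab_frame('side'); save('s3',im,(180,100,320,205),5)
im=cams.grab_frame('wrist'); save('w6',im)
```

```text
[0.53046076 0.33589174 0.05734689] [-0.61078231 -0.00203503  0.49377448] [-0.381  1.018  0.255  1.601 -1.179  1.336  1.091] 0.04966228872483055 [ 0.04958502  0.05771226 -1.19885374]
turn [-0.     0.005 -0.003] shift [-0.4  6.4 -8.6] rows 0.3 t 10.08
```

View pics/s3.png

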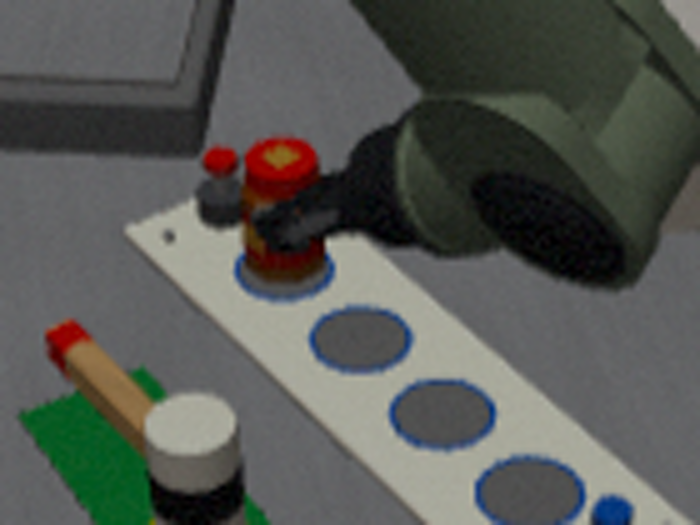

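View pics/w6.png

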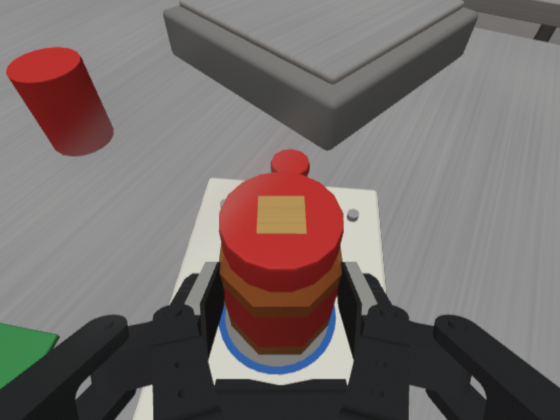

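>>> send_rows --series "0 0 0 0 1.2 -1.6 0;0 0 0 0 2.3 -3.3 0;0 0 0 0 3.4 -4.9 0;0 0 0 0 4.6 -6.5 0;0 0 0 0 5.2 -7.4 0;0 0 0 0 5.2 -7.4 0"

```text
clock: 10.68
position: [0.5304, 0.3357, 0.0481]
tool_rot: [-0.61, -0.002, 0.494]
force: [-1.2, -1.8, 3.4]
grip_width: 0.0495
```

>>> send_rows --series "0 0 0 0 0.6 -0.8 0;0 0 0 0 0.6 -0.8 0;0 0 0 0 0.6 -0.8 0"

```text
clock: 10.93
position: [0.5303, 0.3358, 0.0479]
tool_rot: [-0.609, -0.003, 0.494]
force: [-2.1, -6.1, 12.7]
grip_width: 0.0496
```

>>> send_rows --series "0 0 0 0 -0.5 0.7 0;0 0 0 0 -0.5 0.7 0.66;0 0 0 0 -0.5 0.7 0.7;0 0 0 0 -0.5 0.7 0.75;0 0 0 0 -0.5 0.7 0.8;0 0 0 0 -0.5 0.7 0.8;0 0 0 0 -0.5 0.7 0.8"

```text
clock: 11.52
position: [0.5303, 0.3359, 0.0476]
tool_rot: [-0.61, -0.002, 0.494]
force: [-0.5, 0.0, -0.2]
grip_width: 0.0683
```

Run:
```python
from h import *
s=log();print(s['position'],s['tool_rot'],s['qpos'].round(3),s['grip_width'],s['force'])
im=cams.grab_frame('wrist'); save('w7',im)
```

```text
[0.53025319 0.33587826 0.04761188] [-0.61034331 -0.00193064  0.49414073] [-0.377  1.033  0.249  1.598 -1.182  1.328  1.101] 0.06831081894776202 [-0.48075447  0.02304153 -0.20670039]
```

View pics/w7.png

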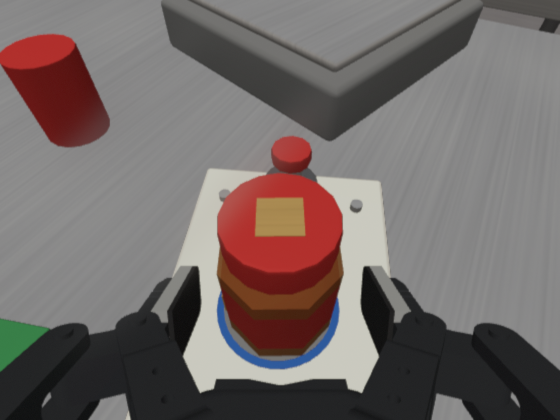

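>>> send_rows --series "0 0 0 0 -20 0 0.8;0 0 0 0 -45 0 0.9;0 0 0 0 -80 0 1;0 0 0 0 -115 0 1;0 0 0 0 -150 0 1;0 0 0 0 -150 0 1;0 0 0 0 -150 0 1"

```text
clock: 12.15
position: [0.5896, 0.2259, 0.1343]
tool_rot: [-0.612, -0.003, 0.492]
force: [-0.6, 0.5, -0.7]
grip_width: 0.0852
```

Run:
```python
from h import *
s=log();print(s['position'],s['qpos'].round(3))
rel([.56,.10,.30],Rtool(-30,0))
```

```text
[0.58961426 0.22592453 0.134318  ] [-0.241  0.973  0.33   1.449 -1.051  1.546  1.016]
turn [-0.874  0.935 -0.483] shift [ -85.  -174.8   80.1] rows 10.9 t 12.15
```

>>> send_rows --series "-0.874 0.935 -0.483 -85 -175 80 1;-0.874 0.935 -0.483 -85 -175 80 1;-0.874 0.935 -0.483 -85 -175 80 1;-0.874 0.935 -0.483 -85 -175 80 1;-0.874 0.935 -0.483 -85 -175 80 1;-0.874 0.935 -0.483 -85 -175 80 1;-0.874 0.935 -0.483 -85 -175 80 1;-0.874 0.935 -0.483 -85 -175 80 1;-0.874 0.935 -0.483 -85 -175 80 1;-0.874 0.935 -0.483 -85 -175 80 1;-0.874 0.935 -0.483 -85 -175 80 1;-0.874 0.935 -0.483 -85 -175 80 1"

```text
clock: 13.15
position: [0.5588, 0.1065, 0.2981]
tool_rot: [-1.576, 0.0, -0.518]
force: [1.0, 1.2, -0.6]
grip_width: 0.0851
```

Run:
```python
from h import *
s=log();print(s['position'],s['qpos'].round(3))
rel([.48,-.25,.29],Rtool(-100,0))
```

```text
[0.55884225 0.10649017 0.29810868] [-0.963  0.541  1.023  1.679 -0.485  1.205 -0.342]
turn [0.005 1.227 0.003] shift [ 108.1    9.8 -348.7] rows 9.8 t 13.15
```

>>> send_rows --series "0 1.227 0 108 10 -349 1;0 1.227 0 108 10 -349 1;0 1.227 0 108 10 -349 1;0 1.227 0 108 10 -349 1;0 1.227 0 108 10 -349 1;0 1.227 0 108 10 -349 1;0 1.227 0 108 10 -349 1;0 1.227 0 108 10 -349 1;0 1.227 0 108 10 -349 1;0 1.227 0 108 10 -349 1;0 1.227 0 108 10 -349 1;0 1.227 0 108 10 -349 1"

```text
clock: 14.15
position: [0.4795, -0.2545, 0.2883]
tool_rot: [-1.574, 0.001, -1.744]
force: [0.1, 0.1, -0.4]
grip_width: 0.0853
```

Run:
```python
from h import *
s=log();print(s['position'],s['qpos'].round(3))
c=cal('wrist'); im=cams.grab_frame('wrist'); save('w8',im); j=jars(im,c)
im=cams.grab_frame('top'); save('t3',im)
```

```text
[ 0.47954235 -0.25448611  0.28830214] [-0.417  0.645  1.279  1.762 -0.652  1.246 -0.708]
px [396. 132.] area 3502 amber 1235 centre mm [ 501.9 -394.2] LxW 85.5 57.2 lid yaw -16.5
px [279. 187.] area 2686 amber 820 centre mm [ 462.3 -248.4] LxW 87.6 52.0 lid yaw -4.0
px [458. 244.] area 980 amber 76 centre mm [ 350.7 -458.7] LxW 47.7 43.5 lid yaw 156.3
px [397. 263.] area 443 amber 0 centre mm [ 337.4 -381. ] LxW 45.9 24.9 lid yaw 124.7
px [246. 286.] area 495 amber 0 centre mm [ 337.9 -184.3] LxW 52.3 19.5 lid yaw 173.6
```

View pics/w8.png

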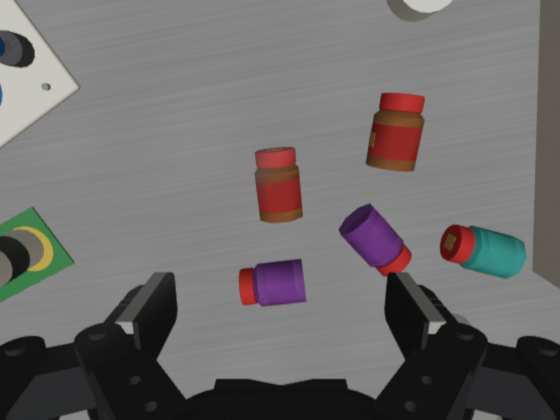

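View pics/t3.png

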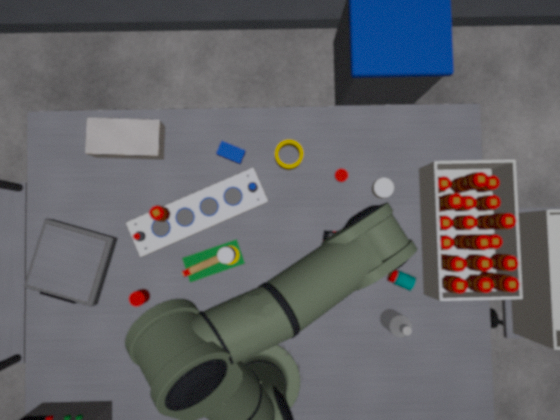

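```bash
cat >> ik.py <<'E'
def jac(q):
    x,_=poe.fk(q,v); J=np.zeros((6,7))
    for i,(p,a) in enumerate(poe.frames(q,v)):
        J[:3,i]=np.cross(a,x-p); J[3:,i]=a
    return J
def simm(q,p,Rt,n=60,step=.02):
    """preview of min-norm differential motion to a pose"""
    q=q.copy()
    for k in range(n*3):
        x,M=poe.fk(q,v); dp=np.array(p)-x; dr=M@R.from_matrix(M.T@Rt).as_rotvec()
        sc=min(1,step/max(np.linalg.norm(dp),1e-9),.06/max(np.linalg.norm(dr),1e-9))
        act=np.ones(7,bool)
        for _ in range(3):
            J=jac(q)*act; dq=J.T@np.linalg.solve(J@J.T+1e-6*np.eye(6),sc*np.r_[dp,dr])
            bad=((q+dq<lo)|(q+dq>hi))&act
            if not bad.any(): break
            act&=~bad
        q=np.clip(q+dq*act,lo,hi)
    x,M=poe.fk(q,v)
    return q,np.linalg.norm(x-p),np.linalg.norm(R.from_matrix(M.T@Rt).as_rotvec())
E
python3 - <<'E'
from h import *; import ik
q=monitor.observe()['qpos']
for J in [(.464,-.2485,-4),(.502,-.394,-16)]:
  q1,e,r=ik.simm(q,*graspose(*J,back=.11)); print(q1.round(2),e.round(4),r.round(3))
  q2,e,r=ik.simm(q1,*graspose(*J,back=.0)); print(q2.round(2),e.round(4),r.round(3))
rel(*graspose(.464,-.2485,-4,back=.11))
E
```

```text
[-0.17  1.18  1.01  1.31 -0.56  1.62 -0.81] 0.0 0.0
[-0.2   1.23  0.96  1.52 -0.62  1.4  -0.74] 0.0 0.0
[ 0.21  1.32  1.    0.81 -0.64  1.86 -0.95] 0.0 0.0
[ 0.13  1.35  0.98  1.11 -0.65  1.62 -0.86] 0.0 0.0
turn [-0.608 -0.098 -0.033] shift [ -8.2 175.1  41.9] rows 4.9 t 14.25
```

>>> send_rows --series "-0.608 -0.098 -0.033 -8 175 42 1;-0.608 -0.098 -0.033 -8 175 42 1;-0.608 -0.098 -0.033 -8 175 42 1;-0.608 -0.098 -0.033 -8 175 42 1;-0.608 -0.098 -0.033 -8 175 42 1;-0.608 -0.098 -0.033 -8 175 42 1;-0.608 -0.098 -0.033 -8 175 42 1;-0.608 -0.098 -0.033 -8 175 42 1;-0.608 -0.098 -0.033 -8 175 42 1"

```text
clock: 15.0
position: [0.5223, -0.2546, 0.1165]
tool_rot: [-2.176, -0.001, -1.646]
force: [0.3, 0.3, 0.9]
grip_width: 0.0854
```

Run:
```python
from h import *
s=log();print(s['position'],s['qpos'].round(3))
rel(*graspose(.464,-.2485,-4,back=.0))
c=cal('wrist'); im=cams.grab_frame('wrist'); save('w9',im); jars(im,c)
```

```text
[ 0.52232199 -0.25463232  0.11653477] [-0.168  1.173  1.007  1.307 -0.562  1.617 -0.815]
turn [-0.005 -0.005 -0.002] shift [ -1.8 112.5   1. ] rows 2.7 t 15.0
px [494. 151.] area 11334 amber 3986 centre mm [ 493.1 -394.3] LxW 118.4 73.6 lid yaw 164.3
px [280. 206.] area 5977 amber 1845 centre mm [ 453.8 -248. ] LxW 137.6 54.4 lid yaw -4.4
px [501. 266.] area 1938 amber 126 centre mm [ 346.2 -461.3] LxW 113.9 46.9 lid yaw -150.4
px [226. 283.] area 768 amber 0 centre mm [ 333.2 -182.9] LxW 101.0 21.0 lid yaw 170.1
```

View pics/w9.png

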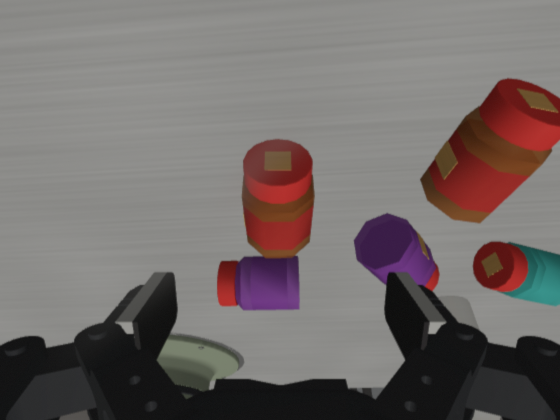

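>>> send_rows --series "0 0 0 -1 38 0 0.85;0 0 0 -2 70 1 0.85;0 0 0 -2 98 1 0.85;0 0 0 -2 112 1 0.85;0 0 0 -2 112 1 0.85;0 0 0 -2 112 1 0.85"

```text
clock: 15.55
position: [0.4597, -0.2477, 0.0234]
tool_rot: [-2.178, -0.001, -1.646]
force: [0.5, -0.2, 0.2]
grip_width: 0.0725
```

Run:
```python
from h import *
s=log();print(s['position'],s['qpos'].round(3),s['force'])
rel(*graspose(.464,-.2485,-4,back=.0))
```

```text
[ 0.45968783 -0.24773586  0.02344218] [-0.199  1.231  0.955  1.521 -0.619  1.394 -0.751] [ 0.4562788  -0.18744312  0.24481914]
turn [-0.003 -0.005 -0.002] shift [ 0.5  0.1 -0.2] rows 0.1 t 15.55
```

>>> send_rows --series "0 0 0 0 0 0 0;0 0 0 0 0 0 0;0 0 0 0 0 0 0;0 0 0 0 0 0 0;0 0 0 0 0 0 0;0 0 0 0 0 0 0;0 0 0 0 0 0 0;0 0 0 0 0 0 0" --force 50

```text
clock: 16.22
position: [0.4605, -0.2482, 0.0236]
tool_rot: [-2.178, -0.002, -1.645]
force: [4.7, 2.8, 15.5]
grip_width: 0.0492
```

Run:
```python
from h import *; import ik
s=log();print(s['position'],s['tool_rot'],s['qpos'].round(3),s['force'],s['grip_width'])
c=cal('wrist'); im=cams.grab_frame('wrist'); save('w10',im)
b,a=hold(s['position'],s['tool_rot'],.464,-.2485,-4.2); print(b,a); np.save('b.npy',b)
q=s['qpos']
wps=[([.47,-.25,.20],rpy(s['tool_rot'])),([.53,.02,.30],Rtool(-75,5)),([.547,.18,.28],rpy([-1.12,0,-.5])),placepose(3,118,b,dz=.14),placepose(3,118,b,dz=0)]
for w in wps:
    q,e,r=ik.simm(q,*w); print(q.round(2),e.round(4),r.round(3))
```

```text
[ 0.46049458 -0.24822322  0.02357404] [-2.17814339e+00 -1.57903853e-03 -1.64543650e+00] [-0.198  1.232  0.956  1.519 -0.619  1.395 -0.751] [ 4.6910472   2.845835   15.48093574] 0.04916480714011429
[ 7.32240057e-05  1.93995690e-02 -3.21646764e-02] [-0.00133635 -0.5706922   0.82116297]
[-0.23  1.03  1.08  1.43 -0.48  1.64 -0.75] 0.0 0.0
[-1.02  0.54  1.3   1.85 -0.62  1.13 -0.82] 0.0 0.0
[-0.9   0.35  0.87  1.97 -0.89  0.88 -0.02] 0.0 0.0
[-0.31  0.87  0.38  1.53 -1.07  1.56  0.98] 0.0 0.0
[-0.28  1.07  0.33  1.52 -1.13  1.45  1.13] 0.0 0.0
```

View pics/w10.png

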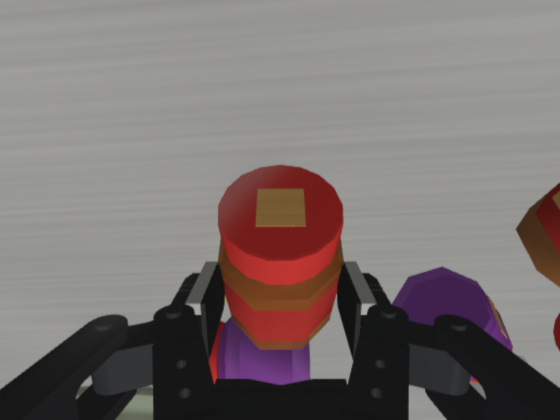

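>>> send_rows --series "0 0 0 0 -20 -14 0;0 0 0 0 -45 -31 0;0 0 0 0 -75 -52 0;0 0 0 0 -105 -73 0;0 0 0 0 -140 -97 0;0 0 0 0 -140 -97 0;0 0 0 0 -140 -97 0"

```text
clock: 16.85
position: [0.4607, -0.2484, 0.1943]
tool_rot: [-2.176, -0.002, -1.646]
force: [0.4, 0.4, -3.4]
grip_width: 0.049
```

Run:
```python
from h import *
s=log();print(s['position'],s['qpos'].round(3),s['grip_width'])
rel([.53,.02,.30],Rtool(-75,5))
```

```text
[ 0.46072066 -0.24836812  0.1943426 ] [-0.237  1.03   1.082  1.468 -0.476  1.615 -0.744] 0.049011360294613525
turn [ 0.686 -0.333 -0.086] shift [-272.6 -115.1  -20.2] rows 7.1 t 16.85
```

>>> send_rows --series "0.686 -0.333 -0.086 -273 -115 -20 0;0.686 -0.333 -0.086 -273 -115 -20 0;0.686 -0.333 -0.086 -273 -115 -20 0;0.686 -0.333 -0.086 -273 -115 -20 0;0.686 -0.333 -0.086 -273 -115 -20 0;0.686 -0.333 -0.086 -273 -115 -20 0;0.686 -0.333 -0.086 -273 -115 -20 0;0.686 -0.333 -0.086 -273 -115 -20 0;0.686 -0.333 -0.086 -273 -115 -20 0;0.686 -0.333 -0.086 -273 -115 -20 0"

```text
clock: 17.68
position: [0.5296, 0.0224, 0.2971]
tool_rot: [-1.488, 0.003, -1.306]
force: [-0.5, -0.5, -2.0]
grip_width: 0.0493
```

Run:
```python
from h import *
s=log();print(s['position'],s['qpos'].round(3),s['grip_width'])
rel([.547,.18,.28],rpy([-1.12,0,-.5]))
```

```text
[0.52962112 0.0223548  0.29713026] [-1.019  0.538  1.293  1.85  -0.621  1.131 -0.821] 0.0492567146471451
turn [ 0.347 -0.783  0.211] shift [-147.6   22.2   56.3] rows 7.1 t 17.68
```

>>> send_rows --series "0.347 -0.783 0.211 -148 22 56 0;0.347 -0.783 0.211 -148 22 56 0;0.347 -0.783 0.211 -148 22 56 0;0.347 -0.783 0.211 -148 22 56 0;0.347 -0.783 0.211 -148 22 56 0;0.347 -0.783 0.211 -148 22 56 0;0.347 -0.783 0.211 -148 22 56 0;0.347 -0.783 0.211 -148 22 56 0;0.347 -0.783 0.211 -148 22 56 0"

```text
clock: 18.43
position: [0.5473, 0.1763, 0.28]
tool_rot: [-1.121, 0.001, -0.51]
force: [-0.1, -0.1, -2.6]
grip_width: 0.049
```

Run:
```python
from h import *
s=log();print(s['position'],s['qpos'].round(3),s['grip_width'])
b=np.load('b.npy'); rel(*placepose(3,118,b,dz=.10))
```

```text
[0.54732283 0.17634167 0.28003128] [-0.898  0.353  0.874  1.97  -0.885  0.873 -0.031] 0.04901138241665753
turn [ 0.466 -0.769  0.652] shift [-21.7 151.1   8. ] rows 8.9 t 18.43
```

Run:
```python
from h import *
b=np.load('b.npy'); rel(*placepose(3,118,b,dz=.16))
```

```text
turn [ 0.466 -0.769  0.652] shift [-21.8  97.   34.1] rows 8.9 t 18.43
```

>>> send_rows --series "0.466 -0.769 0.652 -22 97 34 0;0.466 -0.769 0.652 -22 97 34 0;0.466 -0.769 0.652 -22 97 34 0;0.466 -0.769 0.652 -22 97 34 0;0.466 -0.769 0.652 -22 97 34 0;0.466 -0.769 0.652 -22 97 34 0;0.466 -0.769 0.652 -22 97 34 0;0.466 -0.769 0.652 -22 97 34 0;0.466 -0.769 0.652 -22 97 34 0;0.466 -0.769 0.652 -22 97 34 0;0.466 -0.769 0.652 -22 97 34 0"

```text
clock: 19.35
position: [0.5629, 0.253, 0.2054]
tool_rot: [-0.614, 0.006, 0.492]
force: [-0.5, -0.7, -1.5]
grip_width: 0.049
```

Run:
```python
from h import *
s=log();print(s['position'],s['qpos'].round(3),s['grip_width'])
b=np.load('b.npy'); rel(*placepose(3,118,b,dz=.012))
```

```text
[0.56286913 0.25298308 0.20535844] [-0.308  0.845  0.357  1.517 -1.049  1.57   0.94 ] 0.04895018705762065
turn [ 0.004 -0.003 -0.007] shift [   0.5   82.1 -120.6] rows 3.5 t 19.35
```

>>> send_rows --series "0 0 0 0 20 -30 0;0 0 0 0 40 -60 0;0 0 0 0 60 -88 0;0 0 0 0 72 -106 0;0 0 0 0.5 80 -117 0;0 0 0 0.5 82 -121 0;0 0 0 0.5 82 -121 0"

```text
clock: 19.93
position: [0.5645, 0.2515, 0.0616]
tool_rot: [-0.614, 0.0, 0.495]
force: [-0.2, -0.3, -1.1]
grip_width: 0.049
```

Run:
```python
from h import *
s=log();print(s['position'],s['qpos'].round(3),s['grip_width'],s['force'])
b=np.load('b.npy'); rel(*placepose(3,118,b,dz=.0))
im=cams.grab_frame('wrist'); save('w11',im)
```

```text
[0.5645137  0.25151045 0.06157701] [-0.277  1.049  0.31   1.518 -1.103  1.446  1.109] 0.048974466360730856 [-0.15006729 -0.28023027 -1.10278304]
turn [ 0.003  0.003 -0.005] shift [ -1.1   7.8 -11.8] rows 0.3 t 19.93
```

View pics/w11.png

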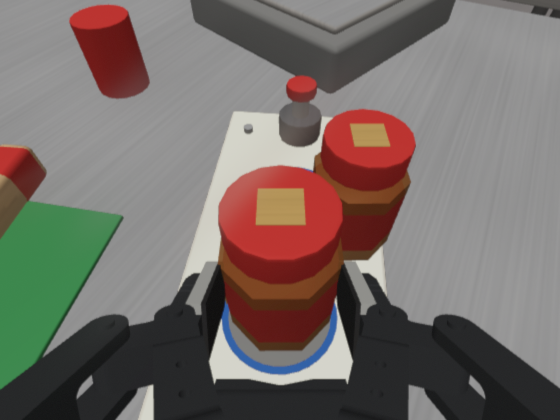

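Run:
```python
from h import *
c=cal('wrist'); im=cv2.imread('pics/w11.png')
print(pix2w(c,[(368,147)],.092), 'held',pix2w(c,[(281,222)],.092+.012))
print('pin',pix2w(c,[(302,88)],.058))
im=cams.grab_frame('top'); save('t4',im,(110,120,310,310),3.5)
```

```text
[[0.5804877  0.31629487 0.092     ]] held [[0.56852721 0.24553727 0.104     ]]
pin [[0.50534151 0.39770246 0.058     ]]
```

View pics/t4.png

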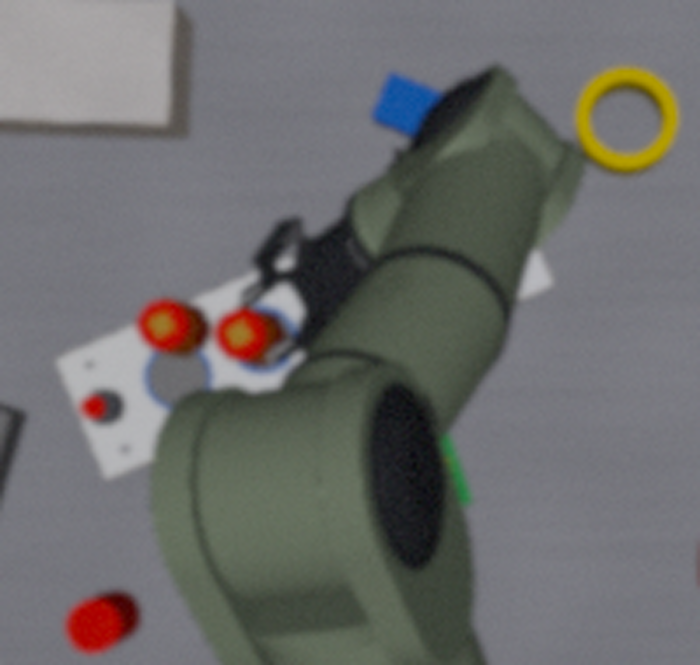

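Run:
```python
from h import *; import ik
b=np.load('b.npy'); q=monitor.observe()['qpos']
for al in (105,98,92):
    q1,e,r=ik.simm(q,*placepose(3,al,b,dz=.03)); q2,e2,r2=ik.simm(q1,*placepose(3,al,b,dz=.0)); print(al,q1.round(2),e.round(4),r.round(3),q2.round(2),e2.round(4),r2.round(3))
rel(*placepose(3,100,b,dz=.025))
```

```text
105 [-0.26  0.96  0.31  1.7  -1.26  1.33  1.11] 0.0 0.0 [-0.23  1.01  0.26  1.69 -1.26  1.29  1.14] 0.0 0.0
98 [-0.08  0.9   0.04  1.78 -1.22  1.09  1.06] 0.0 0.0 [-0.08  0.95  0.03  1.78 -1.24  1.07  1.1 ] 0.0 0.0
92 [ 0.06  0.88 -0.16  1.85 -1.22  0.91  1.03] 0.0 0.0 [ 0.07  0.93 -0.17  1.85 -1.24  0.88  1.08] 0.0 0.0
turn [ 0.002  0.186 -0.261] shift [-1.  -5.5  7.5] rows 2.6 t 20.03
```

>>> send_rows --series "0 0.06 -0.09 0 -5.5 7.5 0;0 0.12 -0.17 0 -5.5 7.5 0;0.002 0.186 -0.261 -1 -5.5 7.5 0;0.002 0.186 -0.261 -1 -5.5 7.5 0;0.002 0.186 -0.261 -1 -5.5 7.5 0;0.002 0.186 -0.261 -1 -5.5 7.5 0"

```text
clock: 20.53
position: [0.565, 0.2505, 0.0727]
tool_rot: [-0.61, -0.002, 0.175]
force: [-0.4, -0.1, -2.4]
grip_width: 0.049
```

Run:
```python
from h import *
s=log();print(s['position'],s['qpos'].round(3),s['grip_width'],s['force'])
b=np.load('b.npy'); rel(*placepose(3,100,b,dz=.01));rel(*placepose(3,100,b,dz=.0))
im=cams.grab_frame('wrist'); save('w12',im)
im=cams.grab_frame('side'); save('s4',im,(180,100,320,205),5)
```

```text
[0.56500865 0.2504865  0.07267352] [-0.157  0.927  0.152  1.76  -1.254  1.179  1.09 ] 0.04898939501700282 [-0.44317325 -0.13188931 -2.44866235]
turn [-0.001  0.002  0.001] shift [ -0.5   9.1 -12.2] rows 0.4 t 20.53
turn [-0.001  0.002  0.001] shift [ -0.5  14.8 -20.4] rows 0.6 t 20.53
```

View pics/w12.png

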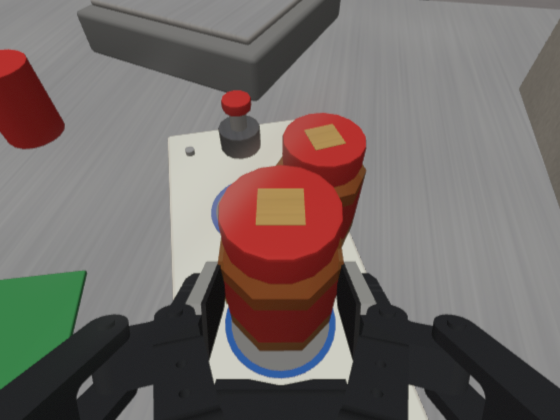

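View pics/s4.png

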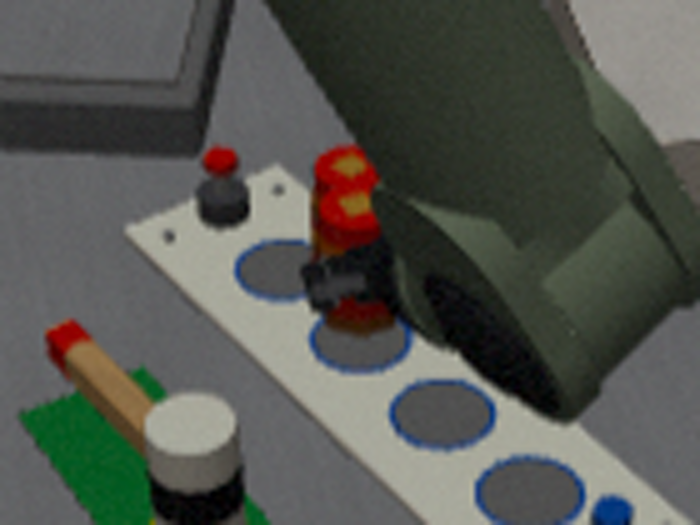

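>>> send_rows --series "0 0 0 0 3 -4.2 0;0 0 0 0 6 -8.3 0;0 0 0 0 8 -11 0;0 0 0 0 9.5 -13.2 0;0 0 0 0 10.7 -15 0;0 0 0 0 11.9 -16.5 0;0 0 0 0 11.9 -16.5 0"

```text
clock: 21.22
position: [0.5637, 0.251, 0.0503]
tool_rot: [-0.61, 0.001, 0.175]
force: [-0.6, 0.3, -1.4]
grip_width: 0.049
```

>>> send_rows --series "0 0 0 0 0.6 -0.8 0;0 0 0 0 1.2 -1.6 0;0 0 0 0 1.2 -1.6 0"

```text
clock: 21.47
position: [0.5638, 0.2511, 0.0487]
tool_rot: [-0.61, 0.001, 0.175]
force: [0.4, -0.7, -2.1]
grip_width: 0.0489
```

>>> send_rows --series "0 0 0 0 0.6 -0.8 0;0 0 0 0 1.2 -1.6 0;0 0 0 0 1.2 -1.6 0"

```text
clock: 21.72
position: [0.5638, 0.2512, 0.0466]
tool_rot: [-0.61, 0.001, 0.175]
force: [-1.4, -0.7, -1.9]
grip_width: 0.0487
```

>>> send_rows --series "0 0 0 0 0.6 -0.8 0;0 0 0 0 1.2 -1.6 0;0 0 0 0 1.2 -1.6 0"

```text
clock: 21.97
position: [0.564, 0.2512, 0.0458]
tool_rot: [-0.608, -0.0, 0.175]
force: [-1.5, -5.6, 10.9]
grip_width: 0.0487
```

Contact. Release.

>>> send_rows --series "0 0 0 0 -0.5 0.7 0;0 0 0 0 -0.5 0.7 0.64;0 0 0 0 -0.5 0.7 0.68;0 0 0 0 -0.5 0.7 0.72;0 0 0 0 -0.5 0.7 0.75;0 0 0 0 -0.5 0.7 0.75;0 0 0 0 -0.5 0.7 0.75"

```text
clock: 22.55
position: [0.5638, 0.2513, 0.0456]
tool_rot: [-0.61, 0.001, 0.175]
force: [-0.1, 1.3, 1.7]
grip_width: 0.0642
```

>>> send_rows --series "0 0 0 0 -15 0 0.75;0 0 0 0 -35 0 0.75;0 0 0 0 -65 0 0.9;0 0 0 0 -95 0 1;0 0 0 0 -130 0 1;0 0 0 0 -130 0 1;0 0 0 0 -130 0 1"

```text
clock: 23.13
position: [0.5835, 0.1437, 0.1212]
tool_rot: [-0.612, -0.001, 0.172]
force: [-1.1, 0.4, -0.3]
grip_width: 0.0854
```

Run:
```python
from h import *
s=log();print(s['position'],s['tool_rot'],s['qpos'].round(3),s['grip_width'],s['force'])
c=cal('wrist'); im=cams.grab_frame('wrist'); save('w13',im); np.savez('w13.npz',im=im,K=c[0],o=c[1],A=c[2])
im=cams.grab_frame('top'); save('t5',im,(110,120,310,310),3.5)
```

```text
[0.58349081 0.14371133 0.12122549] [-0.61157054 -0.00122748  0.1719621 ] [-0.016  0.882  0.201  1.68  -1.101  1.326  1.033] 0.08544193467738048 [-1.10014952  0.38427003 -0.29125249]
```

View pics/w13.png

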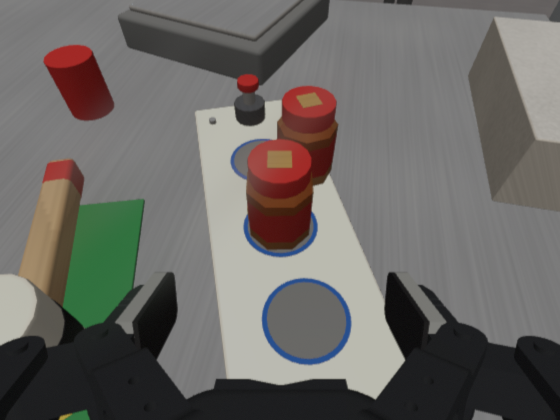

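View pics/t5.png

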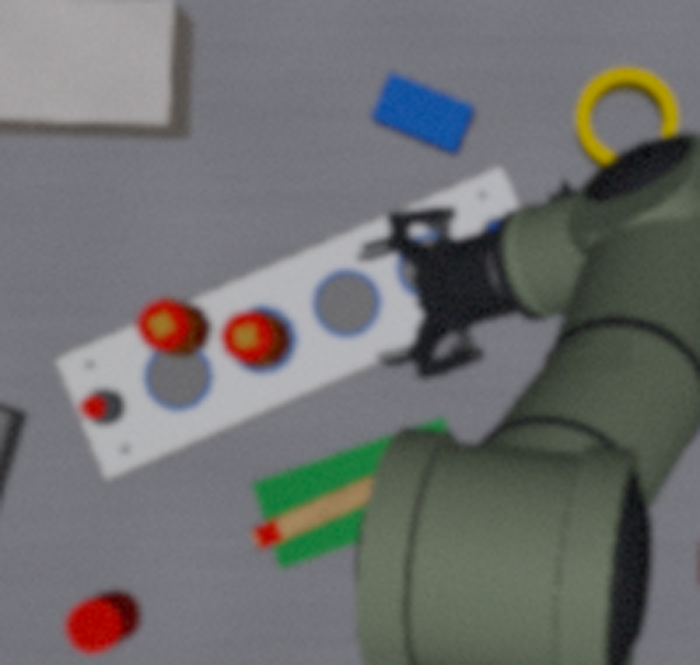

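Run:
```python
from h import *
im,c=ld('w13.npz'); hs=cv2.cvtColor(im,cv2.COLOR_RGB2HSV)
save('w13z',im,(220,60,360,270),3)
m=((hs[...,0]>=12)&(hs[...,0]<=25)&(hs[...,1]>100)&(hs[...,2]>120)).astype(np.uint8)
cn,_=cv2.findContours(m,cv2.RETR_EXTERNAL,cv2.CHAIN_APPROX_NONE)
for k in cn:
    if cv2.contourArea(k)>60:
        w=pix2w(c,k.reshape(-1,2),.092)[:,:2]*1000
        print(k.reshape(-1,2).mean(0),cv2.minAreaRect(w.astype(np.float32)))
```

```text
[279.24675325 159.1038961 ] ((565.3118896484375, 246.7887725830078), (17.66851043701172, 17.07865333557129), 9.920736312866211)
[308.60714286  99.875     ] ((577.5487670898438, 324.5749816894531), (17.563701629638672, 17.490501403808594), 28.927227020263672)
```

View pics/w13z.png

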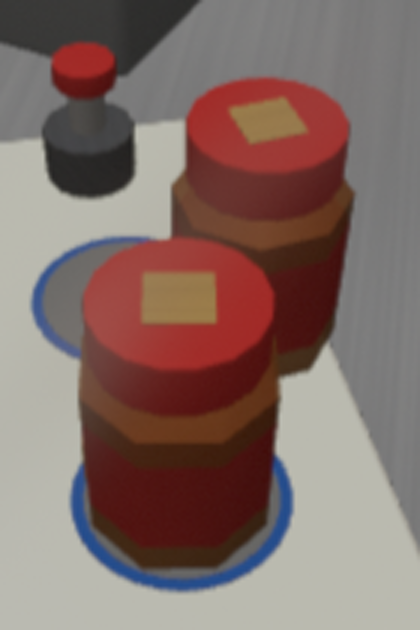

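Run:
```python
from h import *; import ik
q=monitor.observe()['qpos']
for w in [([.5775,.3246,.20],Rtool(-17)),([.5775,.3246,.054],Rtool(-17)),([.5305,.3315,.054],Rtool(-17))]:
    q,e,r=ik.simm(q,*w); print(q.round(2),e.round(4),r.round(3))
rel([.5775,.3246,.20],Rtool(-17));
```

```text
[-1.05  0.73  0.77  1.54 -0.55  1.1  -0.45] 0.0 0.0
[-0.99  0.89  0.65  1.63 -0.67  0.86 -0.36] 0.0 0.0
[-1.06  0.84  0.65  1.74 -0.68  0.8  -0.38] 0.0 0.0
turn [-0.943  0.434 -0.227] shift [ 26.3  98.9 166.4] rows 8.5 t 23.23
```

>>> send_rows --series "0 0 0 0 -17 25 1;0 0 0 0 -34 49 1;-0.943 0.434 -0.227 26 99 166 1;-0.943 0.434 -0.227 26 99 166 1;-0.943 0.434 -0.227 26 99 166 1;-0.943 0.434 -0.227 26 99 166 1;-0.943 0.434 -0.227 26 99 166 1;-0.943 0.434 -0.227 26 99 166 1;-0.943 0.434 -0.227 26 99 166 1;-0.943 0.434 -0.227 26 99 166 1;-0.943 0.434 -0.227 26 99 166 1;-0.943 0.434 -0.227 26 99 166 1;-0.943 0.434 -0.227 26 99 166 1"

```text
clock: 24.32
position: [0.5749, 0.3302, 0.1979]
tool_rot: [-1.577, -0.001, -0.29]
force: [0.0, 2.3, -0.3]
grip_width: 0.0855
```

Run:
```python
from h import *
s=log();print(s['position'],s['qpos'].round(3))
c=cal('wrist'); im=cams.grab_frame('wrist'); save('w14',im)
hs=cv2.cvtColor(im,cv2.COLOR_RGB2HSV)
m=((hs[...,0]>=12)&(hs[...,0]<=25)&(hs[...,1]>100)&(hs[...,2]>120)).astype(np.uint8)
cn,_=cv2.findContours(m,cv2.RETR_EXTERNAL,cv2.CHAIN_APPROX_NONE)
for k in cn:
    if cv2.contourArea(k)>60:
        w=pix2w(c,k.reshape(-1,2),.092)[:,:2]*1000
        print(k.reshape(-1,2).mean(0),cv2.minAreaRect(w.astype(np.float32)))
rel([.5775,.3246,.054],Rtool(-17));
```

```text
[0.57485869 0.33018363 0.19794045] [-1.041  0.72   0.724  1.532 -0.509  1.09  -0.489]
[296.57352941 300.20588235] ((565.1083984375, 246.83157348632812), (17.688026428222656, 18.07558250427246), 10.368252754211426)
[284.484375 210.578125] ((577.4529418945312, 324.3685302734375), (17.762643814086914, 17.975679397583008), 27.635488510131836)
turn [ 0.003  0.006 -0.001] shift [  3.2 143.8  -2.3] rows 3.5 t 24.37
```

View pics/w14.png

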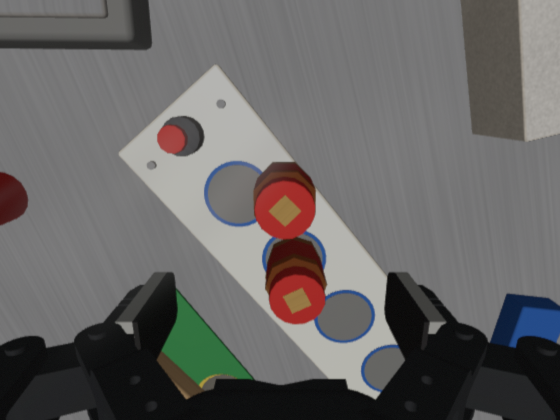

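>>> send_rows --series "0 0.006 0 3 40 -2 1;0 0.006 0 3 75 -2 1;0 0.006 0 3 110 -2 1;0 0.006 0 3 135 -2 1;0 0.006 0 3 144 -2 0.9;0 0.006 0 3 144 -2 0.8;0 0.006 0 3 144 -2 0.8"

```text
clock: 24.95
position: [0.5801, 0.3211, 0.0564]
tool_rot: [-1.571, -0.0, -0.303]
force: [-0.5, -0.1, 1.3]
grip_width: 0.0685
```

Run:
```python
from h import *
s=log();print(s['position'],s['qpos'].round(3),s['force'])
rel([.5775,.3246,.054],Rtool(-17)); 
c=cal('wrist'); im=cams.grab_frame('wrist'); save('w15',im)
```

```text
[0.58011579 0.32113924 0.05635495] [-0.964  0.873  0.611  1.628 -0.628  0.845 -0.395] [-0.50693373 -0.09037309  1.29745004]
turn [-0.    -0.006  0.   ] shift [-3.5  2.4  2.5] rows 0.1 t 24.95
```

View pics/w15.png

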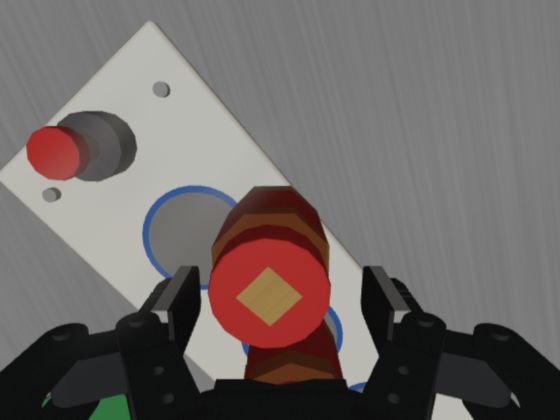

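>>> send_rows --series "0 -0.006 0 -3.5 2.4 2.5 0.8;0 -0.006 0 -3.5 2.4 2.5 0.8;0 -0.006 0 -3.5 2.4 2.5 0;0 -0.006 0 -3.5 2.4 2.5 0;0 -0.006 0 -3.5 2.4 2.5 0;0 -0.006 0 -3.5 2.4 2.5 0;0 -0.006 0 -3.5 2.4 2.5 0;0 -0.006 0 -3.5 2.4 2.5 0;0 -0.006 0 -3.5 2.4 2.5 0" --force 50

```text
clock: 25.75
position: [0.5772, 0.3255, 0.0542]
tool_rot: [-1.57, -0.0, -0.296]
force: [-4.4, 1.2, 11.5]
grip_width: 0.0497
```

Run:
```python
from h import *
s=log();print(s['position'],s['tool_rot'],s['grip_width'],s['force'])
p=s['position']; 
tgt=p+np.array([.5305-.5775,.3315-.3246,.012]); rel(tgt,rpy(s['tool_rot']))
```

```text
[0.57718447 0.32554367 0.05415972] [-1.57000229e+00 -2.39882731e-04 -2.96097107e-01] 0.04972134330779853 [-4.35665494  1.18725558 11.546057  ]
turn [0. 0. 0.] shift [-47.  -12.   -7.1] rows 1.2 t 25.75
```

>>> send_rows --series "0 0 0 0 -6 0 0;0 0 0 0 -12 0 0;0 0 0 -12 -12 -2 0;0 0 0 -26 -12 -4 0;0 0 0 -40 -12 -6 0;0 0 0 -46.5 -12 -8 0;0 0 0 -46.5 -12 -8 0;0 0 0 -46.5 -9 -8 0;0 0 0 -46.5 -6 -8 0;0 0 0 -46.5 -4 -8 0;0 0 0 -46.5 -2 -8 0;0 0 0 -46.5 -2 -8 0"

```text
clock: 26.75
position: [0.5305, 0.3305, 0.0545]
tool_rot: [-1.572, -0.0, -0.297]
force: [0.2, -0.2, -1.8]
grip_width: 0.05
```

>>> send_rows --series "0 0 0 0 1 0 0;0 0 0 0 2 0 0;0 0 0 0 2 0 0"

```text
clock: 27.0
position: [0.5307, 0.3307, 0.0541]
tool_rot: [-1.571, -0.0, -0.297]
force: [-5.8, -2.6, 18.4]
grip_width: 0.0497
```

Contact at about the original height. Release and lift off.

>>> send_rows --series "0 0 0 0 -1.2 0 0;0 0 0 0 -1.2 0 0.64;0 0 0 0 -1.2 0 0.68;0 0 0 0 -1.2 0 0.75;0 0 0 0 -1.2 0 0.85;0 0 0 0 -1.2 0 0.85;0 0 0 0 -1.2 0 0.85"

```text
clock: 27.58
position: [0.5303, 0.3309, 0.0541]
tool_rot: [-1.571, -0.0, -0.297]
force: [-0.4, -0.2, -0.1]
grip_width: 0.0725
```

>>> send_rows --series "0 0 0 0 -25 0 0.85;0 0 0 0 -60 0 0.9;0 0 0 0 -100 0 1;0 0 0 0 -140 0 1;0 0 0 0 -190 0 1;0 0 0 0 -230 0 1;0 0 0 0 -230 0 1;0 0 0 0 -230 0 1;0 0 0 0 -230 0 1"

```text
clock: 28.33
position: [0.5301, 0.3312, 0.2843]
tool_rot: [-1.571, -0.0, -0.296]
force: [-0.4, 0.7, -0.3]
grip_width: 0.0854
```

```bash
cat >> h.py <<'E'
def stickers(im,c,z=.092):
    hs=cv2.cvtColor(im,cv2.COLOR_RGB2HSV)
    m=((hs[...,0]>=12)&(hs[...,0]<=25)&(hs[...,1]>100)&(hs[...,2]>110)).astype(np.uint8)
    cn,_=cv2.findContours(m,cv2.RETR_EXTERNAL,cv2.CHAIN_APPROX_NONE)
    for k in cn:
        if cv2.contourArea(k)>40:
            w=pix2w(c,k.reshape(-1,2),z)[:,:2]*1000
            r=cv2.minAreaRect(w.astype(np.float32)); print('sticker',k.reshape(-1,2).mean(0).round(),np.round(r[0],1),np.round(r[1],1),round(r[2],1))
E
python3 - <<'E'
from h import *
s=log();print(s['position'],s['qpos'].round(3))
c=cal('wrist'); im=cams.grab_frame('wrist'); save('w16',im); stickers(im,c)
rel([.48,-.28,.29],Rtool(-105,0))
E
```

```text
[0.53014604 0.33116195 0.28432748] [-1.153  0.581  0.803  1.547 -0.438  1.201 -0.568]
sticker [225. 322.] [424.6 196.1] [ 4.4 96. ] 21.5
sticker [334. 249.] [565.2 246.8] [17.5 18. ] 9.6
sticker [281. 184.] [531.1 329.8] [17.7 17.2] 28.8
turn [1.000e-03 1.536e+00 0.000e+00] shift [ 130.7   -5.9 -598.9] rows 14.7 t 28.38
```

View pics/w16.png

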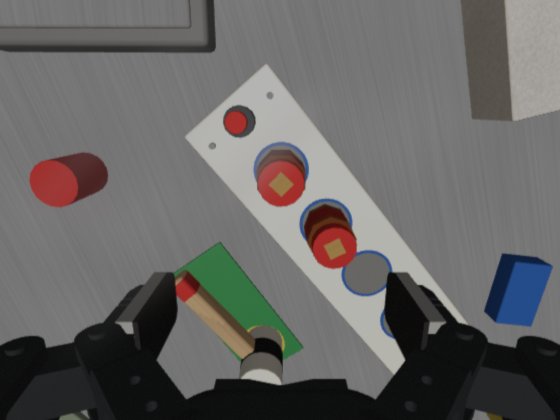

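Run:
```python
from h import *; import ik
q=monitor.observe()['qpos']
for w in [([.50,-.30,.29],Rtool(-105)),graspose(.502,-.394,-16.3,back=.11),graspose(.502,-.394,-16.3)]:
    q,e,r=ik.simm(q,*w); print(q.round(2),e.round(4),r.round(3))
rel([.50,-.30,.29],Rtool(-105))
```

```text
[-0.26  0.64  1.14  1.66 -0.61  1.25 -0.82] 0.0 0.0
[ 0.23  1.3   0.92  0.81 -0.58  1.85 -0.99] 0.0 0.0
[ 0.15  1.32  0.9   1.11 -0.59  1.6  -0.9 ] 0.0 0.0
turn [1.000e-03 1.536e+00 0.000e+00] shift [ 155.7   -5.9 -612.2] rows 15.1 t 28.38
```

>>> send_rows --series "0 1.536 0 156 -6 -612 1;0 1.536 0 156 -6 -612 1;0 1.536 0 156 -6 -612 1;0 1.536 0 156 -6 -612 1;0 1.536 0 156 -6 -612 1;0 1.536 0 156 -6 -612 1;0 1.536 0 156 -6 -612 1;0 1.536 0 156 -6 -612 1;0 1.536 0 156 -6 -612 1;0 1.536 0 156 -6 -612 1;0 1.536 0 156 -6 -612 1;0 1.536 0 156 -6 -612 1;0 1.536 0 156 -6 -612 1;0 1.536 0 156 -6 -612 1;0 1.536 0 156 -6 -612 1;0 1.536 0 156 -6 -612 1;0 1.536 0 156 -6 -612 1;0 1.536 0 156 -6 -612 1;0 1.536 0 156 -6 -612 1;0 1.536 0 156 -6 -612 1"

```text
clock: 30.05
position: [0.5011, -0.2985, 0.2901]
tool_rot: [-1.571, -0.0, -1.831]
force: [1.1, 0.7, -0.4]
grip_width: 0.0853
```

Run:
```python
from h import *
s=log();print(s['position'],s['tool_rot'],s['qpos'].round(3))
c=cal('wrist'); im=cams.grab_frame('wrist'); save('w17',im); jars(im,c)
rel(*graspose(.503,-.394,-16.3,back=.11))
im=cams.grab_frame('top'); save('t6',im,(110,120,310,310),3.5)
```

```text
[ 0.50106223 -0.29846668  0.29011066] [-1.57139460e+00 -1.48478493e-04 -1.83067992e+00] [-0.255  0.63   1.123  1.658 -0.596  1.241 -0.835]
px [232.   8.] area 626 amber 0 centre mm [ 682.1 -294. ] LxW 43.2 17.9 lid yaw 75.0
px [358. 152.] area 3242 amber 1131 centre mm [ 500.1 -393.7] LxW 85.8 55.0 lid yaw -15.9
px [432. 253.] area 888 amber 79 centre mm [ 350.2 -458.6] LxW 49.7 38.0 lid yaw 165.1
px [373. 276.] area 456 amber 0 centre mm [ 338.2 -380.3] LxW 47.5 25.0 lid yaw 127.5
px [228. 310.] area 469 amber 0 centre mm [ 337.8 -183. ] LxW 54.6 21.0 lid yaw 169.4
turn [-0.611  0.024  0.008] shift [ 93.2 176.7  84.8] rows 5.2 t 30.1
```

View pics/w17.png

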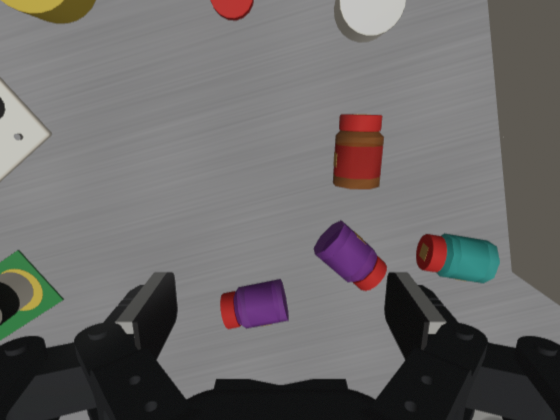

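>>> send_rows --series "-0.611 0.026 0.008 93 176 85 1;-0.611 0.026 0.008 93 176 85 1;-0.611 0.026 0.008 93 176 85 1;-0.611 0.026 0.008 93 176 85 1;-0.611 0.026 0.008 93 176 85 1;-0.611 0.026 0.008 93 176 85 1;-0.611 0.026 0.008 93 176 85 1;-0.611 0.026 0.008 93 176 85 1;-0.611 0.026 0.008 93 176 85 1;-0.611 0.026 0.008 93 176 85 1"

```text
clock: 30.98
position: [0.5592, -0.4113, 0.1157]
tool_rot: [-2.18, -0.001, -1.858]
force: [1.3, 0.5, 0.1]
grip_width: 0.0853
```

Run:
```python
from h import *
s=log();print(s['position'],s['tool_rot'],s['qpos'].round(3))
rel(*graspose(.502,-.394,-16.2))
im=cams.grab_frame('wrist'); save('w18',im)
```

```text
[ 0.55916901 -0.41133405  0.11570571] [-2.18009510e+00 -1.48370274e-03 -1.85824087e+00] [ 0.232  1.291  0.903  0.801 -0.564  1.851 -1.001]
turn [-0.002 -0.005 -0.001] shift [ -0.5 112.5   0. ] rows 2.7 t 30.98
```

View pics/w18.png

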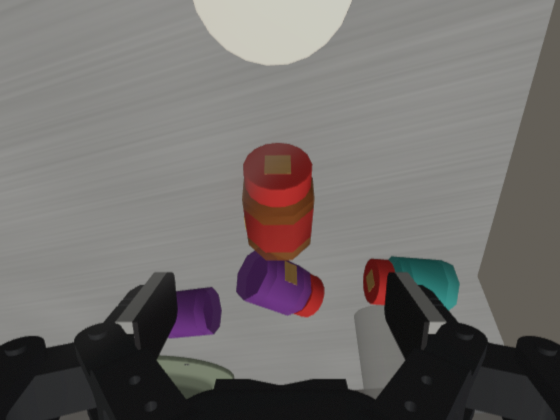

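View pics/t6.png

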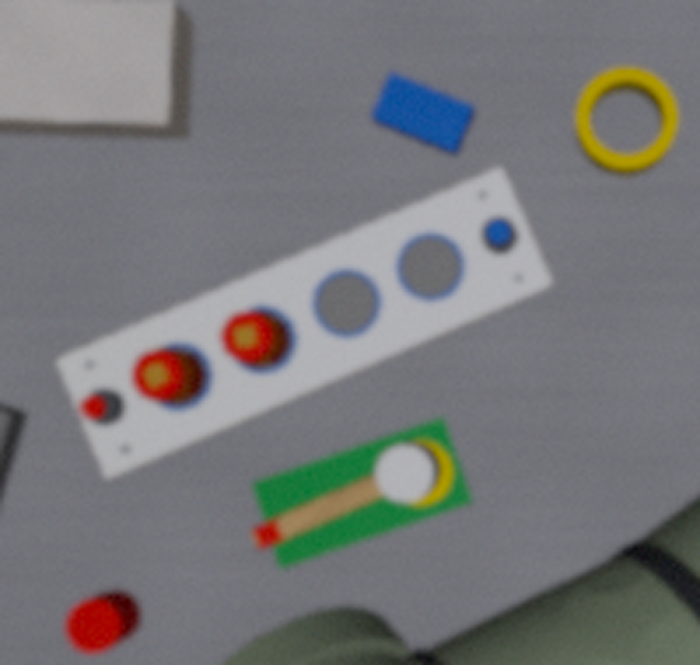

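>>> send_rows --series "0 0 0 0 38 0 0.85;0 0 0 0 70 0 0.85;0 0 0 0 98 0 0.85;0 0 0 -0.5 112.5 0 0.85;0 0 0 -0.5 112.5 0 0.85;0 0 0 -0.5 112.5 0 0.85;0 0 0 -0.5 112.5 0 0.7"

```text
clock: 31.62
position: [0.4987, -0.3931, 0.0247]
tool_rot: [-2.178, -0.001, -1.858]
force: [0.4, 0.2, 0.5]
grip_width: 0.062
```

>>> send_rows --series "0 0 0 0 0 0 0;0 0 0 0 0 0 0;0 0 0 0 0 0 0;0 0 0 0 0 0 0;0 0 0 0 0 0 0;0 0 0 0 0 0 0;0 0 0 0 0 0 0;0 0 0 0 0 0 0" --force 50

```text
clock: 32.28
position: [0.4986, -0.3935, 0.0247]
tool_rot: [-2.178, -0.001, -1.858]
force: [5.6, 0.9, 12.4]
grip_width: 0.049
```

Run:
```python
from h import *; import ik
s=log();print(s['position'],s['tool_rot'],s['qpos'].round(3),s['force'],s['grip_width'])
c=cal('wrist'); im=cams.grab_frame('wrist'); save('w19',im)
b,a=hold(s['position'],s['tool_rot'],.502,-.394,-16.2); print(b,a); np.save('b.npy',b)
q=s['qpos']
wps=[([.50,-.39,.20],rpy(s['tool_rot'])),([.50,-.12,.30],Rtool(-90,0)),([.55,.09,.30],rpy([-1.12,0,-.7])),placepose(2,118,b,dz=.16),placepose(2,118,b,dz=0)]
for w in wps:
    q,e,r=ik.simm(q,*w); print(q.round(2),e.round(4),r.round(3))
```

```text
[ 0.49864506 -0.39345908  0.02469467] [-2.17843907e+00 -1.11165811e-03 -1.85811775e+00] [ 0.156  1.306  0.882  1.108 -0.576  1.595 -0.916] [ 5.64604423  0.92994191 12.41311465] 0.04896865850937727
[-0.00024284  0.0204117  -0.03163857] [-0.00457807 -0.57093194  0.82098463]
[ 0.14  1.12  0.96  1.05 -0.48  1.82 -0.9 ] 0.0 0.0
[-0.7   0.48  1.18  1.82 -0.49  1.17 -0.93] 0.0 0.0
[-0.74  0.25  0.81  1.99 -0.75  0.82 -0.19] 0.0 0.0
[-0.14  0.89  0.31  1.39 -0.96  1.65  0.94] 0.0 0.0
[-0.12  1.11  0.27  1.39 -1.    1.5   1.1 ] 0.0 0.0
```

View pics/w19.png

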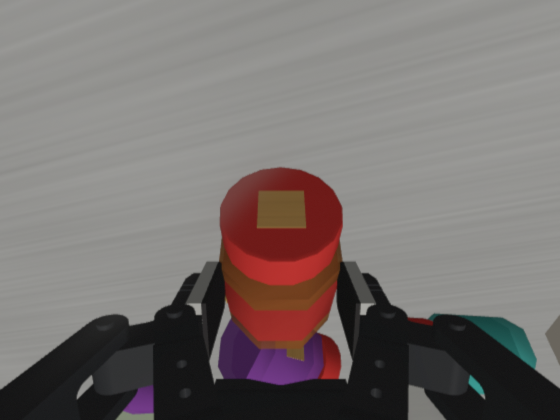

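>>> send_rows --series "0 0 0 0 -20 -14 0;0 0 0 0 -45 -31 0;0 0 0 0 -75 -52 0;0 0 0 0 -105 -73 0;0 0 0 0 -140 -97 0;0 0 0 0 -140 -97 0;0 0 0 0 -140 -97 0"

```text
clock: 32.92
position: [0.4987, -0.3941, 0.1958]
tool_rot: [-2.177, -0.002, -1.859]
force: [-0.6, -0.1, -2.9]
grip_width: 0.0485
```

Run:
```python
from h import *
s=log();print(s['position'],s['qpos'].round(3),s['grip_width'])
rel([.50,-.12,.30],Rtool(-90,0))
```

```text
[ 0.49867198 -0.39410281  0.19579228] [ 0.15   1.126  0.957  1.048 -0.484  1.809 -0.893] 0.048510806405054084
turn [ 0.602 -0.28  -0.085] shift [-263.   -42.5 -122.6] rows 7.0 t 32.92
```

>>> send_rows --series "0.602 -0.28 -0.085 -263 -42 -123 0;0.602 -0.28 -0.085 -263 -42 -123 0;0.602 -0.28 -0.085 -263 -42 -123 0;0.602 -0.28 -0.085 -263 -42 -123 0;0.602 -0.28 -0.085 -263 -42 -123 0;0.602 -0.28 -0.085 -263 -42 -123 0;0.602 -0.28 -0.085 -263 -42 -123 0;0.602 -0.28 -0.085 -263 -42 -123 0;0.602 -0.28 -0.085 -263 -42 -123 0;0.602 -0.28 -0.085 -263 -42 -123 0;0.602 -0.28 -0.085 -263 -42 -123 0"

```text
clock: 33.83
position: [0.4992, -0.1187, 0.2973]
tool_rot: [-1.575, 0.003, -1.57]
force: [-0.2, 0.3, -1.9]
grip_width: 0.0488
```

Run:
```python
from h import *
s=log();print(s['position'],s['qpos'].round(3),s['grip_width'])
rel([.55,.09,.30],rpy([-1.12,0,-.7]))
```

```text
[ 0.49923227 -0.11866111  0.29731491] [-0.691  0.486  1.168  1.819 -0.486  1.171 -0.934] 0.048847762965693854
turn [ 0.425 -0.856  0.192] shift [-208.6   -2.3   50.9] rows 7.8 t 33.83
```

>>> send_rows --series "0.425 -0.856 0.192 -209 -2 51 0;0.425 -0.856 0.192 -209 -2 51 0;0.425 -0.856 0.192 -209 -2 51 0;0.425 -0.856 0.192 -209 -2 51 0;0.425 -0.856 0.192 -209 -2 51 0;0.425 -0.856 0.192 -209 -2 51 0;0.425 -0.856 0.192 -209 -2 51 0;0.425 -0.856 0.192 -209 -2 51 0;0.425 -0.856 0.192 -209 -2 51 0;0.425 -0.856 0.192 -209 -2 51 0"

```text
clock: 34.67
position: [0.5504, 0.0873, 0.2996]
tool_rot: [-1.121, 0.002, -0.709]
force: [-0.6, -0.1, -1.8]
grip_width: 0.0487
```

Run:
```python
from h import *
s=log();print(s['position'],s['qpos'].round(3),s['grip_width'])
b=np.load('b.npy'); rel(*placepose(2,114,b,dz=.16))
```

```text
[0.55044381 0.08731958 0.29956003] [-0.738  0.25   0.807  1.994 -0.755  0.821 -0.194] 0.04870443869000484
turn [ 0.454 -0.868  0.737] shift [-14.3 123.1  43.4] rows 9.8 t 34.67
```

>>> send_rows --series "0.454 -0.868 0.737 -14 123 43 0;0.454 -0.868 0.737 -14 123 43 0;0.454 -0.868 0.737 -14 123 43 0;0.454 -0.868 0.737 -14 123 43 0;0.454 -0.868 0.737 -14 123 43 0;0.454 -0.868 0.737 -14 123 43 0;0.454 -0.868 0.737 -14 123 43 0;0.454 -0.868 0.737 -14 123 43 0;0.454 -0.868 0.737 -14 123 43 0;0.454 -0.868 0.737 -14 123 43 0;0.454 -0.868 0.737 -14 123 43 0;0.454 -0.868 0.737 -14 123 43 0"

```text
clock: 35.67
position: [0.5993, 0.1691, 0.2055]
tool_rot: [-0.612, 0.005, 0.425]
force: [0.0, -0.6, -1.9]
grip_width: 0.0488
```

Run:
```python
from h import *
s=log();print(s['position'],s['qpos'].round(3),s['grip_width'])
b=np.load('b.npy'); rel(*placepose(2,114,b,dz=.015))
im=cams.grab_frame('wrist'); save('w20',im)
```

```text
[0.59925257 0.16912021 0.20547708] [-0.124  0.868  0.281  1.436 -0.975  1.594  0.917] 0.04881607782347083
turn [ 0.001 -0.001 -0.008] shift [   0.3   80.3 -118.1] rows 3.4 t 35.67
```

View pics/w20.png

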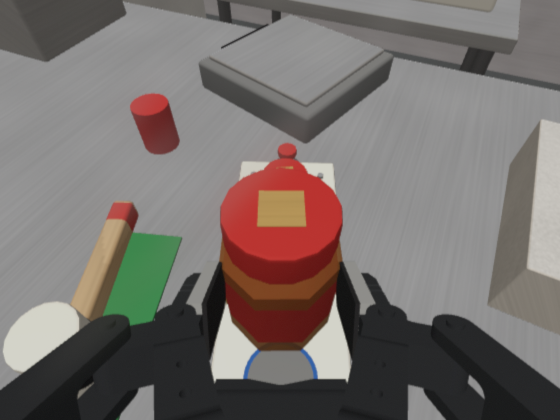

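>>> send_rows --series "0 0 0 0 20 -30 0;0 0 0 0 40 -60 0;0 0 0 0 60 -88 0;0 0 0 0 72 -106 0;0 0 0 0 79 -116 0;0 0 0 0 80 -118 0;0 0 0 0 80 -118 0"

```text
clock: 36.3
position: [0.6003, 0.1677, 0.066]
tool_rot: [-0.612, -0.001, 0.425]
force: [0.1, 0.3, -1.9]
grip_width: 0.0484
```

Run:
```python
from h import *
s=log();print(s['position'],s['qpos'].round(3),s['grip_width'],s['force'])
b=np.load('b.npy'); rel(*placepose(2,114,b,dz=.0))
im=cams.grab_frame('side'); save('s5',im,(180,100,320,205),5)
```

```text
[0.60028289 0.1676516  0.06602926] [-0.102  1.058  0.246  1.441 -1.013  1.465  1.07 ] 0.048354496725966735 [ 0.11122664  0.33001831 -1.89704328]
turn [ 0.001  0.004 -0.005] shift [ -0.8  10.3 -15.3] rows 0.4 t 36.3
```

View pics/s5.png

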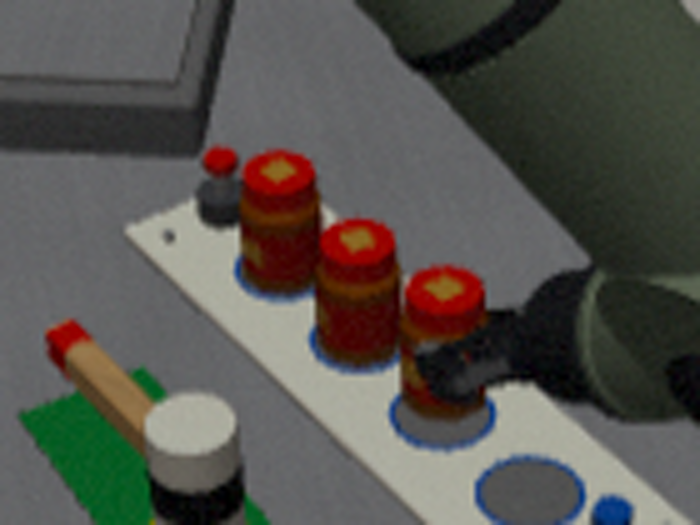

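Jars A and B stand on their spots, C hovers above spot 2. Lower.

>>> send_rows --series "0 0 0 0 2.5 -3.6 0;0 0 0 0 4.5 -6.5 0;0 0 0 -0.5 6 -9 0;0 0 0 -0.8 7.4 -11 0;0 0 0 -0.8 8.6 -12.8 0;0 0 0 -0.8 9.8 -14.4 0;0 0 0 -0.8 9.8 -14.4 0"

```text
clock: 36.93
position: [0.5998, 0.1668, 0.0484]
tool_rot: [-0.61, -0.002, 0.426]
force: [0.5, -2.7, 3.8]
grip_width: 0.0489
```

>>> send_rows --series "0 0 0 0 0.6 -0.8 0;0 0 0 0 1.2 -1.6 0;0 0 0 0 1.2 -1.6 0"

```text
clock: 37.18
position: [0.5998, 0.1667, 0.0481]
tool_rot: [-0.609, -0.003, 0.427]
force: [-4.2, -9.4, 21.1]
grip_width: 0.0487
```

>>> send_rows --series "0 0 0 0 -1 1.4 0;0 0 0 0 -1 1.4 0.64;0 0 0 0 -1 1.4 0.68;0 0 0 0 -1 1.4 0.75;0 0 0 0 -1 1.4 0.8;0 0 0 0 -1 1.4 0.8;0 0 0 0 -1 1.4 0.8"

```text
clock: 37.77
position: [0.5995, 0.1672, 0.0477]
tool_rot: [-0.611, -0.002, 0.427]
force: [-0.2, -0.5, 0.2]
grip_width: 0.0681
```

>>> send_rows --series "0 0 0 0 -15 0 0.8;0 0 0 0 -35 0 0.85;0 0 0 0 -65 0 0.9;0 0 0 0 -95 0 1;0 0 0 0 -130 0 1;0 0 0 0 -160 0 1;0 0 0 0 -160 0 1;0 0 0 0 -160 0 1"

```text
clock: 38.43
position: [0.6544, 0.0454, 0.1405]
tool_rot: [-0.613, -0.003, 0.424]
force: [0.8, 0.5, -0.2]
grip_width: 0.0853
```

Run:
```python
from h import *
s=log();print(s['position'],s['tool_rot'],s['qpos'].round(3),s['grip_width'],s['force'])
c=cal('wrist'); im=cams.grab_frame('wrist'); save('w21',im); stickers(im,c); np.savez('w21.npz',im=im,K=c[0],o=c[1],A=c[2])
im=cams.grab_frame('top'); save('t7',im,(110,120,310,310),3.5); np.save('t7.npy',im)
```

```text
[0.65440488 0.04541261 0.14048269] [-0.61277877 -0.00292432  0.42433797] [ 0.046  1.068  0.303  1.18  -0.931  1.714  0.983] 0.08525601939925376 [ 0.76217464  0.54441758 -0.23881634]
sticker [ 98. 228.] [515.3  45.9] [43.  21.3] 20.8
sticker [280. 156.] [601.5 163.9] [17.1 16.9] 25.3
sticker [282.  92.] [565.4 246.8] [17.5 17.6] 9.7
sticker [284.  47.] [531.9 329.4] [17.  16.2] 24.7
```

View pics/w21.png

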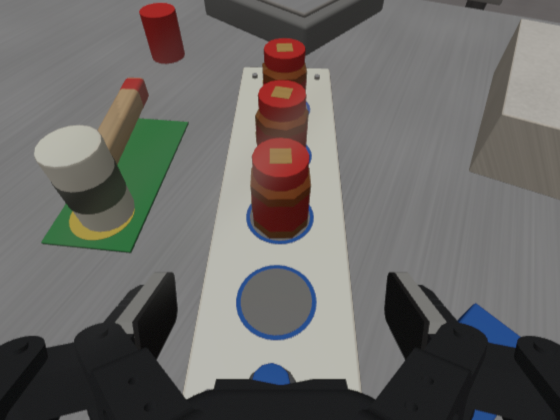

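View pics/t7.png

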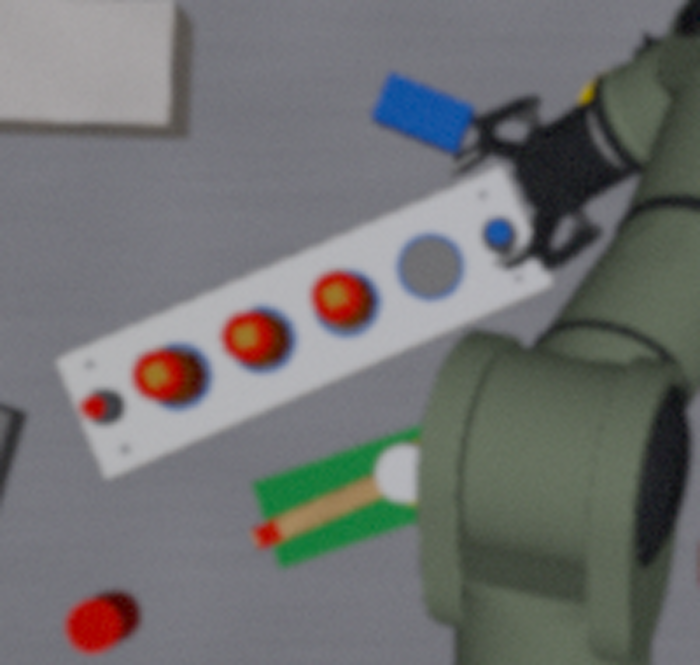

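Run:
```python
from h import *; import ik
q=monitor.observe()['qpos']
for w in [([.56,.07,.26],Rtool(20,0)),([.43,.09,.26],Rtool(20)),([.412,.14,.042],Rtool(20)),([.44,.28,.2],Rtool(20)),([.484,.449,.16],Rtool(20)),([.484,.449,.08],Rtool(20)),([.5,.25,.25],Rtool(65)),([.614,-.005,.18],Rtool(110)),([.614,-.005,.08],Rtool(110)),([.45,.14,.25],Rtool(50)),([.412,.14,.042],Rtool(20))]:
    q,e,r=ik.simm(q,*w); print(q.round(2),e.round(4),r.round(3))
rel([.56,.07,.26],Rtool(20,0))
im=np.load('t7.npy'); hs=cv2.cvtColor(im,cv2.COLOR_RGB2HSV)
c=cal('top')
m=cv2.inRange(hs,np.array((0,0,150)),np.array((180,60,255)))
```

```text
[-0.75  0.48  0.75  1.74 -0.36  1.07  0.47] 0.0 0.0
[-1.04  0.23  0.83  2.04 -0.2   0.96  0.25] 0.0 0.0
[-0.81  0.6   0.45  2.23 -0.63  0.43  0.51] 0.0 0.0
[-1.22  0.48  0.74  1.92 -0.41  0.9   0.07] 0.0 0.0
[-1.24  0.74  0.66  1.58 -0.51  1.   -0.07] 0.0 0.0
[-1.2   0.83  0.6   1.63 -0.58  0.87 -0.02] 0.0 0.0
[-0.95  0.43  0.53  1.76 -0.25  1.02  0.8 ] 0.0 0.0
[-0.3   0.57  0.32  1.68 -0.21  0.93  2.02] 0.0 0.0
[-0.27  0.69  0.27  1.75 -0.26  0.73  2.05] 0.0 0.0
[-0.99  0.29  0.7   1.98 -0.23  0.95  0.7 ] 0.0 0.0
[-0.84  0.62  0.5   2.23 -0.7   0.45  0.58] 0.0 0.0
turn [-0.96   0.072 -0.036] shift [-75.7 -21.  132.5] rows 7.7 t 38.53
```

>>> send_rows --series "0 0 0 0 -17 25 1;0 0 0 0 -34 49 1;-0.96 0.072 -0.036 -76 -21 132 1;-0.96 0.072 -0.036 -76 -21 132 1;-0.96 0.072 -0.036 -76 -21 132 1;-0.96 0.072 -0.036 -76 -21 132 1;-0.96 0.072 -0.036 -76 -21 132 1;-0.96 0.072 -0.036 -76 -21 132 1;-0.96 0.072 -0.036 -76 -21 132 1;-0.96 0.072 -0.036 -76 -21 132 1;-0.96 0.072 -0.036 -76 -21 132 1;-0.96 0.072 -0.036 -76 -21 132 1;-0.96 0.072 -0.036 -76 -21 132 1"

```text
clock: 39.62
position: [0.5593, 0.071, 0.2594]
tool_rot: [-1.57, 0.0, 0.352]
force: [-0.2, 0.0, -0.0]
grip_width: 0.0851
```

Run:
```python
from h import *
s=log();print(s['position'],s['tool_rot'],s['qpos'].round(3))
rel([.44,.07,.29],Rtool(20,0))
```

```text
[0.55928177 0.07102942 0.25935386] [-1.56972814e+00  1.68806371e-04  3.52068958e-01] [-0.715  0.457  0.686  1.74  -0.327  1.062  0.435]
turn [-0.001  0.003 -0.   ] shift [-112.3  -30.6   40.2] rows 3.0 t 39.62
```

>>> send_rows --series "0 0 0 -112 -31 40 1;0 0 0 -112 -31 40 1;0 0 0 -112 -31 40 1;0 0 0 -112 -31 40 1;0 0 0 -112 -31 40 1;0 0 0 -112 -31 40 1;0 0 0 -112 -31 40 1"

```text
clock: 40.2
position: [0.4418, 0.0682, 0.2902]
tool_rot: [-1.572, -0.0, 0.348]
force: [-0.2, 0.2, -0.4]
grip_width: 0.0855
```

Run:
```python
from h import *
s=log();print(s['position'],s['tool_rot'],s['qpos'].round(3))
c=cal('wrist'); im=cams.grab_frame('wrist'); save('w22',im); np.savez('w22.npz',im=im,K=c[0],o=c[1],A=c[2]); print(c[1])
```

```text
[0.44178042 0.06822757 0.29022941] [-1.57161190e+00 -2.47433651e-05  3.47705249e-01] [-0.939  0.185  0.763  1.975 -0.147  1.037  0.238]
[0.41786318 0.13459989 0.44633299]
```

View pics/w22.png

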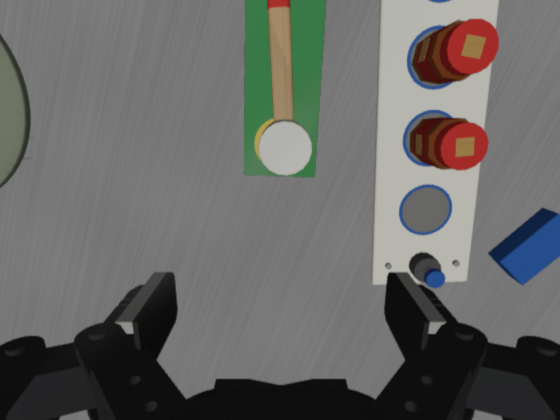

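Run:
```python
from h import *
im,c=ld('w22.npz'); hs=cv2.cvtColor(im,cv2.COLOR_RGB2HSV)
win=np.zeros(im.shape[:2],np.uint8); win[0:200,230:340]=1
m=cv2.inRange(hs,np.array((0,0,150)),np.array((180,40,255)))*win
n,l,st,ce=cv2.connectedComponentsWithStats(m); i=1+st[1:,4].argmax()
cn,_=cv2.findContours((l==i).astype(np.uint8),cv2.RETR_EXTERNAL,cv2.CHAIN_APPROX_NONE); k=max(cn,key=len).reshape(-1,2)
w=pix2w(c,k,.094)[:,:2]*1000; head=cv2.fitEllipse(w.astype(np.float32)); print('head',head,cv2.minEnclosingCircle(w.astype(np.float32)))
m=cv2.inRange(hs,np.array((8,60,100)),np.array((20,200,255)))*win
m=cv2.morphologyEx(m,cv2.MORPH_OPEN,np.ones((3,3)))
ys,xs=np.nonzero(m); print('wood rows',ys.min(),ys.max())
cl=[]
for y in range(ys.min()+2,ys.max()-3,4):
    x=xs[ys==y]; cl.append((x.min()/2+x.max()/2,y,x.max()-x.min()))
cl=np.array(cl); print(cl[::5])
w=pix2w(c,cl[:,:2],.062)[:,:2]*1000
vx,vy,x0,y0=cv2.fitLine(w.astype(np.float32),cv2.DIST_L2,0,.01,.01).ravel(); print('handle line',x0,y0,np.degrees(np.arctan2(vy,vx)))
m=cv2.inRange(hs,np.array((45,100,40)),np.array((80,255,255)))
cn,_=cv2.findContours(m,cv2.RETR_EXTERNAL,cv2.CHAIN_APPROX_NONE); k=max(cn,key=len).reshape(-1,2)
print([ (p,(pix2w(c,p,.004)[0,:2]*1000).round(1)) for p in cv2.approxPolyDP(k,4,True).reshape(-1,2)])
m=cv2.inRange(hs,np.array((22,120,80)),np.array((35,255,255)))*win
ys,xs=np.nonzero(m); print('yellow',len(xs), pix2w(c,[(xs.min(),ys.mean())],.004))
m=cv2.inRange(hs,np.array((105,130,60)),np.array((125,255,255))); m[:240]=0; m[:,470:]=0
ys,xs=np.nonzero(m); print('blue',xs.mean(),ys.mean(),len(xs)); 
k=np.c_[xs,ys]; w=pix2w(c,k,.057)[:,:2]*1000; print(cv2.minEnclosingCircle(w.astype(np.float32)))
save('w22z',im,(230,0,500,300),2.6)
```

```text
head ((434.87420654296875, 101.07460021972656), (51.102020263671875, 51.12057876586914), 6.026552677154541) ((434.8420104980469, 101.08255767822266), 26.171985626220703)
wood rows 7 120
[[278.5   9.   21. ]
 [279.   29.   20. ]
 [280.   49.   20. ]
 [281.   69.   20. ]
 [281.5  89.   19. ]
 [282.5 109.   19. ]]
handle line 402.94836 177.82132 -67.44384
[(array([290,   0], dtype=int32), array([388.8, 247.3])), (array([295, 117], dtype=int32), array([437.9, 132.1])), (array([301, 114], dtype=int32), array([443.5, 137.8])), (array([308, 120], dtype=int32), array([453.9, 134.2])), (array([304, 125], dtype=int32), array([451.5, 127. ])), (array([313, 143], dtype=int32), array([469.6, 110.7])), (array([310, 161], dtype=int32), array([474.1,  88.8])), (array([292, 175], dtype=int32), array([459.1,  64.6])), (array([313, 176], dtype=int32), array([484.6,  72.4])), (array([325,   0], dtype=int32), array([425.3, 260.5]))]
yellow 163 [[0.39807609 0.09925375 0.004     ]]
blue 433.9037800687285 277.8487972508591 291
((659.7951049804688, 12.760346412658691), 13.153833389282227)
```

View pics/w22z.png

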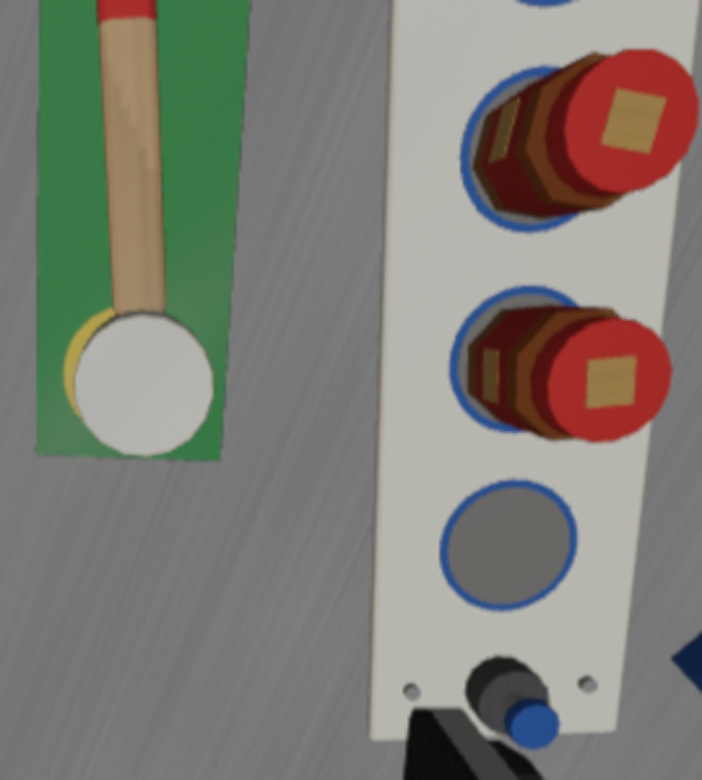

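Run:
```python
from h import *
rel([.4149,.1491,.13],Rtool(22.6,0)); rel([.4149,.1491,.042],Rtool(22.6,0))
```

```text
turn [ 0.001 -0.047 -0.   ] shift [  2.4 160.   85.4] rows 4.3 t 40.25
turn [ 0.001 -0.047 -0.   ] shift [  2.4 248.   85.5] rows 6.3 t 40.25
```

>>> send_rows --series "0 -0.047 0 2.4 40 40 1;0 -0.047 0 2.4 75 70 1;0 -0.047 0 2.4 110 85 1;0 -0.047 0 2.4 145 85 1;0 -0.047 0 2.4 160 85.5 1;0 -0.047 0 2.4 160 85.5 1;0 -0.047 0 2.4 160 85.5 1"

```text
clock: 40.83
position: [0.4145, 0.1487, 0.1299]
tool_rot: [-1.573, 0.002, 0.394]
force: [0.5, 1.3, 1.1]
grip_width: 0.0856
```

Run:
```python
from h import *
s=log();print(s['position'],s['tool_rot'],s['qpos'].round(3))
rel([.4149,.1491,.042],Rtool(22.6,0))
im=cams.grab_frame('wrist'); save('w23',im)
```

```text
[0.41447202 0.14869835 0.12988465] [-1.57279514  0.00222986  0.39430432] [-0.926  0.434  0.573  2.17  -0.389  0.639  0.317]
turn [ 0.002 -0.    -0.002] shift [ 0.7 87.9  0.4] rows 2.1 t 40.83
```

View pics/w23.png

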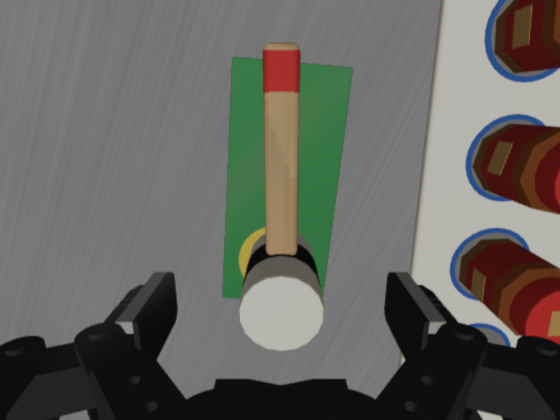

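>>> send_rows --series "0 0 0 0.7 35 0 1;0 0 0 0.7 65 0 1;0 0 0 0.7 82 0.4 0.7;0 0 0 0.7 88 0.4 0.6;0 0 0 0.7 88 0.4 0.5;0 0 0 0.7 88 0.4 0.5;0 0 0 0.7 88 0.4 0.5"

```text
clock: 41.47
position: [0.4158, 0.1509, 0.044]
tool_rot: [-1.571, -0.003, 0.396]
force: [0.1, -0.8, -0.2]
grip_width: 0.0428
```

Run:
```python
from h import *
s=log();print(s['position'],s['tool_rot'],s['force'],s['grip_width'])
rel([.4149,.1491,.042],Rtool(22.6,0))
im=cams.grab_frame('side'); save('s6',im,(150,120,290,225),5)
```

```text
[0.41584782 0.15091149 0.04402211] [-1.57090401 -0.00315606  0.39587726] [ 0.07920175 -0.7636186  -0.20961117] 0.04279214070463535
turn [0.    0.001 0.003] shift [-1.6  2.  -1.3] rows 0.1 t 41.47
```

View pics/s6.png

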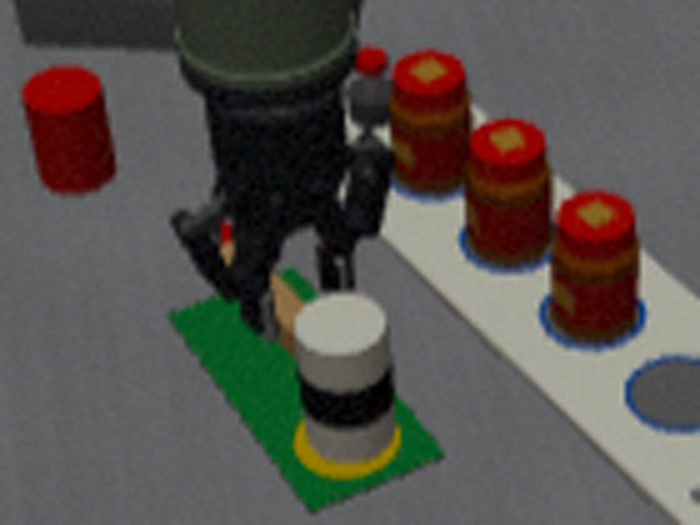

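>>> send_rows --series "0 0.001 0.003 -1.6 2 -1.3 0.5;0 0.001 0.003 -1.6 2 -1.3 0.5;0 0.001 0.003 -1.6 2 -1.3 0;0 0.001 0.003 -1.6 2 -1.3 0;0 0.001 0.003 -1.6 2 -1.3 0;0 0.001 0.003 -1.6 2 -1.3 0;0 0.001 0.003 -1.6 2 -1.3 0;0 0.001 0.003 -1.6 2 -1.3 0;0 0.001 0.003 -1.6 2 -1.3 0;0 0.001 0.003 -1.6 2 -1.3 0" --force 115

```text
clock: 42.35
position: [0.4139, 0.1492, 0.0408]
tool_rot: [-1.571, 0.002, 0.395]
force: [-2.0, 2.6, 12.2]
grip_width: 0.0179
```

Run:
```python
from h import *
s=log();print(s['position'],s['tool_rot'],s['force'],s['grip_width'])
im=cams.grab_frame('wrist'); save('w24',im)
```

```text
[0.41390468 0.14923574 0.04084643] [-1.57051616  0.00183962  0.39543814] [-2.03439799  2.56821921 12.19659546] 0.01788816551159093
```

View pics/w24.png

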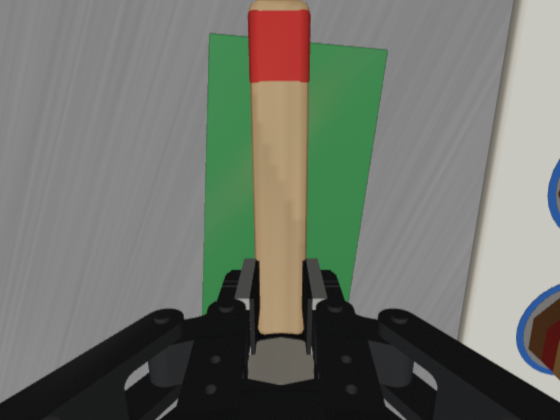

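>>> send_rows --series "0 0 0 0 -15 0 0;0 0 0 0 -40 0 0;0 0 0 0 -80 0 0;0 0 0 0 -115 0 0;0 0 0 0 -140 0 0;0 0 0 0 -140 0 0;0 0 0 0 -140 0 0;0 0 0 0 -140 0 0"

```text
clock: 43.07
position: [0.4135, 0.149, 0.1797]
tool_rot: [-1.571, 0.003, 0.396]
force: [-0.4, -0.3, -3.5]
grip_width: 0.0179
```

```bash
cat >> h.py <<'E'
_Rg=rpy([-1.57051616,.00183962,.39543814]); MT=_Rg.T@(np.array([.4349,.1011,.004])-np.array([.41390468,.14923574,.04084643]))
def malpose(px,py,pz,handle_az):
    """TCP pose with mallet lower face centre at p, handle pointing to az"""
    Rt=Rtool(handle_az-90,0); return np.array([px,py,pz])-Rt@MT, Rt
E
python3 - <<'E'
from h import *
s=log();print(s['position'],s['tool_rot'],s['grip_width'],s['force'],MT)
c=cal('top'); im=np.load('t7.npy')
hs=cv2.cvtColor(im,cv2.COLOR_RGB2HSV)
for nm,lo,hi,win in [('red',(0,150,70),(6,255,255),(130,225,145,245)),('blue',(105,120,60),(125,255,255),(245,178,262,195))]:
    m=cv2.inRange(hs,np.array(lo),np.array(hi)); w=np.zeros_like(m); w[win[1]:win[3],win[0]:win[2]]=255; m&=w
    ys,xs=np.nonzero(m); print(nm,len(xs),pix2w(c,[(xs.mean(),ys.mean())],.055).round(4))
im=cams.grab_frame('wrist'); c=cal('wrist'); save('w25',im); np.savez('w25.npz',im=im,K=c[0],o=c[1],A=c[2])
im=cams.grab_frame('side'); save('s7',im,(150,80,350,230),4)
E
```

```text
[0.41346593 0.14901459 0.17970762] [-1.57108337  0.00326425  0.39567437] 0.017880229276181298 [-0.42384788 -0.26992223 -3.51742238] [ 0.00090036  0.03683012 -0.05251898]
red 26 [[0.5019 0.3997 0.055 ]]
blue 37 [[0.6608 0.0122 0.055 ]]
```

View pics/w25.png

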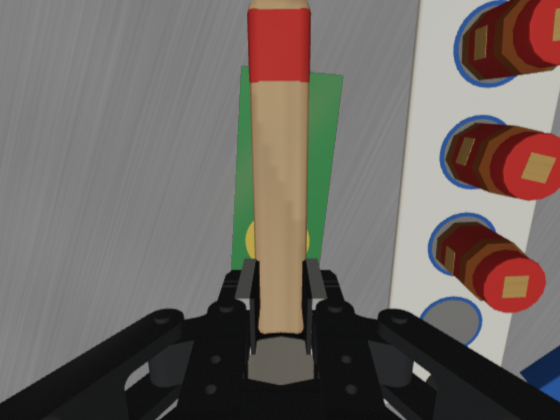

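View pics/s7.png

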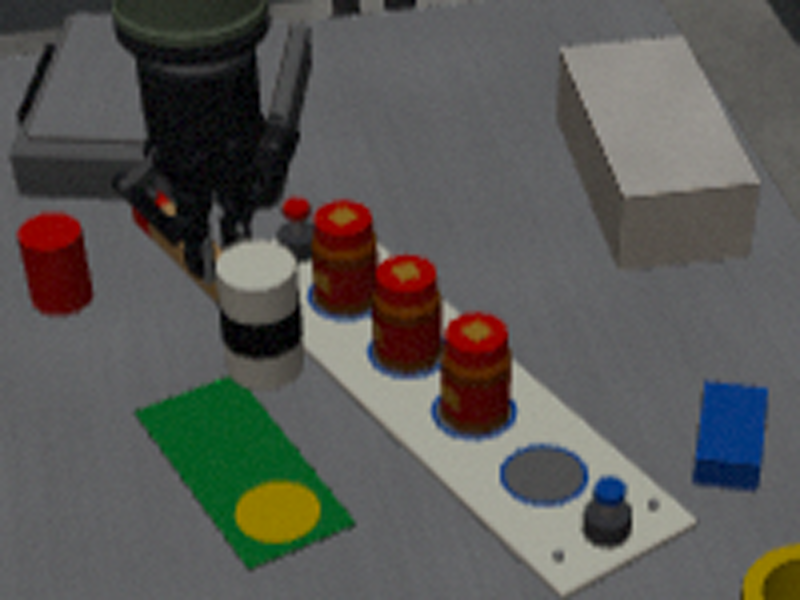

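Run:
```python
from h import *; import ik
q=monitor.observe()['qpos']
for w in [malpose(.502,.400,.14,112.6),malpose(.502,.400,.042,112.6)]:
    q,e,r=ik.simm(q,*w); print(q.round(2),e.round(4),r.round(3),w[0])
rel(*malpose(.502,.400,.14,112.6))
for n in ('side','top'):
    im=cams.grab_frame(n); c=cal(n); hs=cv2.cvtColor(im,cv2.COLOR_RGB2HSV)
    m=cv2.inRange(hs,np.array((20,120,70)),np.array((35,255,255)))
    cn,_=cv2.findContours(m,cv2.RETR_EXTERNAL,cv2.CHAIN_APPROX_NONE)
    for k in cn:
        if cv2.contourArea(k)>80:
            w=pix2w(c,k.reshape(-1,2),.004)[:,:2]*1000; print(n,k.reshape(-1,2).mean(0),cv2.fitEllipse(w.astype(np.float32)))
```

```text
[-1.2   0.69  0.58  1.57 -0.43  1.01 -0.1 ] 0.0 0.0 [0.48098598 0.44814006 0.17683012]
[-1.16  0.8   0.51  1.63 -0.49  0.84 -0.04] 0.0 0.0 [0.48098598 0.44814006 0.07883012]
turn [ 0.001  0.001 -0.004] shift [177.6   1.5 250.5] rows 7.4 t 43.17
side [352.27966102 234.48305085] ((781.0514526367188, -94.14632415771484), (100.86735534667969, 146.03863525390625), 149.07565307617188)
side [219.         207.55769231] ((428.9620361328125, 97.17267608642578), (60.65289306640625, 61.74930191040039), 136.4090118408203)
top [232.5        253.85416667] ((432.8174743652344, 87.00157165527344), (43.482418060302734, 62.98681640625), 104.2608413696289)
top [288.54878049 153.8902439 ] ((778.0237426757812, -115.83645629882812), (98.9915542602539, 104.20588684082031), 82.40550231933594)
```

>>> send_rows --series "0 0 -0.004 178 2 250 0;0 0 -0.004 178 2 250 0;0 0 -0.004 178 2 250 0;0 0 -0.004 178 2 250 0;0 0 -0.004 178 2 250 0;0 0 -0.004 178 2 250 0;0 0 -0.004 178 2 250 0;0 0 -0.004 178 2 250 0;0 0 -0.004 178 2 250 0;0 0 -0.004 178 2 250 0;0 0 -0.004 178 2 250 0"

```text
clock: 44.18
position: [0.4822, 0.4468, 0.1771]
tool_rot: [-1.572, -0.0, 0.394]
force: [0.4, 0.1, -2.7]
grip_width: 0.018
```

Run:
```python
from h import *
s=log();print(s['position'],s['tool_rot'],s['force'])
rel(*malpose(.502,.400,.14,112.6)); rel(*malpose(.502,.400,.042,112.6))
for n in ('side','top'):
    im=cams.grab_frame(n); save(n+'8',im,(180,80,320,185) if n=='side' else (110,180,250,285),5)
```

```text
[0.48222967 0.44682872 0.17706381] [-1.57244602e+00 -3.16778064e-04  3.93911781e-01] [ 0.38627364  0.07182619 -2.73546212]
turn [ 0.002 -0.001  0.   ] shift [-0.6  0.2  1.7] rows 0.0 t 44.18
turn [ 0.002 -0.001  0.   ] shift [-0.7 98.2  1.9] rows 2.4 t 44.18
```

View pics/side8.png

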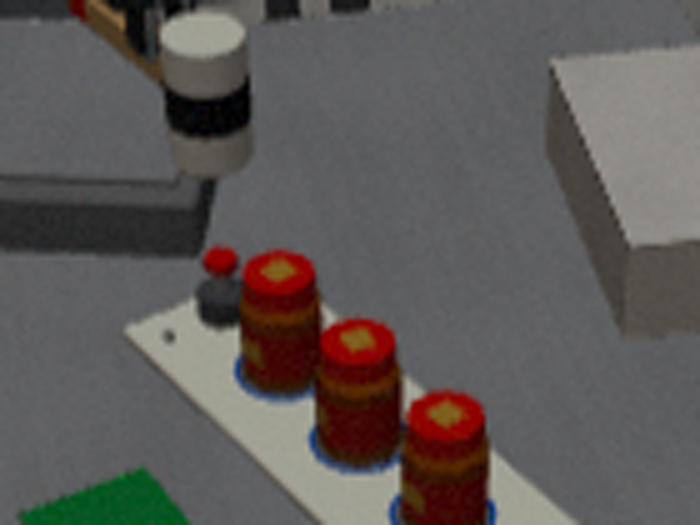

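View pics/top8.png

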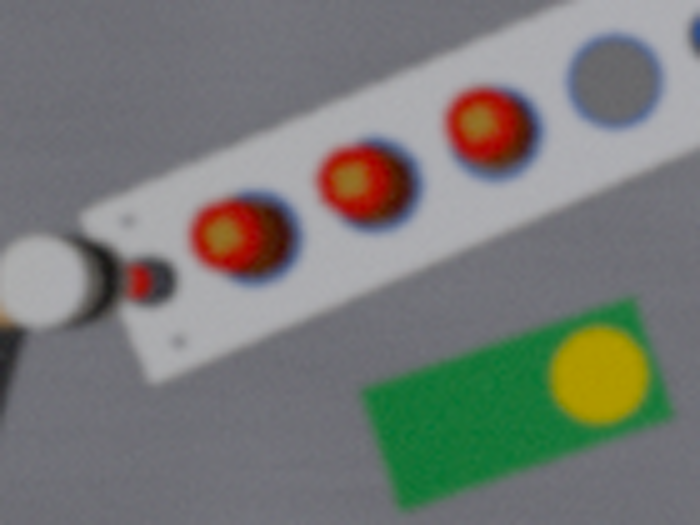

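Run:
```python
from h import *
c=cal('top')
print('head top',pix2w(c,[(110+42/5,180+281/5)],.23),'pin',pix2w(c,[(110+137/5,180+282/5)],.056),'mark',pix2w(c,[(110+598.5/5,180+375.5/5)],.004))
cs=cal('side')
print('pred head bottom in side crop',(w2pix(cs,[[.5017,.3985,.14],[.5017,.3985,.23],[.502,.4,.057]])-[180,80])*5)
im=cams.grab_frame('top'); hs=cv2.cvtColor(im,cv2.COLOR_RGB2HSV)
m=cv2.inRange(hs,np.array((20,120,70)),np.array((35,255,255)))
cn,_=cv2.findContours(m,cv2.RETR_EXTERNAL,cv2.CHAIN_APPROX_NONE)
for k in cn:
    if cv2.contourArea(k)>80:
        w=pix2w(c,k.reshape(-1,2),.004)[:,:2]*1000; print(k.reshape(-1,2).mean(0),cv2.fitEllipse(w.astype(np.float32)))
```

```text
head top [[0.50058551 0.39591534 0.23      ]] pin [[0.49990011 0.39629981 0.056     ]] mark [[0.4289106  0.09574341 0.004     ]]
pred head bottom in side crop [[212.49823097 152.87320923]
 [202.816594    28.51873424]
 [220.75125342 256.91998147]]
[229.44230769 254.57692308] ((430.4261779785156, 96.84705352783203), (62.93364334106445, 63.36455154418945), 170.49118041992188)
[288.57317073 153.8902439 ] ((777.9534912109375, -115.95658874511719), (98.72445678710938, 103.81639099121094), 79.5847396850586)
```

>>> send_rows --series "0 0 0 -0.6 0 1.7 0;0 0 0 -0.6 20 1.7 0;0 0 0 -0.6 55 1.7 0;0 0 0 -0.6 88 1.7 0;0 0 0 -0.6 97 1.7 0"

```text
clock: 44.75
position: [0.4796, 0.449, 0.0775]
tool_rot: [-1.572, 0.001, 0.395]
force: [-9.7, 15.2, 30.5]
grip_width: 0.0174
```

>>> send_rows --series "0 0 0 0 0 0 0;0 0 0 0 -20 0 0;0 0 0 0 -60 0 0;0 0 0 0 -60 0 0;0 0 0 0 -60 0 0"

```text
clock: 45.17
position: [0.4821, 0.4501, 0.144]
tool_rot: [-1.569, -0.006, 0.395]
force: [-0.5, -0.2, -3.1]
grip_width: 0.0178
```

Run:
```python
from h import *
s=log();print(s['position'],s['tool_rot'],s['force'])
for n in ('side','top'):
    im=cams.grab_frame(n); save(n+'9',im,(180,80,320,185) if n=='side' else (110,180,250,285),5)
```

```text
[0.482126   0.45013164 0.14402454] [-1.56933456 -0.00553633  0.39473173] [-0.46157316 -0.17937387 -3.09444924]
```

View pics/side9.png

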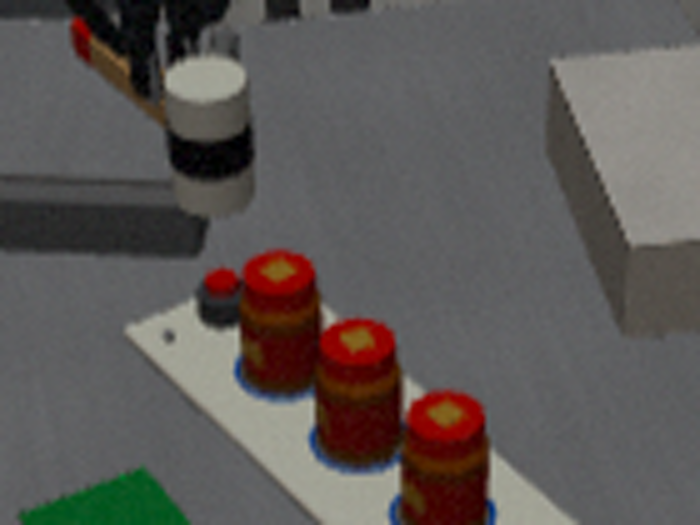

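>>> send_rows --series "0 0 0 -0.5 25 -1 0;0 0 0 -0.5 58 -1 0;0 0 0 -0.5 67.5 -1 0;0 0 0 -0.5 67.5 -1 0"

```text
clock: 45.6
position: [0.4814, 0.4492, 0.073]
tool_rot: [-1.57, -0.003, 0.396]
force: [1.2, 4.5, 4.3]
grip_width: 0.0181
```

>>> send_rows --series "0 0 0 0 -20 0 0;0 0 0 0 -60 0 0;0 0 0 0 -90 0 0;0 0 0 0 -90 0 0;0 0 0 0 -90 0 0"

```text
clock: 46.02
position: [0.481, 0.4486, 0.164]
tool_rot: [-1.571, -0.003, 0.395]
force: [0.4, -0.8, -4.2]
grip_width: 0.0181
```

Run:
```python
from h import *
s=log();print(s['position'],s['tool_rot'],s['force'])
c=cal('side'); im=cams.grab_frame('side'); save('side10',im,(180,80,320,185),5)
hs=cv2.cvtColor(im,cv2.COLOR_RGB2HSV)
m=cv2.inRange(hs,np.array((0,150,70)),np.array((6,255,255)))|cv2.inRange(hs,np.array((174,150,70)),np.array((180,255,255)))
w=np.zeros_like(m); w[125:150,217:229]=255; m&=w
ys,xs=np.nonzero(m); print('red px',xs.mean(),ys.mean(),len(xs), xs.min(),xs.max(),ys.min(),ys.max())
for zt in (.042,.045,.048,.057): print(zt,w2pix(c,[[.501,.3985,zt]]).round(2),w2pix(c,[[.501,.3985,zt-.005]]).round(2))
# initial reference
im=cv2.imread('pics/side0.png')[:,:,::-1]; hs=cv2.cvtColor(np.ascontiguousarray(im),cv2.COLOR_RGB2HSV)
m=cv2.inRange(hs,np.array((0,150,70)),np.array((6,255,255))); w[:]=0; w[125:150,217:231]=255; m&=w
ys,xs=np.nonzero(m); print('initial',xs.mean(),ys.mean(),len(xs),ys.min(),ys.max())
```

```text
[0.48097572 0.44857259 0.16401271] [-1.57054709 -0.0025715   0.39513806] [ 0.43182515 -0.7613432  -4.22652156]
red px 223.83333333333334 136.0 30 221 227 134 139
0.042 [[224.22 135.31]] [[224.31 136.51]]
0.045 [[224.16 134.59]] [[224.26 135.8 ]]
0.048 [[224.11 133.87]] [[224.2  135.07]]
0.057 [[223.94 131.68]] [[224.03 132.9 ]]
initial 223.43478260869566 131.43478260869566 23 129 134
```

View pics/side10.png

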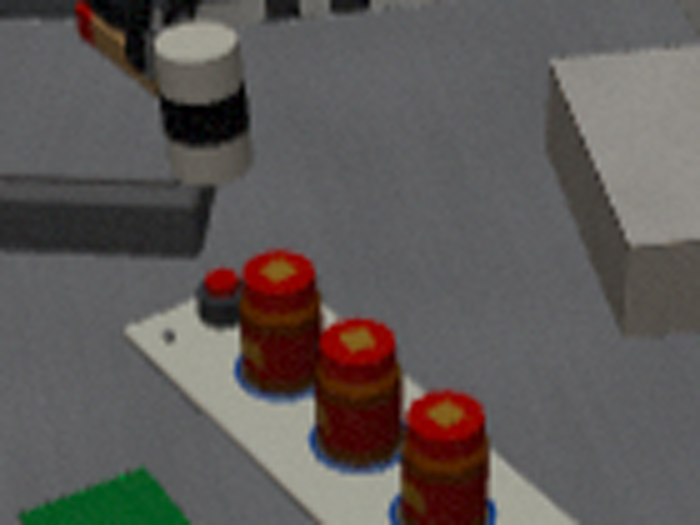

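Run:
```python
from h import *
im=cams.grab_frame('wrist'); c=cal('wrist'); save('w26',im)
def sig(im):
    hs=cv2.cvtColor(im,cv2.COLOR_RGB2HSV); m=cv2.inRange(hs,np.array((0,150,70)),np.array((6,255,255))); m[:,320:]=0;m[:,:235]=0; m[200:]=0
    ys,xs=np.nonzero(m); print('red tip',xs.min(),xs.max(),ys.min(),ys.max())
sig(im); sig(np.load('w25.npz')['im']); sig(np.ascontiguousarray(cv2.imread('pics/w24.png')[:,:,::-1]))
# predict tip px vs tilt
s=monitor.observe(); p=s['position'];Rt=rpy(s['tool_rot'])
g=np.array([0,-.008,0])
for t in (0,2,4,6,8):
    Q=R.from_rotvec([np.radians(t),0,0]).as_matrix()
    o=[]
    for L in (.108-.0,.108-.022):
        for dy in (-.013,):
            # handle end 160 from axis => 108 beyond grip along +z tool ; top edge
            v=g+Q@np.array([0,dy,L]); o.append(w2pix(c,p+Rt@v)[0].round(1))
    print(t,o)
```

```text
red tip 262 319 17 87
red tip 248 309 8 82
red tip 248 309 9 82
0 [array([279.8,  -7. ]), array([279.9,  63.5])]
2 [array([279.8,  -8.8]), array([279.9,  64. ])]
4 [array([279.8, -10.3]), array([279.9,  64.9])]
6 [array([279.8, -11.3]), array([279.9,  66.1])]
8 [array([279.8, -11.9]), array([279.9,  67.7])]
```

View pics/w26.png

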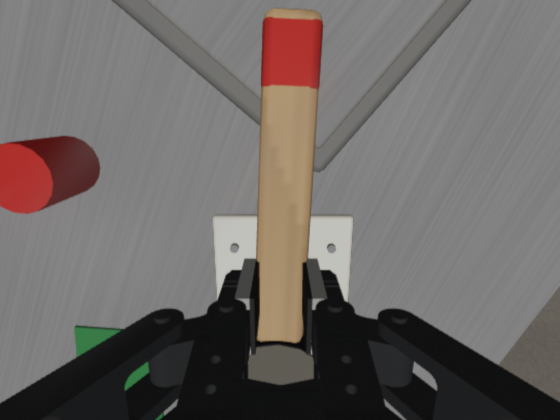

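Run:
```python
from h import *
rel([.459,.316,.19],Rtool(22.6,5.5))
```

```text
turn [ 0.097  0.001 -0.001] shift [ -70.2  -27.9 -113.7] rows 3.3 t 46.12
```

>>> send_rows --series "0 0 0 0 -28 0 0;0.097 0 0 -30 -28 -40 0;0.097 0 0 -70 -28 -80 0;0.097 0 0 -70 -28 -114 0;0.097 0 0 -70 -28 -114 0;0.097 0 0 -70 -28 -114 0;0.097 0 0 -70 -28 -114 0"

```text
clock: 46.7
position: [0.4598, 0.3154, 0.1904]
tool_rot: [-1.475, 0.0, 0.394]
force: [0.4, 1.4, -3.6]
grip_width: 0.0175
```

Run:
```python
from h import *
s=log();print(s['position'],s['tool_rot'])
im=cams.grab_frame('wrist'); c=cal('wrist'); save('w27',im); np.savez('w27.npz',im=im,K=c[0],o=c[1],A=c[2])
im=cams.grab_frame('side'); save('side11',im,(150,80,320,205),4.5)
```

```text
[0.45982655 0.31536809 0.19040885] [-1.47467675e+00  4.31889168e-05  3.93727520e-01]
```

View pics/w27.png

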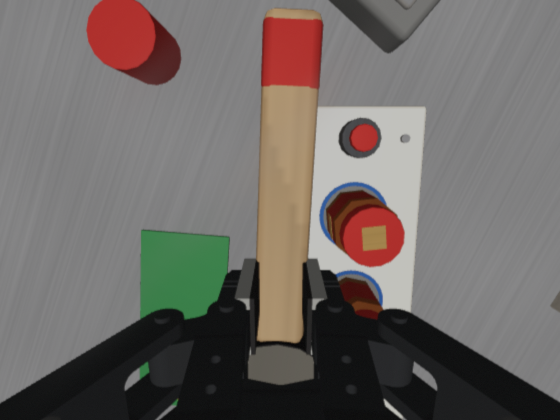

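View pics/side11.png

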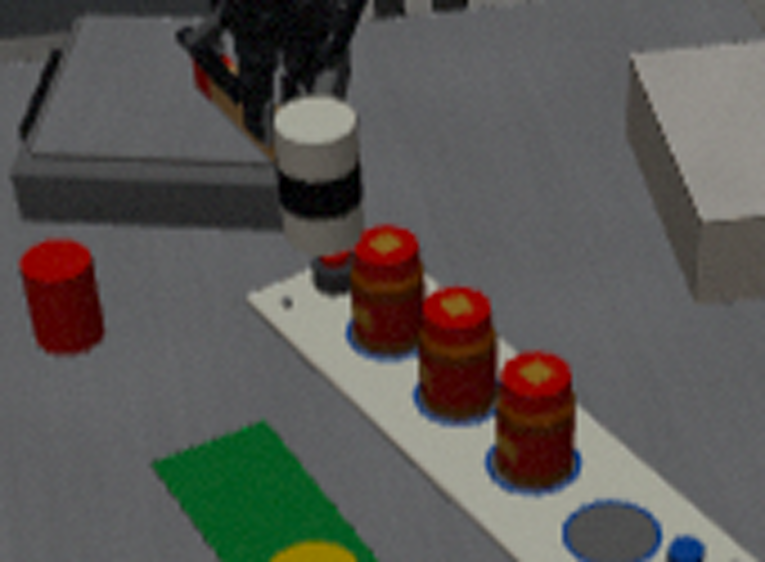

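Run:
```python
from h import *
im,c=ld('w27.npz'); hs=cv2.cvtColor(im,cv2.COLOR_RGB2HSV)
save('w27z',im,(325,95,435,180),7)
win=np.zeros(im.shape[:2],np.uint8); win[110:165,330:392]=1
red=((hs[...,0]<8)|(hs[...,0]>172))&(hs[...,1]>120)&(win>0)
dark=(hs[...,2]<110)&(win>0)
cn,_=cv2.findContours(red.astype(np.uint8),cv2.RETR_EXTERNAL,cv2.CHAIN_APPROX_NONE); k=max(cn,key=len); er=cv2.fitEllipse(k); print('red',er,cv2.minEnclosingCircle(k))
al=(red|dark).astype(np.uint8); al=cv2.morphologyEx(al,cv2.MORPH_OPEN,np.ones((3,3)))
cn,_=cv2.findContours(al,cv2.RETR_EXTERNAL,cv2.CHAIN_APPROX_NONE); k=max(cn,key=len); print('collar',cv2.fitEllipse(k))
for zt in (.042,.044,.046,.05):
    x=w2pix(c,[[.5017,.3995,zt],[.5017,.3995,.032],[.5017,.3995,.01]]); print(zt,x.round(1),'delta',(x[0]-x[1]).round(2), 'scale',353.8*.024/(c[1][2]-zt))
```

```text
red ((363.18115234375, 137.34974670410156), (26.439420700073242, 28.279552459716797), 52.777137756347656) ((363.0, 137.0), 14.4223051071167)
collar ((359.23541259765625, 137.4466094970703), (37.79121398925781, 41.738975524902344), 63.30101776123047)
0.042 [[362.4 138.8]
 [359.8 139. ]
 [354.7 139.5]] delta [ 2.57 -0.21] scale 27.32934232061063
0.044 [[362.9 138.8]
 [359.8 139. ]
 [354.7 139.5]] delta [ 3.11 -0.25] scale 27.506403730910936
0.046 [[363.4 138.8]
 [359.8 139. ]
 [354.7 139.5]] delta [ 3.65 -0.29] scale 27.68577439420705
0.05 [[364.5 138.7]
 [359.8 139. ]
 [354.7 139.5]] delta [ 4.76 -0.38] scale 28.051626572784713
```

View pics/w27z.png

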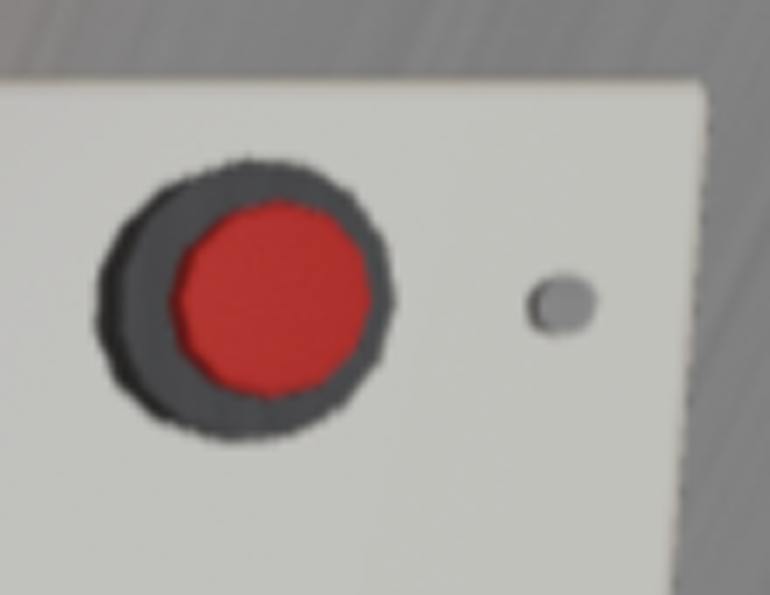

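```bash
cat >> h.py <<'E'
def mal2(px,py,pz,haz,tilt=5.5,L=.0545,H=.0365,x0=.0009):
    a=np.radians(haz); h=np.array([np.cos(a),np.sin(a),0]); Rt=Rtool(haz-90,tilt)
    return np.array([px,py,pz])+L*h+np.array([0,0,H])-Rt[:,0]*x0, Rt
E
python3 - <<'E'
from h import *; import ik
q=monitor.observe()['qpos']
for w in [mal2(.6605,.0125,.15,200),mal2(.6605,.0125,.042,200)]:
    q,e,r=ik.simm(q,*w); print(q.round(2),e.round(4),r.round(3),w[0])
rel(*mal2(.6605,.0125,.15,200))
E
```

```text
[-0.26  0.59  0.25  1.6  -0.13  1.06  1.94] 0.0 0.0 [ 0.60959457 -0.00698582  0.1865    ]
[-0.24  0.73  0.22  1.67 -0.16  0.85  1.96] 0.0 0.0 [ 0.60959457 -0.00698582  0.0785    ]
turn [ 0.    -1.517  0.146] shift [  13.5  -30.3 -355.3] rows 12.2 t 46.8
```

>>> send_rows --series "0 -1.517 0.146 13.5 -30 -355 0;0 -1.517 0.146 13.5 -30 -355 0;0 -1.517 0.146 13.5 -30 -355 0;0 -1.517 0.146 13.5 -30 -355 0;0 -1.517 0.146 13.5 -30 -355 0;0 -1.517 0.146 13.5 -30 -355 0;0 -1.517 0.146 13.5 -30 -355 0;0 -1.517 0.146 13.5 -30 -355 0;0 -1.517 0.146 13.5 -30 -355 0;0 -1.517 0.146 13.5 -30 -355 0;0 -1.517 0.146 13.5 -30 -355 0;0 -1.517 0.146 13.5 -30 -355 0;0 -1.517 0.146 13.5 -30 -355 0;0 -1.517 0.146 13.5 -30 -355 0;0 -1.517 0.146 13.5 -30 -355 0;0 -1.517 0.146 13.5 -30 -355 0"

```text
clock: 48.13
position: [0.6097, -0.0072, 0.1868]
tool_rot: [-1.476, -0.001, 1.916]
force: [0.2, -0.3, -3.3]
grip_width: 0.0176
```

Run:
```python
from h import *
s=log();print(s['position'],s['tool_rot'],s['force'])
rel(*mal2(.6605,.0125,.15,200))
for n in ('side','top'):
    im=cams.grab_frame(n); save(n+'12',im,(210,100,350,240) if n=='side' else (190,140,330,245),5); np.save(n+'12.npy',im)
```

```text
[ 0.60968483 -0.00719358  0.18681096] [-1.47615014e+00 -5.90200482e-04  1.91617698e+00] [ 0.24560109 -0.25907058 -3.25543964]
turn [ 0.001 -0.004  0.001] shift [ 0.2  0.3 -0. ] rows 0.0 t 48.13
```

View pics/side12.png

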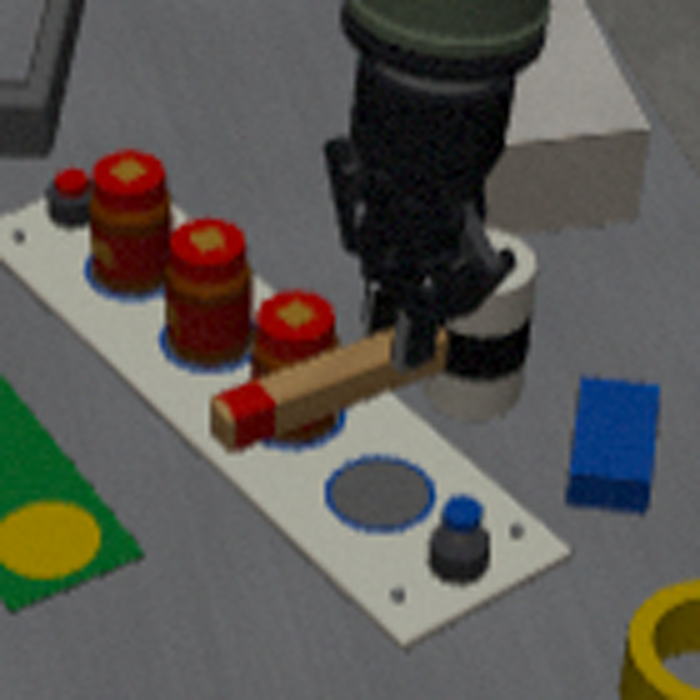

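View pics/top12.png

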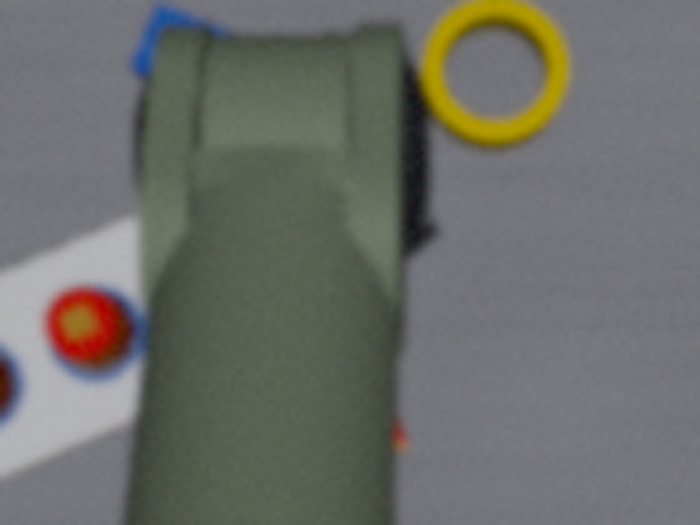

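Run:
```python
from h import *
c=cal('side'); 
print('pred bottom, top',(w2pix(c,[[.6605,.0125,.15],[.6605,.0125,.24],[.6605,.0125,.055]])-[210,100])*5)
im=np.load('side12.npy'); save('s12z',im,(270,130,330,240),6)
h=np.array([np.cos(np.radians(200)),np.sin(np.radians(200)),0]); 
print('handle ends pred',(w2pix(c,[np.array([.6605,.0125,.195])+h*.16,np.array([.6605,.0125,.195])+h*.03])-[210,100])*5)
```

```text
pred bottom, top [[470.924246   384.66394267]
 [481.83228506 253.47249642]
 [460.58366886 509.03050045]]
handle ends pred [[223.22980228 433.09343376]
 [430.85423685 340.96537907]]
```

View pics/s12z.png

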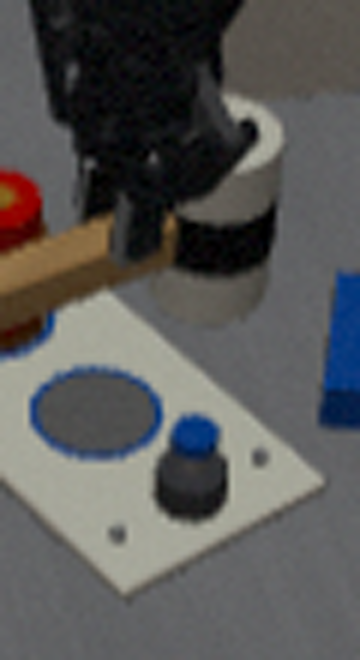

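>>> send_rows --series "0 0 0 0 19.9 -1.9 0;0 0 0 0 59.7 -5.7 0;0 0 0 0 95 -9.1 0;0 0 0 0 105 -10.1 0"

```text
clock: 48.57
position: [0.608, -0.0072, 0.0775]
tool_rot: [-1.472, -0.002, 1.918]
force: [-1.3, 0.2, 3.4]
grip_width: 0.018
```

>>> send_rows --series "0 0 0 0 -20 1.9 0;0 0 0 0 -60 5.8 0;0 0 0 0 -60 5.8 0;0 0 0 0 -60 5.8 0"

```text
clock: 48.9
position: [0.6112, -0.0074, 0.1447]
tool_rot: [-1.481, 0.001, 1.918]
force: [0.3, 0.0, -4.0]
grip_width: 0.0178
```

Run:
```python
from h import *
s=log();print(s['position'],s['tool_rot'],s['force'])
im=cams.grab_frame('side'); save('side13',im,(210,100,350,240),5)
EOF
```

```text
[ 0.61122346 -0.00742213  0.14470235] [-1.48074267e+00  5.30420114e-04  1.91817709e+00] [ 0.25112725  0.02601037 -4.00482134]Traceback (most recent call last):
  File "<stdin>", line 4, in <module>
NameError: name 'EOF' is not defined
```

Run:
```python
from h import *
c=cal('side'); im=cams.grab_frame('side'); save('side14',im,(210,100,350,240),5)
def bl(im):
    hs=cv2.cvtColor(np.ascontiguousarray(im),cv2.COLOR_RGB2HSV); m=cv2.inRange(hs,np.array((105,130,50)),np.array((125,255,255)))
    w=np.zeros_like(m); w[192:222,292:312]=255; m&=w; n,l,st,ce=cv2.connectedComponentsWithStats(m); i=1+st[1:,4].argmax(); print(ce[i],st[i])
bl(im); bl(cv2.imread('pics/side0.png')[:,:,::-1]); bl(np.load('side12.npy'))
for z in (.042,.045,.057,.06): print(z,w2pix(c,[[.6605,.0125,z],[.6605,.0125,z-.01]]).mean(0))
```

```text
[301.57446809 206.17021277] [298 203   8   7  47]
[301.95238095 202.64285714] [299 199   7   8  42]
[301.95238095 202.64285714] [299 199   7   8  42]
0.042 [301.74931006 206.22512062]
0.045 [301.81009241 205.49408864]
0.057 [302.05522766 202.54583665]
0.06 [302.1170179  201.80268283]
```

View pics/side14.png

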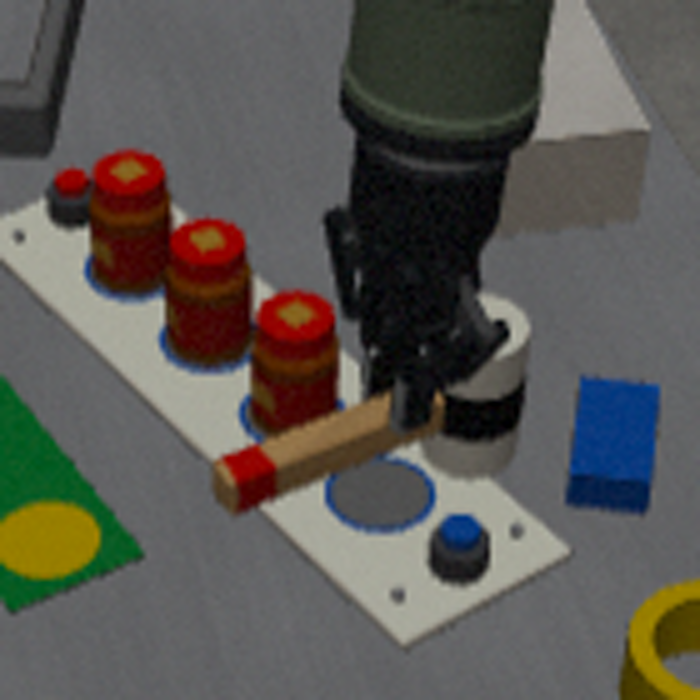

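>>> send_rows --series "0 0 0 0 -5 0.5 0;0 0 0 0 20 -1.9 0;0 0 0 0 53 -5.1 0;0 0 0 0 62.5 -6 0;0 0 0 0 62.5 -6 0"

```text
clock: 49.42
position: [0.6079, -0.0077, 0.0766]
tool_rot: [-1.471, -0.002, 1.919]
force: [0.1, -0.5, -3.2]
grip_width: 0.0178
```

>>> send_rows --series "0 0 0 0 -20 1.9 0;0 0 0 0 -60 5.8 0;0 0 0 0 -100 9.6 0;0 0 0 0 -110 10.5 0;0 0 0 0 -110 10.5 0;0 0 0 0 -110 10.5 0"

```text
clock: 49.92
position: [0.6097, -0.0072, 0.19]
tool_rot: [-1.477, -0.001, 1.919]
force: [-0.3, -0.5, -4.1]
grip_width: 0.0175
```

Run:
```python
from h import *
s=log();print(s['position'],s['tool_rot'],s['force'])
c=cal('side'); im=cams.grab_frame('side'); save('side15',im,(210,60,350,240),4)
def bl(im):
    hs=cv2.cvtColor(np.ascontiguousarray(im),cv2.COLOR_RGB2HSV); m=cv2.inRange(hs,np.array((105,130,50)),np.array((125,255,255)))
    w=np.zeros_like(m); w[192:222,292:312]=255; m&=w; n,l,st,ce=cv2.connectedComponentsWithStats(m); i=1+st[1:,4].argmax(); print(ce[i],st[i])
bl(im)
im=cams.grab_frame('wrist'); save('w28',im)
# view pose: put blue pin at tool (+.075 or -.075, z +.06)
s=monitor.observe(); Rt=rpy(s['tool_rot']); print(Rt.T@(np.array([.6605,.0125,.05])-s['position']))
```

```text
[ 0.60974326 -0.00723323  0.18997908] [-1.47724434e+00 -7.35419772e-04  1.91911960e+00] [-0.2738712  -0.46289141 -4.13669679]
[301.60416667 206.39583333] [298 203   8   8  48]
[ 0.00076539  0.1324104  -0.06821567]
```

View pics/side15.png

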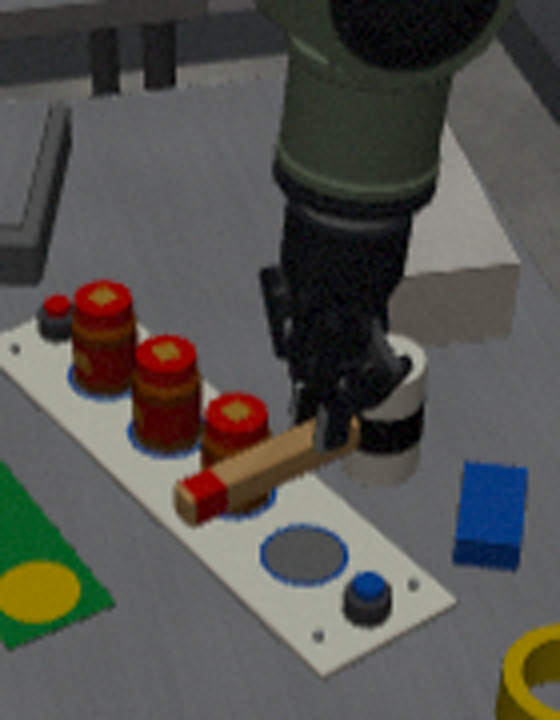

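View pics/w28.png

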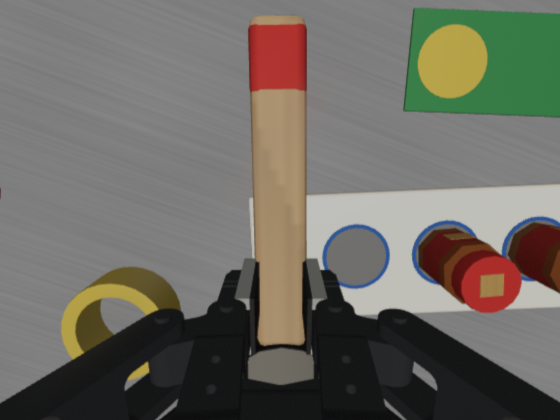

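>>> send_rows --series "0 0 0 0 19.9 -1.9 0;0 0 0 0 59.7 -5.7 0;0 0 0 0 98 -9.4 0;0 0 0 0 113 -10.8 0;0 0 0 0 113 -10.8 0"

```text
clock: 50.43
position: [0.6063, -0.008, 0.0712]
tool_rot: [-1.468, -0.002, 1.918]
force: [-0.2, 0.6, -3.7]
grip_width: 0.0176
```

>>> send_rows --series "0 0 0 0 -20 1.9 0;0 0 0 0 -60 5.8 0;0 0 0 0 -100 9.6 0;0 0 0 0 -110 10.5 0;0 0 0 0 -110 10.5 0;0 0 0 0 -110 10.5 0"

```text
clock: 50.93
position: [0.6092, -0.0072, 0.1854]
tool_rot: [-1.475, -0.001, 1.919]
force: [-0.4, 0.2, -3.7]
grip_width: 0.018
```

Run:
```python
from h import *
s=log();print(s['position'],s['tool_rot'],s['force'])
c=cal('side'); im=cams.grab_frame('side'); save('side16',im,(210,60,350,240),4)
def bl(im):
    hs=cv2.cvtColor(np.ascontiguousarray(im),cv2.COLOR_RGB2HSV); m=cv2.inRange(hs,np.array((105,130,50)),np.array((125,255,255)))
    w=np.zeros_like(m); w[192:222,292:312]=255; m&=w; n,l,st,ce=cv2.connectedComponentsWithStats(m); i=1+st[1:,4].argmax(); print(ce[i],st[i])
bl(im)
im=cams.grab_frame('wrist'); save('w29',im)
```

```text
[ 0.60924467 -0.00723256  0.18536654] [-1.47541830e+00 -1.14351106e-03  1.91923796e+00] [-0.35686851  0.22447068 -3.68407284]
[301.65957447 206.34042553] [298 203   8   8  47]
```

View pics/w29.png

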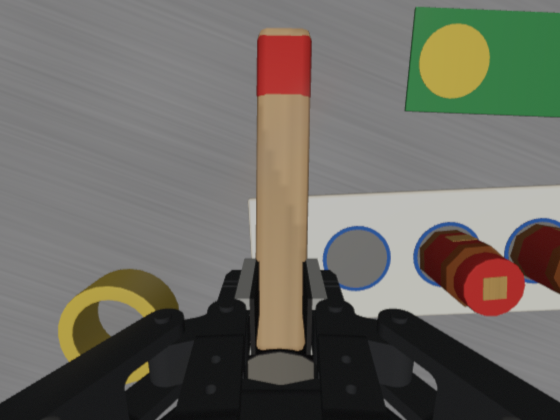

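```bash
cat > tilt.py <<'E'
from h import *
def tilt(im,c=None):
    K=cal('wrist')[0]; hs=cv2.cvtColor(np.ascontiguousarray(im),cv2.COLOR_RGB2HSV)
    m=((hs[...,0]<=20)|(hs[...,0]>=172))&(hs[...,1]>80)&(hs[...,2]>60)
    m=m.astype(np.uint8); m[260:]=0; m[:,:235]=0; m[:,335:]=0
    n,l,st,ce=cv2.connectedComponentsWithStats(m); i=1+st[1:,4].argmax(); m=l==i
    ys=np.nonzero(m.any(1))[0]; P=[]
    for y in range(ys.min()+22,ys.max()-4,3):
        x=np.nonzero(m[y])[0]; wpx=x.max()-x.min()+1; d=K[0,0]*.022/wpx
        P.append([( (x.max()+x.min())/2-K[0,2])/K[0,0]*d,(y-K[1,2])/K[1,1]*d,d])
    P=np.array(P)
    # camera->tool : camera pitch 16 deg. use cams attitude relative to tool
    s=monitor.observe(); Rt=rpy(s['tool_rot']); K,o,A=cal('wrist'); Rct=Rt.T@A; oc=Rt.T@(o-s['position'])
    T=(Rct@P.T).T+oc
    a=np.polyfit(T[:,2],T[:,1],1); b=np.polyfit(T[:,2],T[:,0],1)
    print('handle tilt deg (tip down +)',np.degrees(np.arctan(a[0])).round(2),'yaw',np.degrees(np.arctan(b[0])).round(2),'top y at z=0',a[1].round(4),'x at z=0',b[1].round(4),'tip z',T[0,2].round(4))
for n in ('w24','w25','w26','w27','w28','w29'):
    print(n); tilt(cv2.imread(f'pics/{n}.png')[:,:,::-1])
E
python3 tilt.py
```

```text
w24
handle tilt deg (tip down +) -3.22 yaw -0.26 top y at z=0 -0.01 x at z=0 -0.0013 tip z 0.1011
w25
handle tilt deg (tip down +) -4.46 yaw -0.21 top y at z=0 -0.0105 x at z=0 -0.0013 tip z 0.1001
w26
handle tilt deg (tip down +) -0.43 yaw 2.46 top y at z=0 -0.0122 x at z=0 -0.001 tip z 0.0989
w27
handle tilt deg (tip down +) 0.06 yaw 2.56 top y at z=0 -0.0121 x at z=0 -0.0011 tip z 0.0992
w28
handle tilt deg (tip down +) 1.86 yaw -0.7 top y at z=0 -0.0124 x at z=0 -0.0011 tip z 0.0968
w29
handle tilt deg (tip down +) 7.45 yaw 0.75 top y at z=0 -0.0118 x at z=0 -0.001 tip z 0.0937
```

Run:
```python
from h import *; import ik
q=monitor.observe()['qpos']
for w in [([.605,-.0735,.20],Rtool(22.6,11.3)),([.41,.15,.10],Rtool(22.6,11.3)),([.41,.15,.045],Rtool(22.6,11.3))]:
    q,e,r=ik.simm(q,*w); print(q.round(2),e.round(4),r.round(3))
rel([.605,-.0735,.20],Rtool(22.6,11.3))
```

```text
[-0.23  0.65  0.56  1.59 -0.53  1.17  0.9 ] 0.0 0.0
[-0.67  0.49  0.43  2.18 -0.69  0.65  0.7 ] 0.0 0.0
[-0.58  0.59  0.32  2.21 -0.81  0.53  0.83] 0.0 0.0
turn [ 0.078  1.509 -0.223] shift [-61.  -13.1  27.5] rows 12.2 t 51.03
```

>>> send_rows --series "0.078 1.509 -0.223 -61 -13 28 0;0.078 1.509 -0.223 -61 -13 28 0;0.078 1.509 -0.223 -61 -13 28 0;0.078 1.509 -0.223 -61 -13 28 0;0.078 1.509 -0.223 -61 -13 28 0;0.078 1.509 -0.223 -61 -13 28 0;0.078 1.509 -0.223 -61 -13 28 0;0.078 1.509 -0.223 -61 -13 28 0;0.078 1.509 -0.223 -61 -13 28 0;0.078 1.509 -0.223 -61 -13 28 0;0.078 1.509 -0.223 -61 -13 28 0;0.078 1.509 -0.223 -61 -13 28 0;0.078 1.509 -0.223 -61 -13 28 0;0.078 1.509 -0.223 -61 -13 28 0;0.078 1.509 -0.223 -61 -13 28 0"

```text
clock: 52.28
position: [0.6052, -0.0736, 0.2011]
tool_rot: [-1.374, -0.003, 0.398]
force: [-0.5, -1.3, -2.5]
grip_width: 0.0179
```

Run:
```python
from h import *
s=log();print(s['position'],s['tool_rot'])
im=cams.grab_frame('wrist'); c=cal('wrist'); save('w30',im); np.savez('w30.npz',im=im,K=c[0],o=c[1],A=c[2])
p=w2pix(c,[[.6605,.0125,.042],[.6605,.0125,.032]]); print(p, 'delta',p[0]-p[1])
for z in (.044,.046,.05): print(z,w2pix(c,[[.6605,.0125,z]])-p[1])
x,y=p[0].astype(int); save('w30z',im,(max(x-40,0),max(y-35,0),x+40,y+35),8); print(x,y)
```

```text
[ 0.60521009 -0.0736178   0.20114842] [-1.37449814 -0.00254172  0.39825807]
[[371.46334089 160.2321999 ]
 [368.70581183 160.86925204]] delta [ 2.75752906 -0.63705214]
0.044 [[ 3.32951595 -0.76919417]]
0.046 [[ 3.9086275  -0.90298215]]
0.05 [[ 5.08876375 -1.17562056]]
371 160
```

View pics/w30.png

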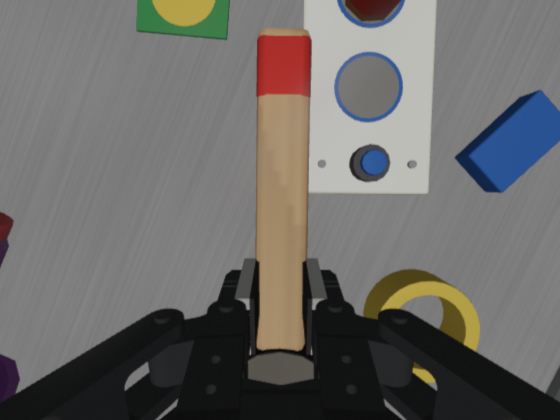

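View pics/w30z.png

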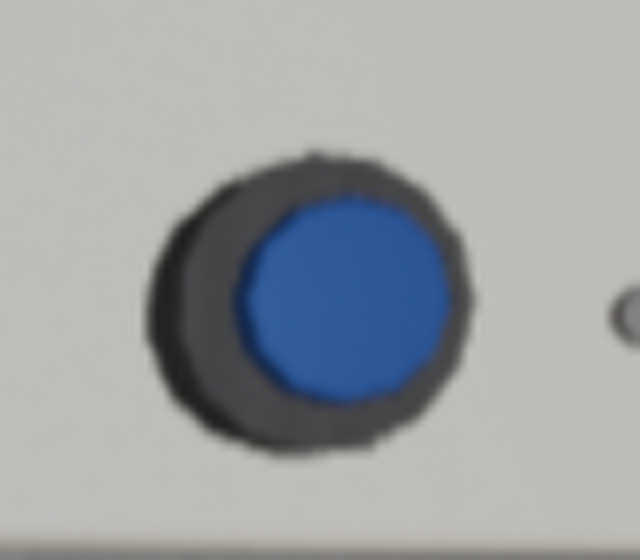

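Run:
```python
from h import *
rel(*mal2(.431,.098,.12,112.6,11.3,.058,.037))
print(mal2(.431,.098,.12,112.6,11.3,.058,.037)[0])
im,c=ld('w30.npz')
```

```text
turn [0.001 0.004 0.002] shift [-95.1  98.6 269.7] rows 7.3 t 52.33
[0.40787998 0.15120033 0.157     ]
```

>>> send_rows --series "0 0.004 0.002 -95 99 270 0;0 0.004 0.002 -95 99 270 0;0 0.004 0.002 -95 99 270 0;0 0.004 0.002 -95 99 270 0;0 0.004 0.002 -95 99 270 0;0 0.004 0.002 -95 99 270 0;0 0.004 0.002 -95 99 270 0;0 0.004 0.002 -95 99 270 0;0 0.004 0.002 -95 99 270 0;0 0.004 0.002 -95 99 270 0;0 0.004 0.002 -95 99 270 0"

```text
clock: 53.25
position: [0.4096, 0.1517, 0.1575]
tool_rot: [-1.375, -0.002, 0.392]
force: [-0.2, 0.8, -3.0]
grip_width: 0.0179
```

Run:
```python
from h import *
s=log();print(s['position'],s['tool_rot'])
rel(*mal2(.431,.098,.03,112.6,11.3,.058,.037))
im=cams.grab_frame('side'); save('side17',im,(150,100,290,230),5.5); np.save('side17.npy',im)
c=cal('side'); print('pred bottom/top crop',(w2pix(c,[[.431,.098,.12],[.431,.098,.21]])-[150,100])*5.5)
```

```text
[0.40963854 0.15170041 0.15745893] [-1.37523771 -0.0018977   0.39169858]
turn [ 0.002 -0.002  0.002] shift [ -2.   88.8 -17.4] rows 2.2 t 53.25
pred bottom/top crop [[366.49649184 429.19432205]
 [352.3637799  289.67889727]]
```

View pics/side17.png

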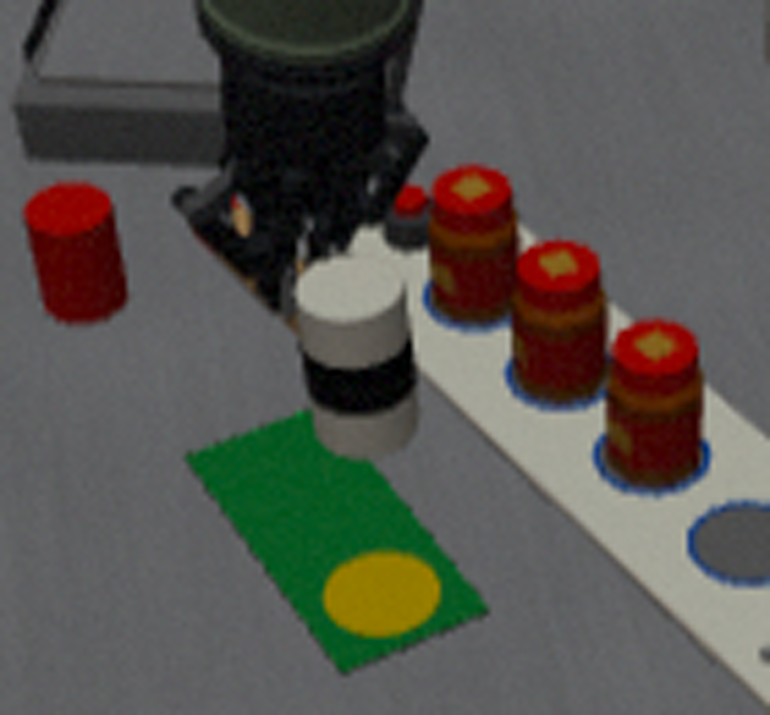

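>>> send_rows --series "0 0 0 -1 30 -6 0;0 0 0 -2 60 -12 0;0 0 0 -2 80 -16 0;0 0 0 -2 89 -17.5 0;0 0 0 -2 89 -17.5 0;0 0 0 -2 89 -17.5 0"

```text
clock: 53.8
position: [0.4076, 0.1509, 0.0669]
tool_rot: [-1.375, -0.001, 0.39]
force: [0.7, -0.1, -3.0]
grip_width: 0.0176
```

```bash
python3 - <<'E'
from h import *
s=log();print(s['position'],s['tool_rot'],s['force'])
rel(*mal2(.431,.098,.006,112.6,11.3,.058,.037))
im=cams.grab_frame('side'); save('side18',im,(180,150,250,230),9)
c=cal('side'); print('pred bottom/top crop',(w2pix(c,[[.431,.098,.03],[.431,.098,.12],[.430,.097,.004]])-[180,150])*9)
im=cams.grab_frame('wrist'); save('w31',im)
E
sed -i "s/^for n in .*/import sys\nfor n in sys.argv[1:]:/" tilt.py; python3 tilt.py w31
```

```text
[0.40758242 0.15094263 0.06692826] [-1.37484257e+00 -8.06120725e-04  3.89550070e-01] [ 0.72803201 -0.09591119 -3.01431691]
turn [ 0.001 -0.005  0.002] shift [ 0.4 23.5 -4.5] rows 0.6 t 53.8
pred bottom/top crop [[350.61257646 458.55036915]
 [329.7215321  252.31798154]
 [353.81221098 517.03258375]]
w31
handle tilt deg (tip down +) 8.71 yaw 0.84 top y at z=0 -0.0129 x at z=0 0.0001 tip z 0.0932
```

View pics/side18.png

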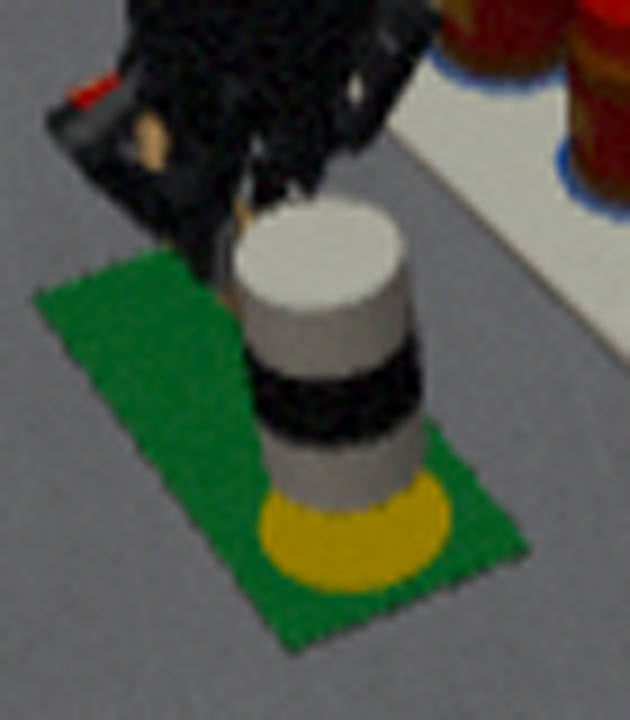

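>>> send_rows --series "0 -0.005 0.03 0.4 8 -1.6 0;0 -0.005 0.03 0.4 15 -3 0;0 -0.005 0.03 0.4 19 -3.8 0;0 -0.005 0.03 0.4 21 -4.2 0;0 -0.005 0.03 0.4 22.5 -4.5 0;0 -0.005 0.03 0.4 22.5 -4.5 0"

```text
clock: 54.4
position: [0.4072, 0.1516, 0.0436]
tool_rot: [-1.374, 0.027, 0.401]
force: [-0.4, 0.1, -3.4]
grip_width: 0.0181
```

>>> send_rows --series "0 0 0 0 0.8 -0.2 0;0 0 0 0 1.5 -0.3 0;0 0 0 0 1.5 -0.3 0"

```text
clock: 54.65
position: [0.4074, 0.1516, 0.0421]
tool_rot: [-1.375, 0.027, 0.401]
force: [0.6, -0.3, -2.8]
grip_width: 0.0177
```

>>> send_rows --series "0 0 0 0 0.8 -0.2 0;0 0 0 0 1.5 -0.3 0;0 0 0 0 1.5 -0.3 0"

```text
clock: 54.9
position: [0.4072, 0.1516, 0.0404]
tool_rot: [-1.375, 0.028, 0.401]
force: [-0.6, 0.2, -3.3]
grip_width: 0.018
```

>>> send_rows --series "0 0 0 0 0.7 -0.1 0;0 0 0 0 1.3 -0.2 0;0 0 0 0 1.3 -0.2 0"

```text
clock: 55.15
position: [0.4072, 0.1516, 0.0391]
tool_rot: [-1.375, 0.028, 0.401]
force: [0.2, -0.4, -3.1]
grip_width: 0.0183
```

>>> send_rows --series "0 0 0 0 0.8 -0.2 0;0 0 0 0 1.6 -0.3 0;0 0 0 0 1.6 -0.3 0"

```text
clock: 55.4
position: [0.4071, 0.1518, 0.0375]
tool_rot: [-1.374, 0.028, 0.402]
force: [-0.6, 0.3, -1.2]
grip_width: 0.018
```

Run:
```python
from h import *
s=log();print(s['position'],s['force'])
im=cams.grab_frame('side'); save('side19',im,(180,150,250,230),9)
c=cal('side'); print('pred bottom/top crop',(w2pix(c,[[.431,.098,.004],[.431,.098,.094],[.430,.097,.004]])-[180,150])*9)
```

```text
[0.40714776 0.15178281 0.03754587] [-0.62199988  0.32591708 -1.18363205]
pred bottom/top crop [[356.2770278  514.46874766]
 [335.97150521 314.01651869]
 [353.81221098 517.03258375]]
```

View pics/side19.png

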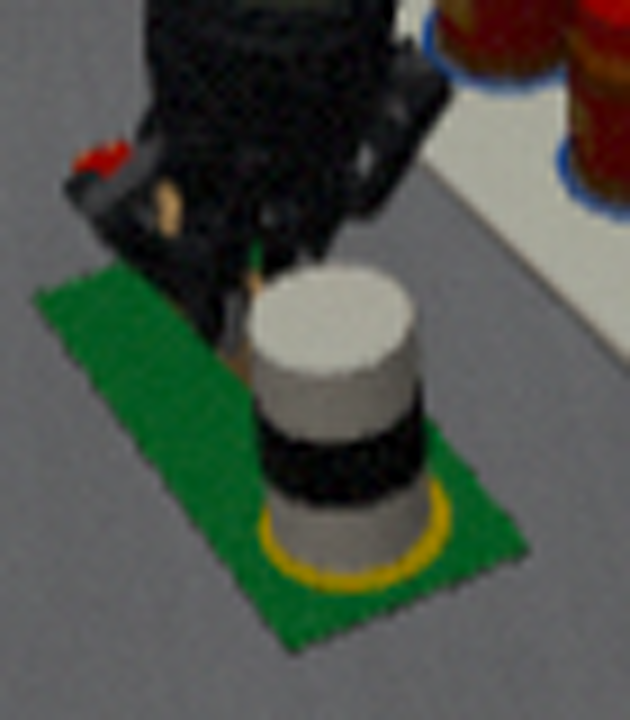

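>>> send_rows --series "0 0 0 0 0.6 -0.1 0;0 0 0 0 1.2 -0.2 0;0 0 0 0 1.2 -0.2 0"

```text
clock: 55.7
position: [0.4069, 0.1525, 0.0369]
tool_rot: [-1.373, 0.027, 0.402]
force: [-4.7, 3.1, 16.9]
grip_width: 0.0178
```

>>> send_rows --series "0 0 0 0 0.3 0 0;0 0 0 0 0.3 0 0.24;0 0 0 0 0.3 0 0.27;0 0 0 0 0.3 0 0.3;0 0 0 0 0.3 0 0.35;0 0 0 0 0.3 0 0.45;0 0 0 0 0.3 0 0.5;0 0 0 0 0.3 0 0.5"

```text
clock: 56.37
position: [0.4071, 0.1517, 0.0361]
tool_rot: [-1.375, 0.028, 0.401]
force: [-0.1, -0.3, -1.4]
grip_width: 0.0429
```

Run:
```python
from h import *
s=log();print(s['position'],s['force'],s['grip_width'])
im=cams.grab_frame('side'); save('side20',im,(180,150,250,230),9)
im=cams.grab_frame('wrist'); save('w32',im)
```

```text
[0.4071391  0.15166944 0.03606152] [-0.13715216 -0.30105694 -1.42508394] 0.042857722871708956
```

View pics/side20.png

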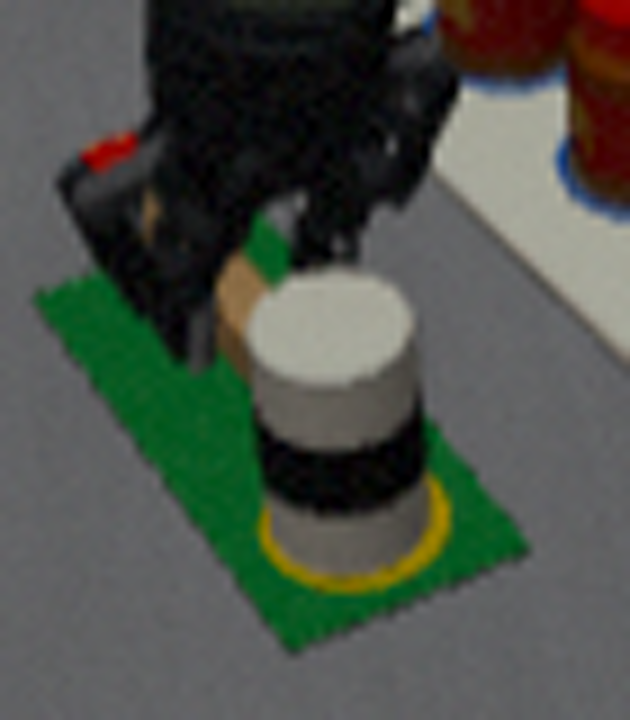

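View pics/w32.png

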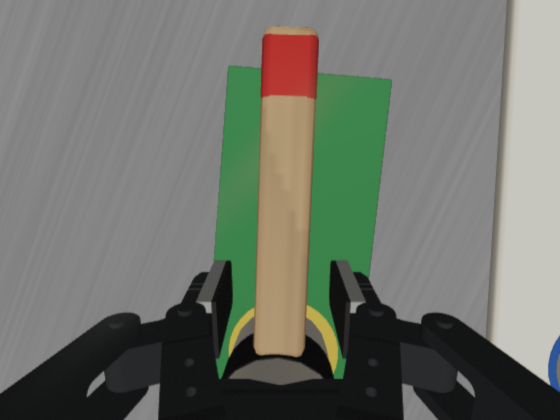

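>>> send_rows --series "0 0 0 0 -9.8 3 0.5;0 0 0 0 -25 7 0.5;0 0 0 0 -50 12 0.5;0 0 0 0 -80 18 0.5;0 0 0 0 -120 26 0.6;0 0 0 0 -160 34 0.8;0 0 0 0 -190 40 0.8;0 0 0 0 -190 40 0.8;0 0 0 0 -190 40 0.8"

```text
clock: 57.22
position: [0.4116, 0.1562, 0.2321]
tool_rot: [-1.374, 0.024, 0.402]
force: [-1.3, 0.5, -1.2]
grip_width: 0.0683
```

Run:
```python
from h import *
s=log();print(s['position'],s['force'],s['grip_width'])
c=cal('wrist'); im=cams.grab_frame('wrist'); save('w33',im); stickers(im,c)
im=cams.grab_frame('side'); save('side21',im,(150,80,350,230),4)
im=cams.grab_frame('top'); save('top21',im,(110,120,310,310),3.5)
rel([.30,.48,.30],Rtool(22.6,0))
```

```text
[0.41158149 0.15620616 0.23207121] [-1.26762156  0.50918669 -1.15696214] 0.0683427939225368
sticker [486. 303.] [601.7 163.1] [17.4 17.7] 26.0
sticker [260. 258.] [403.3 122.2] [23.2  4.5] 73.9
sticker [294. 243.] [424.1 144.9] [15.4 71. ] 36.9
sticker [491. 199.] [565.4 246.6] [17.8 17.7] 10.2
sticker [497.  92.] [531.4 329.8] [17.3 17.8] 26.2
turn [-0.196  0.004 -0.03 ] shift [ 22.9  -3.1 349.1] rows 8.4 t 57.37
```

View pics/side21.png

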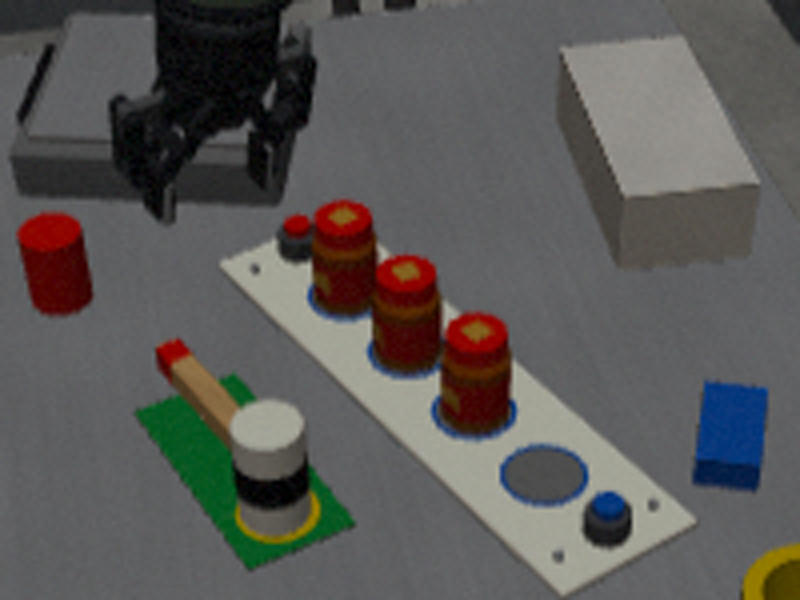

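View pics/top21.png

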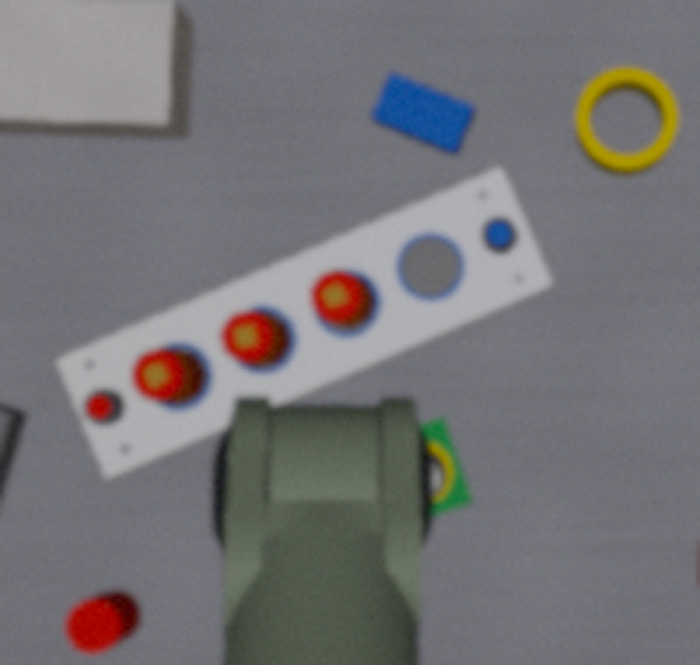

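View pics/w33.png

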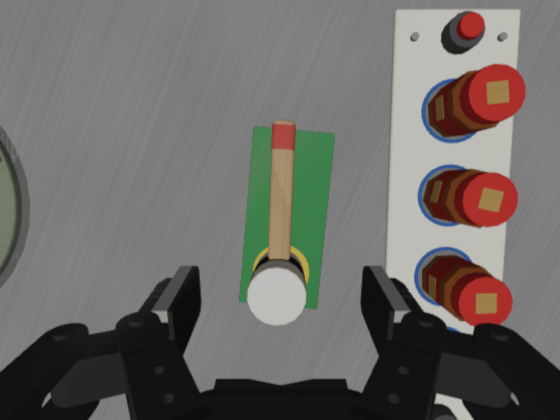

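Run:
```python
from h import *
c=cal('wrist')
for p in [(.5017,.3995)]:
    b=w2pix(c,[[*p,.032],[*p,.01]]); print(b)
    for z in (.042,.045,.048,.055): print(z,w2pix(c,[[*p,z]])-b[0])
im=cv2.imread('pics/w33.png')[:,:,::-1]; save('w33z',im,(430,0,500,60),9)
im=cams.grab_frame('side'); cs=cal('side'); hs=cv2.cvtColor(im,cv2.COLOR_RGB2HSV)
m=cv2.inRange(hs,np.array((0,150,70)),np.array((6,255,255)))|cv2.inRange(hs,np.array((174,150,70)),np.array((180,255,255)))
w=np.zeros_like(m); w[125:150,217:228]=255; m&=w
ys,xs=np.nonzero(m); print('red px',xs.mean(),ys.mean(),len(xs))
m=cv2.inRange(hs,np.array((105,130,50)),np.array((125,255,255))); w[:]=0; w[192:222,292:312]=255; m&=w
n,l,st,ce=cv2.connectedComponentsWithStats(m); i=1+st[1:,4].argmax(); print('blue',ce[i])
```

```text
[[469.48464776  26.58178262]
 [458.78970267  35.83722591]]
0.042 [[ 5.32380804 -4.6072423 ]]
0.045 [[ 6.98323135 -6.04331309]]
0.048 [[ 8.67279179 -7.50546467]]
0.055 [[ 12.73701107 -11.02265441]]
red px 223.83333333333334 136.0 30
blue [301.67391304 206.26086957]
```

View pics/w33z.png

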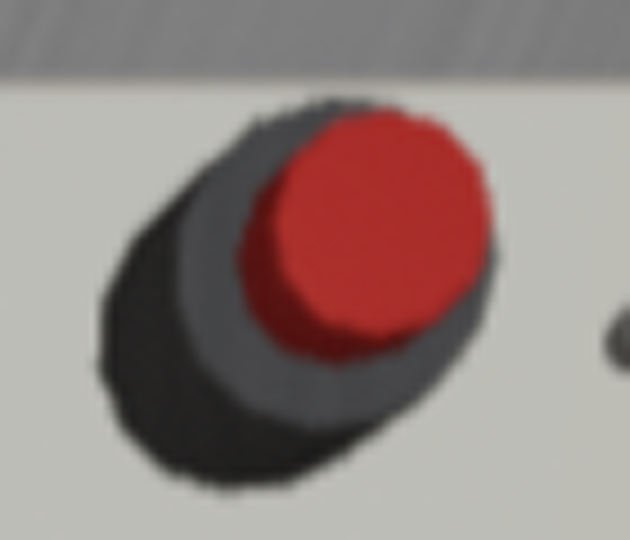

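Run:
```python
from h import *
rel([.46,.04,.25],Rtool(22.6,0))
```

```text
turn [-0.196  0.004 -0.03 ] shift [  -0.3  -44.6 -119.3] rows 3.1 t 57.42
```

>>> send_rows --series "-0.196 0.004 -0.03 0 -45 -60 0.8;-0.196 0.004 -0.03 0 -45 -119 0.8;-0.196 0.004 -0.03 0 -45 -119 0.8;-0.196 0.004 -0.03 0 -45 -119 0.8;-0.196 0.004 -0.03 0 -45 -119 0.8;-0.196 0.004 -0.03 0 -45 -119 0.8;-0.196 0.004 -0.03 0 -45 -119 0.8"

```text
clock: 58.0
position: [0.4603, 0.041, 0.2505]
tool_rot: [-1.57, -0.0, 0.395]
force: [-0.2, 0.3, -1.5]
grip_width: 0.0684
```

Run:
```python
from h import *
s=log();print(s['position'])
c=cal('wrist'); im=cams.grab_frame('wrist'); save('w34',im)
p=(.6605,.0125); b=w2pix(c,[[*p,.032]]); print(b)
for z in (.042,.045,.048): print(z,w2pix(c,[[*p,z]])-b[0])
x,y=b[0].astype(int); save('w34z',im,(x-35,max(y-30,0),x+35,y+30),9); stickers(im,c)
hs=cv2.cvtColor(im,cv2.COLOR_RGB2HSV)
m=cv2.inRange(hs,np.array((0,0,150)),np.array((180,40,255))); m[:,:200]=0; m[:,345:]=0; m[230:]=0
n,l,st,ce=cv2.connectedComponentsWithStats(m); i=1+st[1:,4].argmax(); cn,_=cv2.findContours((l==i).astype(np.uint8),cv2.RETR_EXTERNAL,cv2.CHAIN_APPROX_NONE); k=max(cn,key=len).reshape(-1,2)
w=pix2w(c,k,.094)[:,:2]*1000; print('mallet head',cv2.fitEllipse(w.astype(np.float32)))
```

```text
[0.46028039 0.04098707 0.25052392]
[[430.70392613 266.0887653 ]]
0.042 [[3.62654955 3.76583184]]
0.045 [[4.7487843  4.93116745]]
0.048 [[5.88745361 6.11356882]]
sticker [451. 413.] [ 732.7 -121. ] [19.  51.7] 85.7
sticker [485. 124.] [601.6 163.1] [17.8 17.8] 25.8
sticker [502.   8.] [565.8 245.1] [17.8 14.3] 10.4
sticker [285.  43.] [417.6 154.1] [ 1.5 64.7] 20.7
mallet head ((429.89385986328125, 95.78057098388672), (51.31751251220703, 51.599246978759766), 3.6022837162017822)
```

View pics/w34.png

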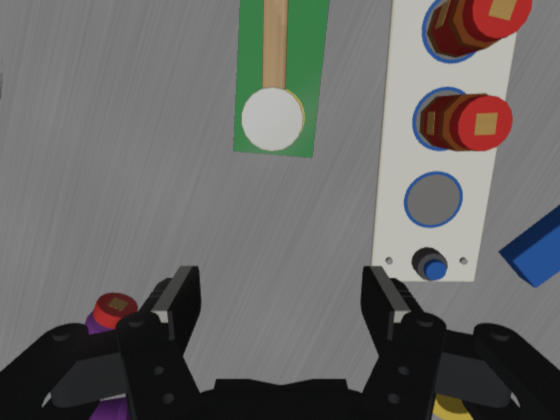

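View pics/w34z.png

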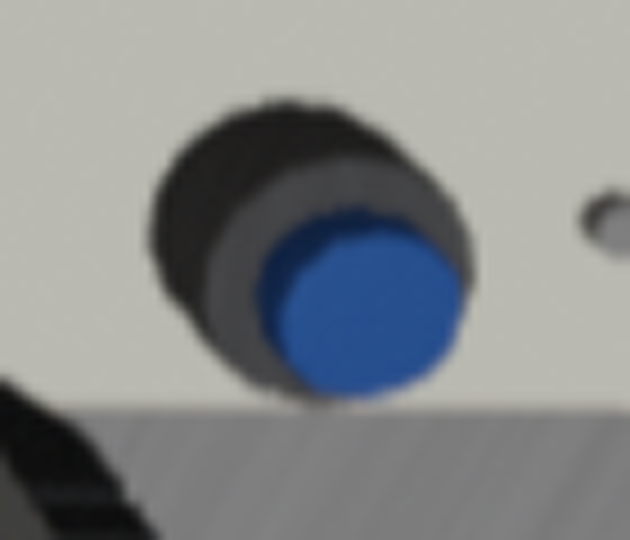

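Run:
```python
from h import *
im=cams.grab_frame('side'); save('final',im,(100,80,400,300),2.6)
print(bot.job_done(), monitor.observe()['clock'])
```

```text
the job is handed in; nothing more can be done
the job is handed in; nothing more can be done
```

View pics/final.png

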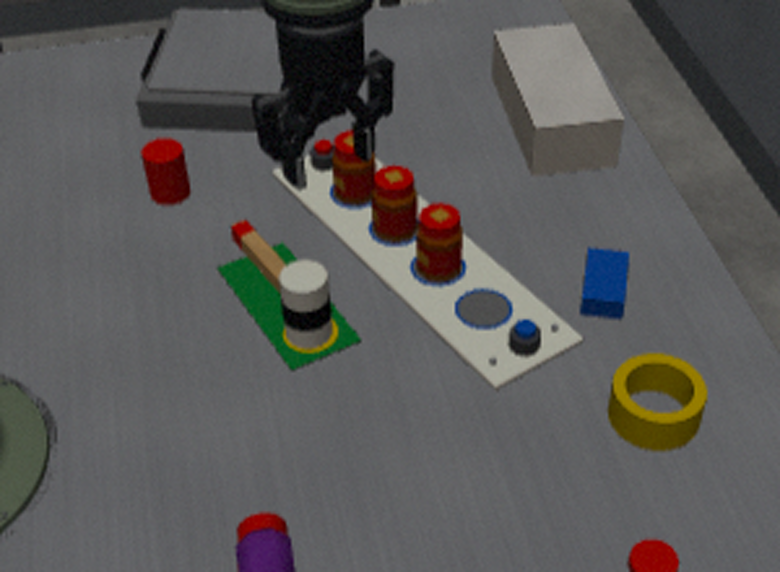

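The job is done and handed in at about 58 s: three red-lidded jars were present, and all stand upright, lids up, on spots 4, 3 and 2. The jar on spot 4 was knocked about 5 cm aside partway through; I put it back.

I drove the red pin home with two mallet blows, then the blue pin with three. The mallet then went back upright on the yellow mark.

**Last checks**
- **Jars:** the lid centres measured within about 3 mm of the spot centres, the farthest being the jar on spot 2.
- **Pins:** the oblique wrist views put both pin tops at about 42 mm, which is fully home to within about 1 mm. The side view agrees.
- **Mallet:** its head measured (430, 96) mm against (430, 97) mm for the mark, and it looks upright.
- **Slip:** the mallet slipped in the grip during the blows, leaving it tilted about 11°. The last blue blow therefore showed no stop force, so "home" for the blue pin rests on the camera views. I levelled the mallet before setting it down.
- **Earlier disagreement:** the wrist camera had placed the mallet's starting position about 6 mm from the mark. I used the top and side views of the mark for the return, and the last wrist view agreed with them.

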